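# Charge a grinding jar from a spouted carton

## Robot

A 7-joint arm with a two-finger parallel gripper is mounted at the origin on the work surface. World frame = base frame: x ahead of the robot, y to its left, z up, the work surface at z = 0. Lengths are in m, angles in rad, forces in N, time in s.
With the tool pointing down it reaches from about 0.425 to 0.875 m from the base axis. Payload 8.4 kg.
Tool frame: the origin (TCP) lies between the finger pads; the fingertips stand 22 mm ahead of it and the grasp point (between the pads) lies 3 mm ahead of it; z points along the fingers, y is the direction in which the jaws open and shut (so a half turn about z gives the same grasp; the last joint's range is limited). The gripper opens to 85 mm and grips with 20 to 120 N. Pads are 22 mm wide; open, the fingers measure 114 mm over their backs; the gripper's body (76 mm by 85 mm) begins 54 mm behind the grasp point. The pads swing forward as they close: fully open they stand 13 mm farther back than shut.
Start: joints at [1.224, 0.333, 0.04, 1.465, -0.013, 1.343, -0.059], TCP at [0.159, -0.63, 0.253] pointing down, gripper open.
Joint ranges: [-2.58, 2.58], [-0.38, 2.09], [-1.3, 1.39], [0.25, 2.4], [-1.5, 4.64], [0.08, 2.09], [-2.65, 2.65]. Speed limits (rad/s): [2.22, 2.22, 2.79, 2.79, 3.14, 3.14, 3.14].

## Interface

Orientations are given as a unit quaternion [w, x, y, z].
In Python, from cell import * gives the robot as it stands.
- The arm moves only by the shell command python3 -m crank 'ROWS'. ROWS is JSON, a list of rows, each a list of 5 numbers: the gripper's target within -1 to 1 (shut at 1, half-way at 0, fully open at -1), then the shift along the world's x, y, z scaled (see below), then the turn about the world's z scaled (see below). A call has 1 to 12 rows; each row is the pose to reach, as a shift and turn from the pose commanded when the call began, turning the shorter way round; what a row does not reach only later rows make up. The controller multiplies each number of a shift by 120 mm and each number of a turn by 180 degrees. A row lasts 1/12 s, in which the tool goes at most 41.7 mm and 7.16 degrees, less where a joint would pass 70% of its speed; a pose out of reach is approached as far as the arm can. A call with a number of a shift or a turn outside -1 to 1 is refused whole. A call with a gripper value outside its range is refused whole. The fingers move at their own pace and stop on an object; the grip force is fixed at half the most. Time passes only in rows, so rows that repeat a pose let the fingers close. It gives the time, the measured TCP pose, the force and the opening at its end, in the units of the state.
- sense(): the state, without advancing time (a new reading comes with each control period).
- snapshot(name): name is "side" or "top"; returns the picture (400x640x3 uint8, red, green, blue); there is no depth.
- camera_params(name): a dict with "intrinsics" (3x3 intrinsics, pixels), "rvec" (rotation vector, rad) and "tvec" (3), from world to camera coordinates, as OpenCV has them. Camera axes: x right, y down, z forward; pixel columns grow to the right and rows downward; lengths in m; the calibration is good to about 2 mm. A picture is of the moment at which its call begins. camera_params takes no time and is no camera call.
- hand_in(): hands the job in, once; it reports no verdict.
The state is a dict: "time_s": time; "joint_positions": joint angles; "joint_vel": joint speeds; "effort": joint torques, N m; "ee_pos": TCP position; "eef_rot": TCP orientation; "wrist_force": force on the tool from outside, world axes, zero at the start; "torque": the same for the moment, N m; "grip_width": opening from 0.0 (shut) to 1.0 (fully open).
Only numpy, scipy, OpenCV 4.12 (cv2) and the standard library are available. Lean on these libraries where they do the work, as an engineer would, in place of code of your own. Each camera call takes 0.05 s, during which the arm holds its last target.

## Task

Charge the steel grinding jar: with the carton still standing on its stand, pull its folded spout all the way out; then take the carton, tip it and pour all six balls into the jar. Stand the empty carton upright back on its stand behind the stop bar, leaving the jar standing where it is and everything else on the bench undisturbed.

Things in the scene. Friction and masses are not known exactly. Their poses are not given: they have to be found in the camera images.
- carton_mid (a point): Centre of the loose cardboard carton of balls: 80 mm deep (its x), 58 mm wide (y), 110 mm tall (z), 0.3 to 0.43 kg full; the point is 55 mm above its underside. Top closed. Its front, the -x face with the spout, looks roughly away from the robot. Centre of mass near this point. Inside, the floor rises 12 degrees to the spout's crease: upright, the balls lie at the back; tipped front-down 35 to 40 degrees, all roll out of the open spout.
- spout (a joint): Carton's spout: 0 folded flat in the front face, 1.2 rad fully out (stop). Its crease, the hinge, runs along the carton's y, 38.5 mm in front of the middle, 58 mm above the underside. Flap 51 mm wide, 40 mm long; its top edge swings out and down. Friction 0.03 N m (1 N at the tab); stays where left. The standing carton slides or tips at about 1.5 N: follow the arc, ease off at the stop.
- tab (a point): Grip point of the spout's pull tab: a stiff card fin square to the middle of the flap's outer face, 10 mm thick (y), 28 mm long outwards, 20 mm tall. The point is at mid thickness and height, 17 mm out of the flap; folded, it is 21.5 mm in front of and 28 mm above the crease, 24 mm below the carton's top. Axes turn with the spout. Lean the gripper away from the carton, or its body meets it as the tab swings down.
- carton_foot (a point): Centre of the carton's underside (axes as the carton's).
- stand_top (a point): Carton's stand: a fixed black rubber plate 150 mm (x) x 130 mm (y), 4 mm thick; the point is the centre of its upper face. An aluminium stop bar, 18 mm high above the bench, 8 mm thick and 120 mm long, runs along y near the front, its rear face at x = -38 mm. The carton stands behind the bar, facing it, its middle about 10 mm behind the plate's centre.
- jar_mouth (a point): Centre of the mouth of the open steel grinding jar, loose on the bench: round, 120 mm outside diameter, wall 4 mm, 60 mm tall (the point is 60 mm above the bench), 0.9 kg.
- ball0_center (a point): Centre of white ceramic grinding ball 1 of 6, 16 mm in diameter, 13 g; starts hidden inside the carton.
- ball1_center (a point): Centre of white ceramic grinding ball 2 of 6, 16 mm in diameter, 13 g; starts hidden inside the carton.
- ball2_center (a point): Centre of white ceramic grinding ball 3 of 6, 16 mm in diameter, 13 g; starts hidden inside the carton.
- ball3_center (a point): Centre of white ceramic grinding ball 4 of 6, 16 mm in diameter, 13 g; starts hidden inside the carton.
- ball4_center (a point): Centre of white ceramic grinding ball 5 of 6, 16 mm in diameter, 13 g; starts hidden inside the carton.
- ball5_center (a point): Centre of white ceramic grinding ball 6 of 6, 16 mm in diameter, 13 g; starts hidden inside the carton.
- jar_lid: Bystander: the jar's steel lid lying on the bench, 124 mm across, 24 mm tall with its knob; origin at the centre of its underside.
- reagent: Bystander: amber reagent bottle, 70 mm across, 160 mm tall; origin at the centre of its underside.
- plain_carton: Bystander: plain closed cardboard box, 70 x 100 x 90 mm, no spout; origin at the centre of its underside.
- beaker: Bystander: glass beaker, 72 mm across, 85 mm tall; origin at the centre of its underside.
- roller_head: Bystander: aluminium pump roller head lying flat, 72 mm across, 26 mm tall; origin at the centre of its underside.
- spat: Bystander: lab spatula about 160 mm long lying on the bench; origin at the centre of its underside (spatula: of its length).
Mind the look-alikes: they are no part of the job. What is meant by the part that bears stand_top is not purple or yellow, and is the smaller of those in its own colour.

How it is judged:
By the outcome, as a careful person would: the job done as asked, in the order asked, and still so for the second after the job is handed in, with the robot touching nothing.
It also fails if it takes over 64 s, if anything falls off the work surface, if the arm or the gripper's body presses on something with over 40 N, if the wrist force passes 120 N, or if a joint passes its speed limit or range.

## Working session

There is one attempt and no reset: what is moved stays moved. The work goes in short steps, Python scripts to look and compute and a shell command to move; the robot and the scene stay as the last step left them, time stands still between calls to the robot, and variables do not carry over. Pictures are saved under pics/ and viewed, and the job is handed in when it is done.

```bash
ls -la; mkdir -p pics
cat > h.py <<'E'
from cell import *
import numpy as np, cv2
def cam(n):
    p=camera_params(n); K=np.array(p["intrinsics"],float); R=cv2.Rodrigues(np.array(p["rvec"],float))[0]; t=np.array(p["tvec"],float).ravel(); return K,R,t
def ray(n,u,v):
    K,R,t=cam(n); d=R.T@np.linalg.inv(K)@np.array([u,v,1.]); return -R.T@t,d
def onplane(n,u,v,z):
    c,d=ray(n,u,v); return c+d*(z-c[2])/d[2]
def proj(n,P):
    K,R,t=cam(n); q=K@(R@np.asarray(P,float)+t); return q[:2]/q[2]
def tri(a,ua,b,ub):
    c1,d1=ray(a,*ua); c2,d2=ray(b,*ub)
    A=np.stack([d1,-d2],1); s=np.linalg.lstsq(A,c2-c1,rcond=None)[0]
    p,q=c1+d1*s[0],c2+d2*s[1]; return (p+q)/2,np.linalg.norm(p-q)
def snap(n,f):
    im=np.asarray(snapshot(n)); cv2.imwrite("pics/%s.png"%f,im[:,:,::-1]); return im
E
python3 - <<'E'
from h import *
print(sense())
for n in("side","top"):
    snap(n,"a_"+n); K,R,t=cam(n); print(n,K.tolist(),(-R.T@t).round(3),R.round(2).tolist())
E
```

```text
total 12
drwxr-xr-x  3 agent agent 4096 Dec  7 15:46 .
drwxr-xr-x 23 root  root  4096 Dec  7 15:46 ..
drwxr-xr-x  2 agent agent 4096 Dec  7 15:46 pics
{'time_s': 0.0, 'joint_positions': array([ 1.22380328,  0.33388767,  0.03983457,  1.46628017, -0.01342791,
        1.34327114, -0.05849347]), 'joint_vel': array([-2.22564864e-04, -2.80376007e-05,  2.05618494e-04,  1.09893992e-03,
       -1.16106267e-03,  1.64422180e-03, -9.39884672e-04]), 'effort': array([-7.45769330e-05, -6.58555841e+01,  1.36524405e+00, -4.05558515e+01,
        1.67823880e-02,  1.26638045e-02,  7.99264876e-05]), 'ee_pos': array([ 0.15932706, -0.62974097,  0.25243133]), 'eef_rot': array([-7.79621017e-04,  9.92333096e-01,  1.23589650e-01, -1.30797113e-04]), 'wrist_force': array([-0.39999446, -0.13556089,  0.81412702]), 'torque': array([0.01825869, 0.00458536, 0.0144892 ]), 'grip_width': 1.0031818429827215}
side [[487.6839895502149, 0.0, 319.7021716017711], [0.0, 487.6839895502149, 196.10724565335664], [0.0, 0.0, 1.0]] [0.336 0.905 1.163] [[-0.99, -0.14, 0.0], [-0.1, 0.73, -0.67], [0.09, -0.67, -0.74]]
top [[434.7012090474441, 0.0, 317.4808305969483], [0.0, 434.7012090474441, 202.77725465349278], [0.0, 0.0, 1.0]] [ 0.217 -0.103  1.301] [[0.02, -1.0, -0.01], [-0.98, -0.01, -0.2], [0.2, 0.01, -0.98]]
```

```bash
python3 - <<'E'
import cv2,numpy as np
a=cv2.imread('pics/a_top.png'); b=cv2.imread('pics/a_side.png')
c1=cv2.resize(a[150:230,180:380],None,fx=4,fy=4,interpolation=cv2.INTER_CUBIC)
c2=cv2.resize(b[150:310,240:360],None,fx=5,fy=5,interpolation=cv2.INTER_CUBIC)[:600]
cv2.imwrite('pics/c1.png',c1);cv2.imwrite('pics/c2.png',c2[:, :])
E
python3 - <<'E'
from h import *
f=lambda x,y:(180+x/4,150+y/4)
S=[onplane("top",*f(*p),0.004) for p in[(548,80),(713,66),(736,252),(568,270)]]
print("stand",np.round(S,3).tolist(),np.mean(S,0).round(4)); 
print([np.linalg.norm(S[i]-S[(i+1)%4]).round(3) for i in range(4)])
C=[onplane("top",*f(*p),0.114) for p in[(592,92),(675,84),(688,197),(603,203)]]
print("carton",np.round(C,3).tolist(),np.mean(C,0).round(4)); print([np.linalg.norm(C[i]-C[(i+1)%4]).round(3) for i in range(4)])
T=[onplane("top",*f(*p),0.100) for p in[(621,56),(636,56)]];print("tab end",np.round(T,3).tolist())
g=lambda x,y:(240+x/5,150+y/5)
C=[onplane("side",*g(*p),0.114) for p in[(285,60),(411,61),(411,128),(277,129)]]
print("carton side",np.round(C,3).tolist(),np.mean(C,0).round(4))
S=[onplane("side",*g(*p),0.004) for p in[(226,138),(449,141),(450,287),(213,283)]]
print("stand side",np.round(S,3).tolist(),np.mean(S,0).round(4))
im=cv2.imread('pics/a_side.png')[245:315,260:330]
cv2.imwrite('pics/c3.png',cv2.resize(im,None,fx=8,fy=8,interpolation=cv2.INTER_CUBIC))
im=cv2.imread('pics/a_top.png')[165:230,190:255]
cv2.imwrite('pics/c4.png',cv2.resize(im,None,fx=8,fy=8,interpolation=cv2.INTER_CUBIC))
E
```

```text
stand [[0.585, -0.088, 0.004], [0.599, -0.215, 0.004], [0.453, -0.232, 0.004], [0.437, -0.105, 0.004]] [ 0.5183 -0.1603  0.004 ]
[np.float64(0.128), np.float64(0.147), np.float64(0.128), np.float64(0.15)]
carton [[0.546, -0.12, 0.114], [0.553, -0.179, 0.114], [0.471, -0.188, 0.114], [0.466, -0.129, 0.114]] [ 0.5088 -0.1542  0.114 ]
[np.float64(0.059), np.float64(0.082), np.float64(0.059), np.float64(0.08)]
tab end [[0.577, -0.141, 0.1], [0.577, -0.152, 0.1]]
carton side [[0.551, -0.175, 0.114], [0.474, -0.185, 0.114], [0.466, -0.127, 0.114], [0.546, -0.115, 0.114]] [ 0.5091 -0.1508  0.114 ]
stand side [[0.6, -0.209, 0.004], [0.453, -0.227, 0.004], [0.436, -0.099, 0.004], [0.585, -0.082, 0.004]] [ 0.5184 -0.1543  0.004 ]
```

Run:
```python
from h import *
for n,o,pts in(("side",(260,245),[(104,265),(458,240),(285,100),(280,402)]),("top",(190,165),[(88,225),(403,235),(245,80),(240,390)])):
    P=np.array([onplane(n,o[0]+x/8,o[1]+y/8,.06) for x,y in pts]); print(n,P.round(3).tolist())
    A=np.c_[2*P[:,:2],np.ones(4)]; s=np.linalg.lstsq(A,(P[:,:2]**2).sum(1),rcond=None)[0]; print(s[:2].round(4),np.sqrt(s[2]+s[:2]@s[:2]))
# bystanders
for nm,pu in(("lid",(291,133)),("reagent",(157,166)),("plain",(433,160)),("beaker",(152,211)),("roller",(275,237)),("spat",(413,248)),("purple",(348,263))):
    print(nm,onplane("top",*pu,0.01).round(3))
import cell; print([x for x in dir(cell) if not x.startswith('_')])
```

```text
side [[0.55, 0.217, 0.06], [0.436, 0.191, 0.06], [0.502, 0.143, 0.06], [0.484, 0.26, 0.06]]
[0.4936 0.2019] 0.059045778377353385
top [[0.494, 0.25, 0.06], [0.492, 0.135, 0.06], [0.55, 0.196, 0.06], [0.434, 0.191, 0.06]]
[0.492  0.1926] 0.05806961916531642
lid [ 0.703 -0.004  0.01 ]
reagent [0.589 0.407 0.01 ]
plain [ 0.621 -0.446  0.01 ]
beaker [0.448 0.409 0.01 ]
roller [0.375 0.034 0.01 ]
spat [ 0.348 -0.377  0.01 ]
purple [ 0.301 -0.184  0.01 ]
['IKError', 'camera_params', 'hand_in', 'sense', 'snapshot']
```

```bash
python3 -m crank '[[1,-0.25,1,0,0],[1,-0.25,1,0,0],[1,-0.25,1,0,0]]'; python3 -m crank '[[1,-0.25,1,0,0],[1,-0.25,1,0,0],[1,-0.25,1,0,0]]';python3 -m crank '[[1,-0.25,1,0,0],[1,-0.25,1,0,0],[1,-0.25,1,0,0],[1,-0.25,1,0,0]]'; python3 -c "
from h import *
print(sense())"
```

```text
time_s: 0.35
ee_pos: [0.1289, -0.5083, 0.2518]
eef_rot: [-0.001, 0.992, 0.124, -0.0]
wrist_force: [-0.6, -0.1, 0.7]
grip_width: 0.604
time_s: 0.6
ee_pos: [0.0987, -0.3879, 0.2526]
eef_rot: [-0.0, 0.992, 0.124, -0.0]
wrist_force: [0.2, -0.1, 0.8]
grip_width: 0.143
time_s: 0.93
ee_pos: [0.0786, -0.2943, 0.246]
eef_rot: [-0.009, 0.992, 0.127, -0.003]
wrist_force: [-0.1, 0.4, 0.8]
grip_width: -0.002
{'time_s': 0.9333, 'joint_positions': array([ 1.4838224 , -0.37831789, -0.23992406,  2.17071788, -0.08773456,
        1.3595963 , -0.0362664 ]), 'joint_vel': array([ 1.60851213, -0.01192813, -1.246892  ,  0.04172058, -0.44776256,
        0.0073557 ,  0.53612104]), 'effort': array([-14.7585386 , -10.05905718,   7.68919498, -38.12752247,
         1.0735774 ,   0.44393132,  -1.35497499]), 'ee_pos': array([ 0.07855512, -0.29426648,  0.24595375]), 'eef_rot': array([-0.00935204,  0.99189157,  0.12671166, -0.00279618]), 'wrist_force': array([-0.11245782,  0.35381491,  0.78865345]), 'torque': array([-0.05805645, -0.02493391,  0.04219478]), 'grip_width': -0.0020572885739676464}
```

```bash
python3 -m crank '[[1,-0.2,0.8,0,0],[1,-0.2,0.8,0,0],[1,-0.2,0.8,0,0],[1,-0.2,0.8,0,0]]'; python3 -c "
from h import *
s=sense();print(s['joint_positions'].round(3),s['eef_rot'].round(4),s['joint_vel'].round(2))"
```

```text
time_s: 1.27
ee_pos: [0.0768, -0.2583, 0.213]
eef_rot: [-0.047, 0.991, 0.128, -0.001]
wrist_force: [-0.7, -0.1, 1.3]
grip_width: 0.001
[ 1.447 -0.38  -0.228  2.243 -0.103  1.363 -0.049] [-4.710e-02  9.907e-01  1.280e-01 -9.000e-04] [ 1.92 -0.01 -1.99  0.13 -0.39  0.01  0.35]
```

```bash
python3 -m crank '[[1,0.2,-0.8,0.3,0],[1,0.2,-0.8,0.3,0],[1,0.2,-0.8,0.3,0],[1,0.2,-0.8,0.3,0]]'; python3 -c "
from h import *
s=sense();print(s['joint_positions'].round(3),s['eef_rot'].round(4),s['joint_vel'].round(2))"
```

```text
time_s: 1.6
ee_pos: [0.1015, -0.3583, 0.25]
eef_rot: [-0.045, 0.991, 0.127, -0.006]
wrist_force: [-0.3, 1.2, -0.8]
grip_width: -0.002
[ 1.492 -0.162 -0.271  2.007 -0.053  1.382 -0.078] [-0.0454  0.9909  0.1267 -0.0056] [ 0.01 -0.06 -0.    0.1  -0.02  0.02  0.01]
```

```bash
cat > kin.py <<'E'
import numpy as np
from scipy.optimize import least_squares
from scipy.spatial.transform import Rotation as R
Q=np.array([[1.22380,.33389,.03983,1.46628,-.01343,1.34327,-.0585],[1.48382,-.37832,-.23992,2.17072,-.08773,1.35960,-.03627],[1.447,-.38,-.228,2.243,-.103,1.363,-.049],[1.492,-.162,-.271,2.007,-.053,1.382,-.078]])
P=np.array([[.15933,-.62974,.25243],[.07856,-.29427,.24595],[.0768,-.2583,.213],[.1015,-.3583,.25]])
def fk(p,q):
    H,L1,L2,L3,a0,e1,e2,e3=p; s1=-1
    z=lambda a:R.from_euler('z',a); y=lambda a:R.from_euler('y',a)
    v=np.array([e3,0,L3]); v=(z(s1*q[4])*y(q[5])).apply(v)+[e2,0,L2]
    v=(z(s1*q[2])*y(q[3])).apply(v)+[e1,0,L1]
    v=(z(a0+s1*q[0])*y(q[1])).apply(v)
    return v+[0,0,H]
E
python3 - <<'E'
from kin import *
for mask in([1,1,1,1,1,0,0,0],[1,1,1,1,1,1,1,1]):
    m=np.array(mask); x0=np.array([.35,.4,.4,.25,0,0,0,0.])
    f=lambda x:np.concatenate([(fk(x*m,q)-p) for q,p in zip(Q,P)]+[0.003*(x-x0)])
    s=least_squares(f,x0); print(s.x.round(4),(f(s.x)[:12]*1000).round(1))
E
```

```text
[ 0.2497  0.4844  0.5     0.3406 -0.0972  0.      0.      0.    ] [-19.1   0.1   0.8  14.4   1.7  -0.9  17.6   2.7  -0.4   8.1  -0.1   0.5]
[ 0.3155  0.4927  0.4363  0.1699 -0.0668  0.0065  0.2649 -0.1165] [-2.3  0.6 -0.7 -0.1 -1.   1.1 -1.6  3.4  1.5  5.3 -2.5 -1.8]
```

```bash
cat > q.py <<'E'
from h import *
s=sense()
from scipy.spatial.transform import Rotation as R
w=s['eef_rot']; r=R.from_quat([w[1],w[2],w[3],w[0]]); M=r.as_matrix()
d=M[:,2]; y=M[:,1]
print('t',round(s['time_s'],2),'q',s['joint_positions'].round(2).tolist(),'p',s['ee_pos'].round(4).tolist(),'tilt %.1f tipaz %.1f'%(np.degrees(np.arccos(-d[2])),np.degrees(np.arctan2(d[1],d[0]))),'jawaz %.1f jawelev %.1f'%(np.degrees(np.arctan2(y[1],y[0])),np.degrees(np.arcsin(y[2]))),'az %.1f'%np.degrees(np.arctan2(s['ee_pos'][1],s['ee_pos'][0])),'F',s['wrist_force'].round(1).tolist(),'g',round(s['grip_width'],3))
E
python3 -m crank '[[1,1,0.5,0.5,0.47],[1,1,0.5,0.5,0.47],[1,1,0.5,0.5,0.47],[1,1,0.5,0.5,0.47],[1,1,0.5,0.5,0.47],[1,1,0.5,0.5,0.47],[1,1,0.5,0.5,0.47],[1,1,0.5,0.5,0.47],[1,1,0.5,0.5,0.47],[1,1,0.5,0.5,0.47],[1,1,0.5,0.5,0.47],[1,1,0.5,0.5,0.47]]'; python3 q.py
```

```text
time_s: 2.6
ee_pos: [0.2199, -0.2942, 0.3086]
eef_rot: [-0.031, 0.645, 0.763, -0.036]
wrist_force: [0.4, -0.2, -0.0]
grip_width: -0.001
t 2.6 q [1.19, -0.24, -0.37, 1.94, -0.01, 1.47, 1.0] p [0.2199, -0.2942, 0.3086] tilt 5.4 tipaz -170.6 jawaz 9.5 jawelev -5.4 az -53.2 F [0.4, -0.2, -0.0] g -0.001
```

```bash
python3 -m crank '[[1,1,1,0,0.47],[1,1,1,0,0.47],[1,1,1,0,0.47],[1,1,1,0,0.47],[1,1,1,0,0.47],[1,1,1,0,0.47],[1,1,1,0,0.47],[1,1,1,0,0.47],[1,1,1,0,0.47],[1,1,1,0,0.47],[1,1,1,0,0.47],[1,1,1,0,0.47]]'; python3 q.py;  python3 -m crank '[[1,0.5,0.6,0,0.3],[1,0.5,0.6,0,0.3],[1,0.5,0.6,0,0.3],[1,0.5,0.6,0,0.3],[1,0.5,0.6,0,0.3],[1,0.5,0.6,0,0.3],[1,0.5,0.6,0,0.3],[1,0.5,0.6,0,0.3],[1,0.5,0.6,0,0.3]]'; python3 q.py
```

```text
time_s: 3.6
ee_pos: [0.3396, -0.1745, 0.3086]
eef_rot: [0.001, -0.036, 0.998, -0.047]
wrist_force: [-0.1, 0.2, 0.7]
grip_width: 0.003
t 3.6 q [0.84, -0.28, -0.44, 1.97, -0.04, 1.39, 2.06] p [0.3396, -0.1745, 0.3086] tilt 5.4 tipaz -86.2 jawaz 94.1 jawelev -5.4 az -27.2 F [-0.1, 0.2, 0.7] g 0.003
time_s: 4.35
ee_pos: [0.3981, -0.1039, 0.3118]
eef_rot: [0.023, -0.448, 0.893, -0.044]
wrist_force: [-0.6, -0.1, 0.6]
grip_width: 0.003
t 4.35 q [0.28, -0.25, -0.14, 1.95, 0.01, 1.35, 2.64] p [0.3981, -0.1039, 0.3118] tilt 5.7 tipaz -36.3 jawaz 143.3 jawelev -5.7 az -14.6 F [-0.6, -0.1, 0.6] g 0.003
```

```bash
python3 -m crank '[[1,0,0,0,0.3],[1,0,0,0,0.3],[1,0,0,0,0.3],[1,0,0,0,0.3],[1,0,0,0,0.3],[1,0,0,0,0.3],[1,0,0,0,0.3],[1,0,0,0,0.3]]'; python3 q.py
```

```text
time_s: 5.02
ee_pos: [0.4129, -0.0846, 0.3094]
eef_rot: [0.019, -0.6, 0.798, -0.054]
wrist_force: [0.1, -0.5, 0.2]
grip_width: -0.001
t 5.02 q [-0.76, -0.38, 0.62, 1.98, 0.3, 1.4, 2.65] p [0.4129, -0.0846, 0.3094] tilt 6.6 tipaz -33.2 jawaz 164.0 jawelev -6.3 az -11.6 F [0.1, -0.5, 0.2] g -0.001
```

```bash
python3 -m crank '[[1,0,0,0,0.4],[1,0,0,0,0.4],[1,0,0,0,0.4],[1,0,0,0,0.4],[1,0,0,0,0.4],[1,0,0,0,0.4],[1,0,0,0,0.4],[1,0,0,0,0.4],[1,0,0,0,0.4],[1,0,0,0,0.4]]'; python3 q.py
```

```text
time_s: 5.85
ee_pos: [0.4187, 0.0623, 0.2536]
eef_rot: [0.058, 0.813, -0.561, 0.146]
wrist_force: [0.6, 0.3, -1.1]
grip_width: -0.0
t 5.85 q [-1.45, -0.38, 0.76, 2.09, 0.58, 1.41, 2.65] p [0.4187, 0.0623, 0.2536] tilt 18.1 tipaz -56.2 jawaz -158.6 jawelev -4.0 az 8.5 F [0.6, 0.3, -1.1] g -0.0
```

```bash
python3 -m crank '[[1,0,-0.6,0.4,0.3],[1,0,-0.6,0.4,0.3],[1,0,-0.6,0.4,0.3],[1,0,-0.6,0.4,0.3],[1,0,-0.6,0.4,0.3],[1,0,-0.6,0.4,0.3],[1,0,-0.6,0.4,0.3],[1,0,-0.6,0.4,0.3]]'; python3 q.py
```

```text
time_s: 6.52
ee_pos: [0.3854, 0.1464, 0.1852]
eef_rot: [0.052, 0.911, -0.315, 0.26]
wrist_force: [-0.1, -0.4, -0.3]
grip_width: -0.002
t 6.52 q [-1.7, -0.38, 0.66, 2.33, 0.82, 1.26, 2.65] p [0.3854, 0.1464, 0.1852] tilt 30.7 tipaz -30.4 jawaz -127.0 jawelev -3.9 az 20.8 F [-0.1, -0.4, -0.3] g -0.002
```

```bash
python3 -m crank '[[1,1,0.1,0.3,0],[1,1,0.1,0.3,0],[1,1,0.1,0.3,0],[1,1,0.1,0.3,0],[1,1,0.1,0.3,0],[1,1,0.1,0.3,0]]'; python3 q.py; python3 -m crank '[[1,0.3,0,0,0.08],[1,0.3,0,0,0.08],[1,0.3,0,0,0.08],[1,0.3,0,0,0.08]]'; python3 q.py
```

```text
time_s: 7.02
ee_pos: [0.4902, 0.1761, 0.2012]
eef_rot: [0.052, 0.9, -0.331, 0.278]
wrist_force: [-0.1, -0.3, -0.5]
grip_width: -0.006
t 7.02 q [-2.18, -0.38, 1.24, 2.15, 0.99, 1.28, 2.65] p [0.4902, 0.1761, 0.2012] tilt 32.9 tipaz -30.8 jawaz -128.9 jawelev -5.2 az 19.8 F [-0.1, -0.3, -0.5] g -0.006
time_s: 7.35
ee_pos: [0.4977, 0.1999, 0.1566]
eef_rot: [0.015, 0.92, -0.234, 0.312]
wrist_force: [-0.8, 0.5, 0.3]
grip_width: 0.001
t 7.35 q [-2.23, -0.38, 1.3, 2.27, 1.16, 1.09, 2.65] p [0.4977, 0.1999, 0.1566] tilt 36.4 tipaz -17.1 jawaz -116.4 jawelev -6.8 az 21.9 F [-0.8, 0.5, 0.3] g 0.001
```

```bash
cat > kin.py <<'E'
import numpy as np
from scipy.optimize import least_squares
from scipy.spatial.transform import Rotation as R
# q, p, quat(wxyz)
D=[([1.22380,.33389,.03983,1.46628,-.01343,1.34327,-.0585],[.15933,-.62974,.25243],[-.00078,.99233,.12359,-.0001]),
([1.48382,-.37832,-.23992,2.17072,-.08773,1.35960,-.03627],[.07856,-.29427,.24595],[-.00935,.99189,.12671,-.0028]),
([1.447,-.38,-.228,2.243,-.103,1.363,-.049],[.0768,-.2583,.213],[-.0471,.9907,.128,-.0009]),
([1.492,-.162,-.271,2.007,-.053,1.382,-.078],[.1015,-.3583,.25],[-.0454,.9909,.1267,-.0056]),
([1.19,-.24,-.37,1.94,-.01,1.47,1.0],[.2199,-.2942,.3086],[-.031,.645,.763,-.036]),
([.84,-.28,-.44,1.97,-.04,1.39,2.06],[.3396,-.1745,.3086],[.001,-.036,.998,-.047]),
([.28,-.25,-.14,1.95,.01,1.35,2.64],[.3981,-.1039,.3118],[.023,-.448,.893,-.044]),
([-.76,-.38,.62,1.98,.3,1.4,2.65],[.4129,-.0846,.3094],[.019,-.6,.798,-.054]),
([-1.45,-.38,.76,2.09,.58,1.41,2.65],[.4187,.0623,.2536],[.058,.813,-.561,.146]),
([-1.7,-.38,.66,2.33,.82,1.26,2.65],[.3854,.1464,.1852],[.052,.911,-.315,.26]),
([-2.18,-.38,1.24,2.15,.99,1.28,2.65],[.4902,.1761,.2012],[.052,.9,-.331,.278]),
([-2.23,-.38,1.3,2.27,1.16,1.09,2.65],[.4977,.1999,.1566],[.015,.92,-.234,.312])]
z=lambda a:R.from_euler('z',a); y=lambda a:R.from_euler('y',a)
def fk(p,q,s):
    o=p[:21].reshape(7,3) # offset before joints + tool
    a=p[21:28] # joint zero offsets
    rot=R.identity(); v=np.zeros(3)
    for i in range(7):
        rot=rot*(z(s[i]*q[i]+a[i]) if i%2==0 else y(s[i]*q[i]+a[i])); v=v+rot.apply(o[i])
    return v,rot
x0=np.zeros(28); x0.reshape(-1)[[2,5,8,11,14,17,20]]=[.25,.2,.28,.25,.25,.2,.14]
def res(p,s):
    e=[]
    for q,P,w in D:
        v,r=fk(p,q,s); t=R.from_quat([w[1],w[2],w[3],w[0]])
        e+=[(v-P),0.3*(r.inv()*t).as_rotvec()]
    return np.concatenate(e+[0.01*(p-x0)])
E
python3 - <<'E'
from kin import *
import itertools
best=[]
for s1,s3,s5,s7 in itertools.product([1,-1],repeat=4):
    for b in (0,):
        for c in(0,np.pi/2,np.pi,-np.pi/2):
            s=[s1,1,s3,1,s5,1,s7]; x=x0.copy(); x[27]=c
            r=least_squares(res,x,args=(s,),max_nfev=60); best.append((r.cost,s,c,r.x))
best.sort(key=lambda b:b[0])
for b in best[:4]: print(b[0],b[1],b[2])
b=best[0]; print(b[3].round(3)); e=res(b[3],b[1])[:72].reshape(12,6)
print((np.linalg.norm(e[:,:3],axis=1)*1000).round(1),np.degrees(np.linalg.norm(e[:,3:],axis=1)/.3).round(2))
np.savez('kin.npz',x=b[3],s=b[1])
E
```

```text
0.00016886617723279253 [-1, 1, -1, 1, -1, 1, -1] 0
0.0001688661772328057 [-1, 1, -1, 1, -1, 1, -1] 1.5707963267948966
0.0001688661772328387 [-1, 1, -1, 1, -1, 1, -1] -1.5707963267948966
0.00016886617723293177 [-1, 1, -1, 1, -1, 1, -1] 3.141592653589793
[-3.000e-03 -1.100e-02  2.700e-01 -1.000e-03 -1.100e-02  2.010e-01
 -1.000e-03 -1.100e-02  2.810e-01  9.000e-03 -1.100e-02  2.480e-01
 -1.600e-02  1.000e-03  2.480e-01 -9.000e-03  1.000e-03  2.120e-01
  0.000e+00  1.000e-03  1.520e-01  0.000e+00  3.000e-03 -2.000e-03
  4.000e-03 -1.000e-03 -7.000e-03  1.568e+00]
[1.  0.5 0.9 1.3 2.1 3.  2.7 0.8 1.5 3.3 3.4 2.2] [0.15 0.05 0.05 0.04 0.49 0.52 0.09 0.25 0.29 0.64 0.47 0.15]
```

```bash
cat > sim.py <<'E'
from kin import *
_k=np.load('kin.npz'); X=_k['x']; S=_k['s']
LO=np.array([-2.58,-.38,-1.3,.25,-1.5,.08,-2.65]); HI=np.array([2.58,2.09,1.39,2.4,4.64,2.09,2.65])
VM=np.array([2.22,2.22,2.79,2.79,3.14,3.14,3.14])*.7/12
def F(q): return fk(X,q,S)
def jac(q):
    v,r=F(q); J=np.zeros((6,7)); h=1e-5
    for i in range(7):
        d=q.copy(); d[i]+=h; v2,r2=F(d); J[:3,i]=(v2-v)/h; J[3:,i]=(r2*r.inv()).as_rotvec()/h
    return J
W=0.3; LAM=0.02
def ik(q0,pt,rt,w=None,lam=None):
    w=W if w is None else w; lam=LAM if lam is None else lam
    lo=np.maximum(LO,q0-VM); hi=np.minimum(HI,q0+VM)
    def f(q):
        v,r=F(q); return np.concatenate([v-pt,w*(rt*r.inv()).as_rotvec(),lam*(q-q0)])
    q=np.clip(q0,lo+1e-9,hi-1e-9)
    return least_squares(f,q,bounds=(lo-1e-6,hi+1e-6),max_nfev=15).x
def call(q,rows,w=None,lam=None):
    """rows: list of (dx,dy,dz,turn) scaled"""
    p0,r0=F(q)
    for dx,dy,dz,t in rows:
        P=p0+.12*np.array([dx,dy,dz]); Rg=R.from_rotvec([0,0,np.pi*t])*r0
        v,r=F(q); d=P-v; n=np.linalg.norm(d); d=d*min(1,.0417/max(n,1e-9))
        e=(Rg*r.inv()).as_rotvec(); m=np.linalg.norm(e); e=e*min(1,np.radians(7.16)/max(m,1e-9))
        q=ik(q,v+d,R.from_rotvec(e)*r,w,lam)
    return q
def desc(q):
    v,r=F(q); M=r.as_matrix(); d=M[:,2]; yy=M[:,1]; f=M@[-0,0,0] 
    return 'p %s tilt %.1f tipaz %.0f jawaz %.0f elev %.1f q %s'%(v.round(3).tolist(),np.degrees(np.arccos(-d[2])),np.degrees(np.arctan2(d[1],d[0])),np.degrees(np.arctan2(yy[1],yy[0])),np.degrees(np.arcsin(yy[2])),q.round(2).tolist())
E
cat > t1.py <<'E'
from sim import *
Qs=[np.array(d[0]) for d in D]
calls=[(1,[(-.2,.8,0,0)]*4),(6,[(0,0,0,.3)]*8),(7,[(0,0,0,.4)]*10),(8,[(0,-.6,.4,.3)]*8),(9,[(1,.1,.3,0)]*6),(10,[(.3,0,0,.08)]*4)]
import sys
for w,lam in((.1,.02),(.3,.02),(1,.02),(.3,.1),(.3,.005)):
    print('w',w,lam)
    for i,rows in calls:
        q=call(Qs[i],rows,w,lam); print(i,desc(q))
print('OBS')
for i,_ in calls: print(i,desc(Qs[i+1]))
E
python3 t1.py
```

```text
w 0.1 0.02
1 p [0.055, -0.202, 0.245] tilt 15.7 tipaz 106 jawaz -75 elev -15.7 q [1.43, -0.38, -0.21, 2.2, -0.09, 1.59, -0.06]
6 p [0.399, -0.102, 0.314] tilt 15.0 tipaz -69 jawaz 170 elev -7.8 q [-0.72, -0.38, 0.49, 2.01, 0.44, 1.45, 2.65]
7 p [0.414, -0.083, 0.308] tilt 26.4 tipaz -77 jawaz -174 elev -3.3 q [-1.16, -0.38, 0.68, 2.03, 0.67, 1.57, 2.65]
8 p [0.42, -0.007, 0.301] tilt 42.0 tipaz -56 jawaz -149 elev -2.8 q [-1.32, -0.38, 0.5, 2.19, 0.88, 1.56, 2.65]
9 p [0.506, 0.162, 0.222] tilt 35.4 tipaz -30 jawaz -130 elev -6.6 q [-2.11, -0.38, 1.18, 2.14, 1.02, 1.29, 2.65]
10 p [0.525, 0.174, 0.199] tilt 40.3 tipaz -20 jawaz -120 elev -8.5 q [-2.1, -0.38, 1.19, 2.23, 1.18, 1.15, 2.65]
w 0.3 0.02
1 p [0.065, -0.238, 0.235] tilt 9.6 tipaz 107 jawaz -75 elev -9.6 q [1.42, -0.38, -0.2, 2.2, -0.08, 1.48, -0.06]
6 p [0.406, -0.089, 0.31] tilt 14.4 tipaz -64 jawaz 172 elev -8.1 q [-0.76, -0.38, 0.51, 2.02, 0.43, 1.43, 2.65]
7 p [0.418, -0.066, 0.301] tilt 25.8 tipaz -75 jawaz -171 elev -2.9 q [-1.21, -0.38, 0.71, 2.04, 0.67, 1.56, 2.65]
8 p [0.421, 0.01, 0.289] tilt 41.5 tipaz -52 jawaz 
[... 2341 characters left out ...]
25, 1.18, 1.13, 2.65]
OBS
1 p [0.076, -0.258, 0.213] tilt 5.4 tipaz 99 jawaz -75 elev -5.3 q [1.45, -0.38, -0.23, 2.24, -0.1, 1.36, -0.05]
6 p [0.414, -0.085, 0.309] tilt 6.5 tipaz -36 jawaz 164 elev -6.1 q [-0.76, -0.38, 0.62, 1.98, 0.3, 1.4, 2.65]
7 p [0.42, 0.063, 0.255] tilt 18.2 tipaz -55 jawaz -159 elev -4.3 q [-1.45, -0.38, 0.76, 2.09, 0.58, 1.41, 2.65]
8 p [0.387, 0.149, 0.187] tilt 31.0 tipaz -29 jawaz -126 elev -4.2 q [-1.7, -0.38, 0.66, 2.33, 0.82, 1.26, 2.65]
9 p [0.49, 0.173, 0.201] tilt 32.8 tipaz -32 jawaz -129 elev -5.0 q [-2.18, -0.38, 1.24, 2.15, 0.99, 1.28, 2.65]
10 p [0.496, 0.2, 0.155] tilt 36.3 tipaz -17 jawaz -116 elev -6.7 q [-2.23, -0.38, 1.3, 2.27, 1.16, 1.09, 2.65]
```

```bash
cat > t2.py <<'E'
from sim import *
import sim
Qs=[np.array(d[0]) for d in D]
calls=[(1,[(-.2,.8,0,0)]*4),(6,[(0,0,0,.3)]*8),(7,[(0,0,0,.4)]*10),(8,[(0,-.6,.4,.3)]*8),(9,[(1,.1,.3,0)]*6),(10,[(.3,0,0,.08)]*4)]
def ik_clip(q0,pt,rt,w,lam,it=20,freeze=False):
    q=q0.copy(); lo=np.maximum(LO,q0-VM); hi=np.minimum(HI,q0+VM)
    for _ in range(it):
        v,r=F(q); e=np.concatenate([pt-v,w*(rt*r.inv()).as_rotvec()]); J=jac(q); J[3:]*=w
        dq=J.T@np.linalg.solve(J@J.T+lam**2*np.eye(6),e)
        q=np.clip(q+dq,LO if freeze else lo,HI if freeze else hi)
    if freeze:
        s=np.max(np.abs(q-q0)/VM); 
        if s>1: q=q0+(q-q0)/s
    return q
def run(name):
    err=0;out=[]
    for i,rows in calls:
        q=call(Qs[i],rows); v,r=F(q); v2,r2=F(Qs[i+1]); a=np.linalg.norm(v-v2)*1000; b=np.degrees((r*r2.inv()).magnitude()); out.append((round(a),round(b,1))); err+=a/10+b
    print(name,round(err,1),out)
ik0=sim.ik
for w in(.4,.5,.6,.7):
    sim.ik=lambda q0,pt,rt,a,b,w=w:ik0(q0,pt,rt,w,.02); run('ls %g'%w)
for fr in(0,1):
  for it in(1,5,30):
    for w in(.3,1):
      for lam in(.02,.1):
        sim.ik=lambda q0,pt,rt,a,b:ik_clip(q0,pt,rt,w,lam,it,fr); run('clip fr%d it%d w%g l%g'%(fr,it,w,lam))
E
python3 t2.py
```

```text
ls 0.4 82.1 [(19, np.float64(1.2)), (7, np.float64(12.1)), (121, np.float64(13.6)), (142, np.float64(17.8)), (12, np.float64(1.6)), (30, np.float64(2.8))]
ls 0.5 53.3 [(19, np.float64(1.2)), (19, np.float64(12.4)), (73, np.float64(8.1)), (65, np.float64(8.2)), (7, np.float64(1.3)), (19, np.float64(1.8))]
ls 0.6 26.6 [(22, np.float64(2.1)), (38, np.float64(13.0)), (4, np.float64(0.9)), (6, np.float64(0.8)), (6, np.float64(1.3)), (5, np.float64(0.6))]
ls 0.7 54.4 [(25, np.float64(2.6)), (79, np.float64(14.9)), (60, np.float64(6.7)), (46, np.float64(5.3)), (9, np.float64(1.4)), (7, np.float64(0.8))]
clip fr0 it1 w0.3 l0.02 165.1 [(77, np.float64(11.3)), (25, np.float64(21.6)), (154, np.float64(30.9)), (192, np.float64(25.6)), (30, np.float64(12.2)), (70, np.float64(8.4))]
clip fr0 it1 w0.3 l0.1 153.4 [(69, np.float64(10.4)), (23, np.float64(18.0)), (152, np.float64(28.3)), (190, np.float64(25.8)), (28, np.float64(10.0)), (66, np.float64(8.0))]
clip fr0 it1 w1 l0.02 165.5 [(78, np.float64(11.4)), (25, np.float64(21.8)), (154, np.float64(31.0)), (192, np.float64(25.6)), (30, np.float64(12
[... 2975 characters left out ...]
8.8))]
clip fr1 it30 w0.3 l0.02 125.1 [(70, np.float64(10.9)), (24, np.float64(3.0)), (153, np.float64(18.0)), (192, np.float64(25.7)), (37, np.float64(3.8)), (67, np.float64(9.3))]
clip fr1 it30 w0.3 l0.1 120.5 [(66, np.float64(10.4)), (23, np.float64(2.8)), (151, np.float64(17.8)), (190, np.float64(25.2)), (34, np.float64(3.3)), (64, np.float64(8.2))]
clip fr1 it30 w1 l0.02 125.2 [(70, np.float64(10.9)), (24, np.float64(3.0)), (153, np.float64(18.0)), (192, np.float64(25.7)), (37, np.float64(3.8)), (67, np.float64(9.3))]
clip fr1 it30 w1 l0.1 121.4 [(68, np.float64(10.3)), (23, np.float64(2.9)), (151, np.float64(17.8)), (189, np.float64(25.2)), (34, np.float64(3.5)), (64, np.float64(8.9))]
```

```bash
sed -i 's/^W=0.3/W=0.6/' sim.py
python3 - <<'E'
from sim import *
from h import sense
q=sense()['joint_positions']; print(desc(q))
# go to az -5, r .75, z .4 with turn -168
steps=[[(1,-.8,1,-.45)]*11,[(.8,-.9,.6,-.45)]*11]
for s in steps: q=call(q,s); print(desc(q))
for i in range(4):
    q=call(q,[(1,0,0,0)]*4); print(desc(q))
E
```

```text
p [0.496, 0.202, 0.157] tilt 36.4 tipaz -17 jawaz -116 elev -6.6 q [-2.23, -0.38, 1.3, 2.27, 1.16, 1.09, 2.65]
p [0.514, 0.052, 0.316] tilt 32.6 tipaz -70 jawaz 178 elev -13.4 q [-2.18, -0.38, 1.39, 1.83, 0.86, 1.69, 2.15]
p [0.455, -0.076, 0.405] tilt 24.4 tipaz -119 jawaz 111 elev -16.3 q [-1.88, -0.38, 1.39, 1.59, 0.62, 1.98, 1.46]
p [0.472, -0.083, 0.412] tilt 23.2 tipaz -114 jawaz 111 elev -16.9 q [-1.87, -0.38, 1.39, 1.57, 0.64, 1.95, 1.49]
p [0.488, -0.09, 0.417] tilt 22.2 tipaz -109 jawaz 111 elev -17.4 q [-1.86, -0.38, 1.39, 1.55, 0.66, 1.92, 1.51]
p [0.503, -0.095, 0.422] tilt 21.4 tipaz -103 jawaz 111 elev -18.0 q [-1.85, -0.38, 1.39, 1.53, 0.68, 1.89, 1.53]
p [0.519, -0.1, 0.426] tilt 20.8 tipaz -96 jawaz 111 elev -18.7 q [-1.84, -0.38, 1.39, 1.52, 0.7, 1.86, 1.55]
```

```bash
cat > fs.py <<'E'
import numpy as np
from scipy.optimize import lsq_linear
_k=np.load('kin.npz'); X=_k['x']; S=_k['s'].astype(float)
O=X[:21].reshape(7,3); A=X[21:28]
LO=np.array([-2.58,-.38,-1.3,.25,-1.5,.08,-2.65]); HI=np.array([2.58,2.09,1.39,2.4,4.64,2.09,2.65])
VM=np.array([2.22,2.22,2.79,2.79,3.14,3.14,3.14])*.7/12
W=.6; LAM=.02
def fkj(q):
    M=np.eye(3); v=np.zeros(3); ax=[];pt=[]
    for i in range(7):
        t=S[i]*q[i]+A[i]; c,s=np.cos(t),np.sin(t)
        k=2 if i%2==0 else 1
        ax.append(M[:,k]*S[i]); pt.append(v)
        M=M@(np.array([[c,-s,0],[s,c,0],[0,0,1]]) if k==2 else np.array([[c,0,s],[0,1,0],[-s,0,c]]))
        v=v+M@O[i]
    ax=np.array(ax);pt=np.array(pt)
    J=np.vstack([np.cross(ax,v-pt).T,ax.T]); return v,M,J
def rotlog(M):
    w=np.array([M[2,1]-M[1,2],M[0,2]-M[2,0],M[1,0]-M[0,1]]); s=np.linalg.norm(w)/2; c=(np.trace(M)-1)/2
    th=np.arctan2(s,c)
    return w/2*(th/s if s>1e-9 else 1.)
def rotexp(w):
    th=np.linalg.norm(w)
    if th<1e-12: return np.eye(3)
    k=w/th; K=np.array([[0,-k[2],k[1]],[k[2],0,-k[0]],[-k[1],k[0],0]]); return np.eye(3)+np.sin(th)*K+(1-np.cos(th))*K@K
def bls(Am,b,lo,hi):
    # active set bounded LS
    x=np.linalg.solve(Am.T@Am,Am.T@b)
    if np.all(x>=lo-1e-9) and np.all(x<=hi+1e-9): return x
    return lsq_linear(Am,b,bounds=(lo,hi),method='bvls',max_iter=20).x
def ik(q0,pt,rt,iters=3):
    lo=np.maximum(LO,q0-VM); hi=np.minimum(HI,q0+VM); q=np.clip(q0,lo,np.maximum(lo,hi))
    for _ in range(iters):
        v,M,J=fkj(q); e=np.concatenate([pt-v,W*rotlog(rt@M.T),LAM*(q0-q)])
        Am=np.vstack([J[:3],W*J[3:],LAM*np.eye(7)])
        d=bls(Am,e,np.minimum(lo-q,0)-1e-9,np.maximum(hi-q,0)+1e-9); q=q+d
        if np.max(np.abs(d))<1e-3: break
    return q
def call(q,rows,trace=None):
    p0,r0,_=fkj(q); v,M=p0,r0
    for dx,dy,dz,t in rows:
        P=p0+.12*np.array([dx,dy,dz]); c,s=np.cos(np.pi*t),np.sin(np.pi*t); Rg=np.array([[c,-s,0],[s,c,0],[0,0,1]])@r0
        d=P-v; n=np.linalg.norm(d); d=d*min(1,.0417/max(n,1e-9))
        e=rotlog(Rg@M.T); m=np.linalg.norm(e); e=e*min(1,np.radians(7.16)/max(m,1e-9))
        q=ik(q,v+d,rotexp(e)@M); v,M,_=fkj(q)
        if trace is not None: trace.append(q)
    return q
def desc(q):
    v,M,_=fkj(q); d=M[:,2]; yy=M[:,1]
    return 'p %s tilt %.1f tipaz %.0f jawaz %.0f elev %.1f q %s'%(v.round(3).tolist(),np.degrees(np.arccos(-d[2])),np.degrees(np.arctan2(d[1],d[0])),np.degrees(np.arctan2(yy[1],yy[0])),np.degrees(np.arcsin(yy[2])),q.round(2).tolist())
E
python3 - <<'E'
from fs import *
import time
from kin import D
Qs=[np.array(d[0]) for d in D]
calls=[(1,[(-.2,.8,0,0)]*4),(5,[(.5,.6,0,.3)]*9),(6,[(0,0,0,.3)]*8),(7,[(0,0,0,.4)]*10),(8,[(0,-.6,.4,.3)]*8),(9,[(1,.1,.3,0)]*6),(10,[(.3,0,0,.08)]*4)]
t=time.time()
for i,r in calls: print(desc(call(Qs[i],r))); print('   ',desc(Qs[i+1]))
print((time.time()-t)/49)
E
```

```text
p [0.077, -0.271, 0.222] tilt 3.8 tipaz 110 jawaz -75 elev -3.8 q [1.48, -0.38, -0.26, 2.22, -0.1, 1.36, -0.05]
    p [0.076, -0.258, 0.213] tilt 5.4 tipaz 99 jawaz -75 elev -5.3 q [1.45, -0.38, -0.23, 2.24, -0.1, 1.36, -0.05]
p [0.403, -0.087, 0.304] tilt 5.5 tipaz -47 jawaz 147 elev -5.3 q [0.29, -0.23, -0.2, 1.95, 0.02, 1.34, 2.65]
    p [0.398, -0.104, 0.314] tilt 5.7 tipaz -35 jawaz 143 elev -5.7 q [0.28, -0.25, -0.14, 1.95, 0.01, 1.35, 2.64]
p [0.409, -0.049, 0.3] tilt 13.3 tipaz -53 jawaz 175 elev -9.0 q [-0.76, -0.38, 0.45, 2.04, 0.39, 1.38, 2.65]
    p [0.414, -0.085, 0.309] tilt 6.5 tipaz -36 jawaz 164 elev -6.1 q [-0.76, -0.38, 0.62, 1.98, 0.3, 1.4, 2.65]
p [0.417, 0.061, 0.254] tilt 18.6 tipaz -57 jawaz -158 elev -3.6 q [-1.46, -0.38, 0.77, 2.09, 0.59, 1.42, 2.65]
    p [0.42, 0.063, 0.255] tilt 18.2 tipaz -55 jawaz -159 elev -4.3 q [-1.45, -0.38, 0.76, 2.09, 0.58, 1.41, 2.65]
p [0.384, 0.146, 0.191] tilt 31.0 tipaz -31 jawaz -127 elev -3.7 q [-1.7, -0.38, 0.65, 2.32, 0.81, 1.28, 2.65]
    p [0.387, 0.149, 0.187] tilt 31.0 tipaz -29 jawaz -126 elev -4.2 q [-1.7, -0.38, 0.66, 2.33, 0.82, 1.26, 2.65]
p [0.49, 0.178, 0.202] tilt 33.3 tipaz -30 jawaz -128 elev -5.5 q [-2.18, -0.38, 1.23, 2.15, 1.0, 1.27, 2.65]
    p [0.49, 0.173, 0.201] tilt 32.8 tipaz -32 jawaz -129 elev -5.0 q [-2.18, -0.38, 1.24, 2.15, 0.99, 1.28, 2.65]
p [0.5, 0.198, 0.158] tilt 36.5 tipaz -18 jawaz -117 elev -6.7 q [-2.23, -0.38, 1.3, 2.26, 1.16, 1.1, 2.65]
    p [0.496, 0.2, 0.155] tilt 36.3 tipaz -17 jawaz -116 elev -6.7 q [-2.23, -0.38, 1.3, 2.27, 1.16, 1.09, 2.65]
0.0014833820109464684
```

```bash
python3 - <<'E'
s=open('fs.py').read()
s=s.replace("lo=np.maximum(LO,q0-VM); hi=np.minimum(HI,q0+VM); q=","lo=LO; hi=HI; q=")
s=s.replace("q=ik(q,v+d,rotexp(e)@M); v,M,_=fkj(q)","""f=1.
        for _ in range(4):
            qn=ik(q,v+f*d,rotexp(f*e)@M); ra=np.max(np.abs(qn-q)/VM)
            if ra<=1.02: break
            f/=ra
        else: qn=q+(qn-q)/max(1,ra)
        q=qn; v,M,_=fkj(q)""")
open('fs.py','w').write(s)
E
cat > tv.py <<'E'
from fs import *
import time
from kin import D
Qs=[np.array(d[0]) for d in D]
calls=[(1,[(-.2,.8,0,0)]*4),(3,[(1,.5,.5,.47)]*12),(4,[(1,1,0,.47)]*12),(5,[(.5,.6,0,.3)]*9),(6,[(0,0,0,.3)]*8),(7,[(0,0,0,.4)]*10),(8,[(0,-.6,.4,.3)]*8),(9,[(1,.1,.3,0)]*6),(10,[(.3,0,0,.08)]*4)]
t=time.time()
for i,r in calls: print(desc(call(Qs[i],r))); print('   ',desc(Qs[i+1]))
print((time.time()-t)/73)
E
python3 tv.py
```

```text
p [0.076, -0.282, 0.237] tilt 2.8 tipaz 109 jawaz -75 elev -2.7 q [1.43, -0.38, -0.21, 2.19, -0.08, 1.37, -0.06]
    p [0.076, -0.258, 0.213] tilt 5.4 tipaz 99 jawaz -75 elev -5.3 q [1.45, -0.38, -0.23, 2.24, -0.1, 1.36, -0.05]
p [0.222, -0.297, 0.31] tilt 5.3 tipaz -171 jawaz 9 elev -5.3 q [1.19, -0.23, -0.37, 1.93, -0.0, 1.48, 0.99]
    p [0.222, -0.294, 0.309] tilt 5.0 tipaz -168 jawaz 10 elev -5.0 q [1.19, -0.24, -0.37, 1.94, -0.01, 1.47, 1.0]
p [0.342, -0.174, 0.309] tilt 5.0 tipaz -84 jawaz 94 elev -5.0 q [0.84, -0.28, -0.44, 1.96, -0.04, 1.39, 2.06]
    p [0.338, -0.174, 0.306] tilt 4.9 tipaz -89 jawaz 94 elev -4.9 q [0.84, -0.28, -0.44, 1.97, -0.04, 1.39, 2.06]
p [0.399, -0.101, 0.306] tilt 5.0 tipaz -41 jawaz 143 elev -4.9 q [0.39, -0.23, -0.24, 1.95, -0.01, 1.34, 2.65]
    p [0.398, -0.104, 0.314] tilt 5.7 tipaz -35 jawaz 143 elev -5.7 q [0.28, -0.25, -0.14, 1.95, 0.01, 1.35, 2.64]
p [0.41, -0.088, 0.312] tilt 5.6 tipaz -30 jawaz 162 elev -5.5 q [-0.74, -0.38, 0.62, 1.97, 0.28, 1.41, 2.65]
    p [0.414, -0.085, 0.309] tilt 6.5 tipaz -36 jawaz 164 elev -6.1 q [-0.76, -0.38, 
[... 248 characters left out ...]
 2.65]
p [0.384, 0.146, 0.191] tilt 31.0 tipaz -31 jawaz -127 elev -3.7 q [-1.7, -0.38, 0.65, 2.32, 0.81, 1.28, 2.65]
    p [0.387, 0.149, 0.187] tilt 31.0 tipaz -29 jawaz -126 elev -4.2 q [-1.7, -0.38, 0.66, 2.33, 0.82, 1.26, 2.65]
p [0.49, 0.178, 0.202] tilt 33.3 tipaz -30 jawaz -128 elev -5.5 q [-2.18, -0.38, 1.23, 2.15, 1.0, 1.27, 2.65]
    p [0.49, 0.173, 0.201] tilt 32.8 tipaz -32 jawaz -129 elev -5.0 q [-2.18, -0.38, 1.24, 2.15, 0.99, 1.28, 2.65]
p [0.5, 0.198, 0.158] tilt 36.5 tipaz -18 jawaz -117 elev -6.7 q [-2.23, -0.38, 1.3, 2.26, 1.16, 1.1, 2.65]
    p [0.496, 0.2, 0.155] tilt 36.3 tipaz -17 jawaz -116 elev -6.7 q [-2.23, -0.38, 1.3, 2.27, 1.16, 1.09, 2.65]
0.0018047241315449754
```

```bash
nproc
cat > plan.py <<'E'
from fs import *
import sys
JAR=np.array([.493,.197]); CM=np.array([.509,-.1525]); YAW=np.radians(6.5)
rz=lambda a:np.array([[np.cos(a),-np.sin(a),0],[np.sin(a),np.cos(a),0],[0,0,1]])
def toolR(jaw,T):
    """jaw azimuth (rad), tilt T about jaw axis, positive = tip away from front when front=jaw-90 -> front-down sense"""
    y=np.array([np.cos(jaw),np.sin(jaw),0]); d=np.array([0,0,-1.]); f=np.array([np.sin(jaw),-np.cos(jaw),0])
    z=d*np.cos(T)-f*np.sin(T); x=np.cross(y,z); return np.stack([x,y,z],1)
def solve(pt,Rt,seed,n=60):
    q=seed.copy()
    for _ in range(n): q=ik(q,pt,Rt,2)
    v,M,_=fkj(q); return q,np.linalg.norm(v-pt),np.degrees(np.linalg.norm(rotlog(Rt@M.T)))
def cartonR(front): # columns: front, left(=z x front), up
    f=np.array([np.cos(front),np.sin(front),0]); return np.stack([f,np.cross([0,0,1],f),[0,0,1.]],1)
class Grip:
    def __init__(s,q,mid,front):
        v,M,_=fkj(q); s.Rrel=M.T@cartonR(front); s.off=M.T@(mid-v)
    def pose(s,q):
        v,M,_=fkj(q); return v+M@s.off,M@s.Rrel
def cstate(g,q):
    m,C=g.pose(q); tilt=np.degrees(np.arcsin(-C[2,0])); roll=np.degrees(np.arcsin(C[2,1]))
    tip=m+C@[.0774,0,.0133]; bot=min((m+C@np.array([a,b,-.055]))[2] for a in(-.04,.04) for b in(-.029,.029))
    fin=(m+C@[.067,0,-.021])[2]
    return m,C,tilt,roll,tip,min(bot,fin),np.degrees(np.arctan2(C[1,0],C[0,0]))
E
python3 - <<'E'
from plan import *
for hand in(1,-1):
    jaw=YAW+hand*np.pi/2
    # natural seed
    seed=np.array([.3,.2,0,1.9,0,1.0,1.9 if hand>0 else -1.2])
    Rt=toolR(jaw,0) if hand>0 else toolR(jaw,0)
    q,e,r=solve(np.array([.50,-.153,.2]),Rt,seed); print(hand,desc(q),e,r)
E
```

```text
4
1 p [0.5, -0.153, 0.2] tilt 0.0 tipaz 154 jawaz 96 elev 0.0 q [0.25, 0.12, -0.04, 1.84, 0.0, 1.18, 1.89] 1.2719202621569003e-16 3.9768884275406876e-15
-1 p [0.5, -0.153, 0.2] tilt 0.0 tipaz -12 jawaz -84 elev 0.0 q [0.25, 0.11, -0.04, 1.84, 0.0, 1.18, -1.25] 1.1443916996305594e-16 1.6926975187704835e-14
```

```bash
cat > cem.py <<'E'
from plan import *
from multiprocessing import Pool
import pickle,time
def setup(hand,T0):
    jaw=YAW+hand*np.pi/2
    seed=np.array([.3,.2,0,1.9,0,1.0,1.9 if hand>0 else -1.2])
    mid=np.array([CM[0],CM[1],.235]); f=np.array([np.cos(YAW),np.sin(YAW)])
    Rt=toolR(jaw,T0*hand)
    grasp=mid+np.array([*(-.005*f),.025]); tcp=grasp-.003*Rt[:,2]
    q,e,r=solve(tcp,Rt,seed); assert e<1e-3 and r<.1,(e,r)
    return q,Grip(q,mid,YAW)
NS,NR=14,4
def roll_out(u,q,g):
    tr=[]
    for s in u.reshape(NS,4): q=call(q,[tuple(np.clip(s,-1,1))]*NR,tr)
    return q,tr
def cost(u,q,g):
    _,tr=roll_out(u,q,g); c=0
    for i,qq in enumerate(tr):
        m,C,t,ro,tip,bot,az=cstate(g,qq)
        tgt=JAR-.012*C[:2,0]
        d=np.linalg.norm(tip[:2]-tgt)
        w=np.clip((t-13)/6,0,1)
        c+=w*(max(0,d-.015)*60+max(0,abs(ro)-5)*.15+max(0,tip[2]-.125)*60)
        c+=max(0,.067-bot)*300+(1-w)*max(0,.115-bot)*40
        c+=max(0,m[1]-.30)*100+max(0,-ro-30)*0
        c+=max(0,-20-t)*.05
    c+=3*max(0,38-t)+2*max(0,t-41)+20*max(0,d-.01)*10+.2*abs(ro)
    c+=.05*np.sum(np.maximum(0,np.abs(u)-1)**2)
    return c
def ev(a): return cost(*a)
def cem(q,g,mu,sd,iters=25,pop=160,el=20,seed=0,f=cost,verbose=True):
    rng=np.random.default_rng(seed); best=(1e9,None)
    with Pool(4) as P:
        for it in range(iters):
            U=mu+sd*rng.standard_normal((pop,mu.size)); U=np.clip(U,-1,1); U[0]=np.clip(mu,-1,1)
            if best[1] is not None: U[1]=best[1]
            c=np.array(P.map(f_glob,[(f,u,q,g) for u in U],chunksize=10)); k=np.argsort(c)[:el]
            if c[k[0]]<best[0]: best=(c[k[0]],U[k[0]].copy())
            mu=.3*mu+.7*U[k].mean(0); sd=np.maximum(.3*sd+.7*U[k].std(0),.02)
            if verbose and it%6==5: print(it,best[0].round(2),flush=True)
    return best
def f_glob(a): return a[0](*a[1:])
E
cat > runB.py <<'E'
from cem import *
import sys
hand=int(sys.argv[1]); T0=np.radians(float(sys.argv[2])); 
q,g=setup(hand,T0); print(desc(q))
mu=np.zeros((NS,4)); sd=np.full((NS,4),.35); 
# transfer: y +.35 in first 3 segments, turning
mu[:4,1]=.75; mu[:,3]=hand*.15; sd[:,3]=.06; mu[4:,0]=0.1
t=time.time(); b=cem(q,g,mu.ravel(),sd.ravel(),iters=30,pop=160); print(b[0],time.time()-t)
np.savez('B_%d_%s.npz'%(hand,sys.argv[2]),u=b[1],q=q)
_,tr=roll_out(b[1],q,g)
for i in range(3,len(tr),4):
    m,C,t,ro,tip,bot,az=cstate(g,tr[i]); print(b[1].reshape(NS,4)[i//4].round(2),m.round(3),'t %.1f r %.1f'%(t,ro),tip.round(3),'bot %.3f az %.0f'%(bot,az),tr[i].round(2))
E
export OMP_NUM_THREADS=1; timeout 570 python3 runB.py 1 0
```

```text
p [0.504, -0.153, 0.263] tilt 0.0 tipaz -1 jawaz 96 elev 0.0 q [0.25, 0.08, -0.04, 1.75, 0.0, 1.31, 1.89]
5 88.76
11 75.22
17 62.79
23 60.4
29 58.83
58.8281929367521 136.96354031562805
[-0.29  0.72  0.12  0.05] [ 0.474 -0.065  0.249] t 0.0 r 0.0 [ 0.548 -0.044  0.262] bot 0.194 az 16 [ 0.18 -0.03 -0.13  1.83 -0.    1.34  1.91]
[-0.17  0.44  0.17  0.16] [ 0.452 -0.011  0.27 ] t 0.0 r -0.0 [0.507 0.043 0.283] bot 0.215 az 44 [ 0.11 -0.09 -0.17  1.85 -0.02  1.38  2.29]
[-0.03  0.42 -0.07  0.01] [0.448 0.04  0.261] t 0.0 r -0.0 [0.501 0.096 0.274] bot 0.206 az 47 [ 0.06 -0.09 -0.23  1.86 -0.02  1.37  2.23]
[-0.34  0.58  0.41  0.08] [0.406 0.11  0.31 ] t 0.0 r -0.0 [0.442 0.179 0.323] bot 0.255 az 62 [-0.02 -0.17 -0.3   1.83 -0.05  1.47  2.35]
[ 0.23 -0.52 -0.04 -0.12] [0.435 0.047 0.305] t 0.0 r -0.0 [0.494 0.097 0.319] bot 0.250 az 40 [ 0.07 -0.13 -0.24  1.81 -0.03  1.46  2.1 ]
[ 0.19 -0.07 -0.2   0.17] [0.455 0.041 0.281] t 0.0 r -0.0 [0.484 0.113 0.294] bot 0.226 az 69 [ 0.05 -0.08 -0.21  1.81 -0.02  1.41  2.61]
[ 0.09  0.07 -0.48  0.15] [0.46  0.051 0.25 ] t 0.4 r -0.2 [0.481 0.126 0
[... 345 characters left out ...]
 0.34 -0.18 -0.18  0.01] [0.515 0.006 0.24 ] t 1.0 r -0.9 [0.525 0.083 0.252] bot 0.184 az 82 [-1.69 -0.34  1.39  1.83  0.36  1.39  2.62]
[ 0.06 -0.15  0.05  0.12] [0.501 0.049 0.235] t 6.5 r -2.8 [0.492 0.126 0.239] bot 0.174 az 96 [-1.75 -0.38  1.27  1.88  0.49  1.4   2.65]
[ 0.29  0.01 -0.    0.12] [0.507 0.105 0.215] t 12.4 r -5.5 [0.481 0.179 0.212] bot 0.151 az 108 [-1.93 -0.38  1.28  1.94  0.61  1.35  2.65]
[ 0.17 -0.24  0.06  0.03] [0.513 0.103 0.211] t 14.6 r -6.6 [0.485 0.176 0.205] bot 0.145 az 110 [-1.93 -0.38  1.26  1.96  0.66  1.33  2.65]
[ 0.53 -0.09 -0.28  0.22] [0.548 0.133 0.145] t 23.3 r -11.6 [0.502 0.194 0.126] bot 0.074 az 125 [-2.09 -0.38  1.39  2.12  0.93  1.08  2.65]
```

```bash
sed -i 's/Pool(4)/Pool(1)/' cem.py
cat > runB2.py <<'E'
import cem; from cem import *
import sys
hand=int(sys.argv[1]); T0=np.radians(float(sys.argv[2])); sg=int(sys.argv[3])
cem.NS=18
q,g=setup(hand,T0)
z=np.load('B_1_0.npz'); u0=z['u'].reshape(14,4); 
mu=np.zeros((18,4)); sd=np.full((18,4),.18); sd[:,3]=.05
mu[0]=[-.2,.8,.1,.1]; mu[1]=[-.2,.6,.1,.15]; mu[2:11]=u0[5:14]; mu[11:]=[.3,-.15,0,.13]
if hand<0: mu[:,3]*=-1; mu[2:,1]*=-1; mu[2,1]=.6; mu[3,1]=.5;mu[4,1]=.5
b=cem.cem(q,g,mu.ravel(),sd.ravel(),iters=45,pop=100,el=14,seed=sg,verbose=True); print(hand,sys.argv[2],b[0])
np.savez('B2_%d_%s_%d.npz'%(hand,sys.argv[2],sg),u=b[1],q=q)
_,tr=roll_out(b[1],q,g)
for i in range(3,len(tr),4):
    m,C,t,ro,tip,bot,az=cstate(g,tr[i]); print(b[1].reshape(-1,4)[i//4].round(2),m.round(3),'t %.1f r %.1f'%(t,ro),tip.round(3),'bot %.3f az %.0f'%(bot,az),tr[i].round(2))
E
export OMP_NUM_THREADS=1; (python3 runB2.py 1 0 1 >o1 & python3 runB2.py 1 -15 2 >o2 & python3 runB2.py -1 0 3 >o3 & python3 runB2.py 1 -30 4 >o4 & wait); tail -n 20 o1 o2 o3 o4
```

```text
==> o1 <==

==> o2 <==

==> o3 <==

==> o4 <==Traceback (most recent call last):
  File "runB2.py", line 10, in <module>
    b=cem.cem(q,g,mu.ravel(),sd.ravel(),iters=45,pop=100,el=14,seed=sg,verbose=True); print(hand,sys.argv[2],b[0])
      ^^^^^^^
AttributeError: 'function' object has no attribute 'cem'
Traceback (most recent call last):
  File "runB2.py", line 10, in <module>
    b=cem.cem(q,g,mu.ravel(),sd.ravel(),iters=45,pop=100,el=14,seed=sg,verbose=True); print(hand,sys.argv[2],b[0])
      ^^^^^^^
AttributeError: 'function' object has no attribute 'cem'
Traceback (most recent call last):
  File "runB2.py", line 10, in <module>
    b=cem.cem(q,g,mu.ravel(),sd.ravel(),iters=45,pop=100,el=14,seed=sg,verbose=True); print(hand,sys.argv[2],b[0])
      ^^^^^^^
AttributeError: 'function' object has no attribute 'cem'
Traceback (most recent call last):
  File "runB2.py", line 10, in <module>
    b=cem.cem(q,g,mu.ravel(),sd.ravel(),iters=45,pop=100,el=14,seed=sg,verbose=True); print(hand,sys.argv[2],b[0])
      ^^^^^^^
AttributeError: 'function' object has no attribute 'cem'
```

Edit , replacing
```

```
with
```

```

```bash
sed -i 's/^import cem; from cem import \*/import cem as CE; from cem import */; s/^cem.NS=18/CE.NS=18/; s/b=cem.cem(/b=CE.cem(/' runB2.py
export OMP_NUM_THREADS=1; (timeout 560 python3 runB2.py 1 0 1 >o1 2>&1 & timeout 560 python3 runB2.py 1 -15 2 >o2 2>&1& timeout 560 python3 runB2.py -1 0 3 >o3 2>&1& timeout 560 python3 runB2.py 1 -30 4 >o4 2>&1 & wait); tail -n 20 o1 o2 o3 o4
```

```text
==> o1 <==
5 147.77
11 110.3
17 100.38
23 80.51
29 73.16
35 65.8
41 58.06

==> o2 <==
5 251.0
11 200.19
17 180.1
23 165.72
29 160.39
35 149.97
41 142.12

==> o3 <==
5 148.22
11 114.23
17 113.51
23 102.05
29 86.79
35 83.78

==> o4 <==
5 262.69
11 132.67
17 117.91
23 103.1
29 96.58
35 93.15
41 90.44
```

```bash
cat > g.py <<'E'
from plan import *
def gopt(q,obj,n=4,pop=50,iters=4,mu=None,sd=None,seed=0,tm=.5):
    rng=np.random.default_rng(seed); mu=np.zeros(4) if mu is None else np.array(mu,float); sd=np.array([.7,.7,.6,.2]) if sd is None else np.array(sd)
    best=(1e9,None,None)
    for it in range(iters):
        U=np.clip(mu+sd*rng.standard_normal((pop,4)),-1,1); U[0]=np.clip(mu,-1,1)
        U[:,:3]=U[:,:3].round(2); U[:,3]=U[:,3].round(3)
        c=[]
        for u in U:
            tr=[]; qq=call(q,[tuple(u)]*n,tr); v=obj(qq,tr); c.append(v)
            if v<best[0]: best=(v,u.copy(),qq)
        k=np.argsort(c)[:8]; mu=U[k].mean(0); sd=np.maximum(U[k].std(0),.01)
    return best
def tilt_of(q):
    v,M,_=fkj(q); return np.degrees(np.arccos(-M[2,2])),v
E
cat > un.py <<'E'
from g import *
from h import sense
import sys
q=sense()['joint_positions']
def obj(q,tr):
    t,v=tilt_of(q); c=t
    r=np.hypot(v[0],v[1])
    for qq in tr:
        v=fkj(qq)[0]; c+=max(0,.14-v[2])*200+max(0,v[2]-.5)*50+max(0,v[1]-.35)*200+max(0,.3-np.hypot(v[0],v[1]))*100
    c+=0.5*max(0,-q[2]*0)
    return c
for k in range(14):
    b=gopt(q,obj,n=6); q=b[2]; print(b[1],desc(q),flush=True)
    if tilt_of(q)[0]<1: break
E
timeout 500 python3 un.py
```

```text
[ 0.25  -0.     0.2   -0.375] p [0.483, 0.164, 0.215] tilt 33.8 tipaz -45 jawaz -154 elev -11.9 q [-2.36, -0.38, 1.39, 2.07, 0.95, 1.44, 2.24]
[-0.5    1.    -0.24  -0.503] p [0.368, 0.211, 0.231] tilt 26.6 tipaz -71 jawaz 167 elev -15.1 q [-2.52, -0.38, 1.39, 1.98, 0.66, 1.64, 1.56]
[ 0.12   0.81  -0.13  -0.539] p [0.332, 0.252, 0.245] tilt 17.2 tipaz -98 jawaz 125 elev -12.8 q [-2.48, -0.38, 1.39, 1.9, 0.45, 1.62, 0.94]
[ 0.9    0.47  -0.11  -0.595] p [0.379, 0.263, 0.257] tilt 7.5 tipaz -131 jawaz 81 elev -6.3 q [-2.33, -0.38, 1.39, 1.85, 0.35, 1.51, 0.39]
[ 0.81 -0.21 -0.13 -0.45] p [0.452, 0.227, 0.25] tilt 1.9 tipaz 119 jawaz 38 elev 0.3 q [-2.14, -0.38, 1.39, 1.86, 0.35, 1.36, -0.16]
[ 0.59  -0.83   0.1    0.238] p [0.5, 0.122, 0.27] tilt 1.2 tipaz 88 jawaz 79 elev 1.1 q [-1.93, -0.38, 1.39, 1.82, 0.36, 1.4, 0.77]
[-0.18  -0.42  -0.63   0.732] p [0.476, 0.071, 0.195] tilt 1.0 tipaz 113 jawaz 122 elev 1.0 q [-1.8, -0.38, 1.39, 1.99, 0.37, 1.25, 1.59]
```

```bash
cat > pour.py <<'E'
from g import *
import sys
T0=np.radians(float(sys.argv[1])); NR=int(sys.argv[2])
mid=np.array([CM[0],CM[1],.235]); f=np.array([np.cos(YAW),np.sin(YAW)])
Rt=toolR(YAW+np.pi/2,T0); tcp=mid+np.array([*(-.005*f),.025])-.003*Rt[:,2]
best=None
for j1 in(-1.2,-1.5,-1.8):
  for j3 in(1.0,1.3):
    q,e,r=solve(tcp,Rt,np.array([j1,-.3,j3,1.9,.3,1.4,1.4]),120); print(j1,j3,desc(q),round(e,4),round(r,2))
    if e<2e-3 and r<.3 and (best is None or q[2]>best[2]): best=q
q=best; g=Grip(q,mid,YAW)
def obj(q,tr):
    c=0
    for i,qq in enumerate(tr):
        m,C,t,ro,tip,bot,az=cstate(g,qq); tgt=JAR-.012*C[:2,0]; d=np.linalg.norm(tip[:2]-tgt)
        w=np.clip((t-12)/6,0,1)
        c+=(w*(max(0,d-.02)*150+max(0,abs(ro)-6)*.5+max(0,tip[2]-.13)*30)+max(0,.068-bot)*600+(1-w)*max(0,.11-bot)*150+max(0,m[1]-.31)*100)*4/len(tr)
    wd=1
    c+=abs(38-t)*1.0+60*d*np.clip(1.5-w,0,1)+.3*abs(ro)
    return c
for k in range(24):
    b=gopt(q,obj,n=NR,pop=60,iters=4,seed=k); q=b[2]; m,C,t,ro,tip,bot,az=cstate(g,q)
    print(b[1],round(b[0],1),m.round(3),'t %.1f r %.1f'%(t,ro),tip.round(3),'bot %.3f az %.0f'%(bot,az),q.round(2),flush=True)
    if t>37 and np.linalg.norm(tip[:2]-JAR)<.04: break
E
(timeout 560 python3 pour.py 0 4 >p1 2>&1& timeout 560 python3 pour.py -20 4 >p2 2>&1 & timeout 560 python3 pour.py 0 8 >p3 2>&1 & timeout 560 python3 pour.py -20 8 >p4 2>&1& wait); tail -n 32 p1 p2 p3 p4
```

```text
==> p1 <==
-1.2 1.0 p [0.493, -0.15, 0.267] tilt 0.7 tipaz -16 jawaz 96 elev -0.3 q [-1.41, -0.38, 1.39, 1.83, 0.38, 1.39, 1.58] 0.0122 0.66
-1.2 1.3 p [0.493, -0.15, 0.267] tilt 0.7 tipaz -16 jawaz 96 elev -0.3 q [-1.41, -0.38, 1.39, 1.83, 0.38, 1.39, 1.58] 0.0122 0.66
-1.5 1.0 p [0.493, -0.15, 0.267] tilt 0.7 tipaz -16 jawaz 96 elev -0.3 q [-1.41, -0.38, 1.39, 1.83, 0.38, 1.39, 1.58] 0.0122 0.66
-1.5 1.3 p [0.493, -0.15, 0.267] tilt 0.7 tipaz -16 jawaz 96 elev -0.3 q [-1.41, -0.38, 1.39, 1.83, 0.38, 1.39, 1.58] 0.0122 0.66
-1.8 1.0 p [0.493, -0.15, 0.267] tilt 0.7 tipaz -16 jawaz 96 elev -0.3 q [-1.41, -0.38, 1.39, 1.83, 0.38, 1.39, 1.58] 0.0122 0.66
-1.8 1.3 p [0.493, -0.15, 0.267] tilt 0.7 tipaz -16 jawaz 96 elev -0.3 q [-1.41, -0.38, 1.39, 1.83, 0.38, 1.39, 1.58] 0.0122 0.66
Traceback (most recent call last):
  File "pour.py", line 11, in <module>
    q=best; g=Grip(q,mid,YAW)
              ~~~~^^^^^^^^^^^
  File "plan.py", line 17, in __init__
    v,M,_=fkj(q); s.Rrel=M.T@cartonR(front); s.off=M.T@(mid-v)
          ~~~^^^
  File "fs.py", line 11, in fkj
    t=S[i]*q[i]+A[i]; c,
[... 8766 characters left out ...]
  0.64  1.2   2.59]
[0. 0. 0. 0.] 8.8 [0.503 0.115 0.159] t 33.1 r -6.7 [0.481 0.184 0.128] bot 0.088 az 106 [-2.03 -0.35  1.38  2.04  0.64  1.2   2.59]
[0. 0. 0. 0.] 8.8 [0.503 0.115 0.159] t 33.1 r -6.7 [0.481 0.184 0.128] bot 0.088 az 106 [-2.03 -0.35  1.38  2.04  0.64  1.2   2.59]
[ 0.01   0.03   0.02  -0.002] 8.8 [0.504 0.119 0.161] t 33.1 r -6.7 [0.483 0.188 0.13 ] bot 0.091 az 106 [-2.05 -0.37  1.39  2.03  0.66  1.22  2.56]
[0. 0. 0. 0.] 8.8 [0.504 0.119 0.161] t 33.1 r -6.7 [0.483 0.188 0.13 ] bot 0.091 az 106 [-2.05 -0.37  1.39  2.03  0.66  1.22  2.56]
[0. 0. 0. 0.] 8.8 [0.504 0.119 0.161] t 33.1 r -6.7 [0.483 0.188 0.13 ] bot 0.091 az 106 [-2.05 -0.37  1.39  2.03  0.66  1.22  2.56]
```

```bash
cat > a1.py <<'E'
from g import *
from h import sense
q=sense()['joint_positions']
f=np.array([np.cos(YAW),np.sin(YAW)]); jd=np.array([np.cos(YAW+np.pi/2),np.sin(YAW+np.pi/2),0])
tgt=np.array([*(CM+f*.085),.19])
def st(q):
    v,M,_=fkj(q); y=M[:,1]; d=M[:,2]
    ja=np.degrees(np.arctan2(y[1],y[0])); el=np.degrees(np.arcsin(y[2]))
    ff=np.array([y[1],-y[0],0]); T=np.degrees(np.arctan2(-(d@ff)/np.linalg.norm(ff),-d[2])); return v,ja,el,T
def obj(q,tr):
    v,ja,el,T=st(q); c=0
    for qq in tr:
        v=fkj(qq)[0]; c+=max(0,.18-v[2])*400+max(0,v[2]-.45)*50+max(0,v[1]-.33)*200+max(0,.3-np.hypot(v[0],v[1]))*100
    dj=abs((ja-96.5+180)%360-180)
    return c+1.2*abs(el)+max(0,T-8)*1.0+max(0,-1-T)*1.0+.12*dj+60*np.linalg.norm(v-tgt)
for k in range(10):
    b=gopt(q,obj,n=6,pop=60,seed=k); q=b[2]; v,ja,el,T=st(q); print(b[1],round(b[0],1),v.round(3),'jaw %.0f el %.1f T %.1f'%(ja,el,T),q.round(2),flush=True)
    if b[0]<6: break
E
timeout 400 python3 a1.py
```

```text
[ 0.32  -1.     0.7   -0.236] 63.6 [0.52  0.073 0.25 ] jaw -157 el -7.4 T 35.7 [-2.2  -0.38  1.39  2.01  0.98  1.51  2.42]
[ 0.23 -1.   -0.75 -0.35] 54.4 [ 0.466 -0.067  0.212] jaw 166 el -12.3 T 30.3 [-1.9  -0.38  1.39  2.06  0.86  1.52  2.05]
[ 0.95  -0.02  -0.31  -0.626] 44.0 [ 0.449 -0.087  0.236] jaw 127 el -16.4 T 19.0 [-1.78 -0.38  1.39  1.96  0.7   1.58  1.59]
[ 0.78   0.15  -0.22  -0.441] 29.7 [ 0.443 -0.075  0.248] jaw 85 el -14.9 T 8.0 [-1.71 -0.38  1.39  1.89  0.54  1.58  1.03]
[ 0.78  -0.46  -0.3    0.062] 26.0 [ 0.471 -0.125  0.239] jaw 96 el -15.0 T 5.6 [-1.62 -0.38  1.39  1.91  0.62  1.48  1.29]
[ 0.63   0.03  -0.26   0.001] 25.4 [ 0.483 -0.119  0.234] jaw 97 el -15.1 T 3.4 [-1.62 -0.38  1.39  1.92  0.63  1.44  1.28]
[ 0.6   -0.14  -0.21   0.002] 24.8 [ 0.497 -0.131  0.233] jaw 97 el -15.3 T 1.1 [-1.6  -0.38  1.39  1.92  0.64  1.39  1.3 ]
[ 0.39  -0.01  -0.24  -0.001] 24.3 [ 0.505 -0.129  0.222] jaw 97 el -15.4 T -1.1 [-1.59 -0.38  1.39  1.95  0.66  1.33  1.29]
[0. 0. 0. 0.] 24.3 [ 0.505 -0.129  0.222] jaw 97 el -15.4 T -1.1 [-1.59 -0.38  1.39  1.95  0.66  1.33  1.29]
[0. 0. 0. 0.] 24.3 [ 0.505 -0.129  0.222] jaw 97 el -15.4 T -1.1 [-1.59 -0.38  1.39  1.95  0.66  1.33  1.29]
```

```bash
python3 -m crank '[[1,0.25,0,0.2,-0.375],[1,0.25,0,0.2,-0.375],[1,0.25,0,0.2,-0.375],[1,0.25,0,0.2,-0.375],[1,0.25,0,0.2,-0.375],[1,0.25,0,0.2,-0.375]]' | tail -1; python3 q.py
python3 -m crank '[[1,-0.5,1,-0.24,-0.5],[1,-0.5,1,-0.24,-0.5],[1,-0.5,1,-0.24,-0.5],[1,-0.5,1,-0.24,-0.5],[1,-0.5,1,-0.24,-0.5],[1,-0.5,1,-0.24,-0.5]]'|tail -1; python3 q.py
python3 -m crank '[[1,0.12,0.8,-0.13,-0.54],[1,0.12,0.8,-0.13,-0.54],[1,0.12,0.8,-0.13,-0.54],[1,0.12,0.8,-0.13,-0.54],[1,0.12,0.8,-0.13,-0.54],[1,0.12,0.8,-0.13,-0.54]]'|tail -1; python3 q.py
```

```text
grip_width: 0.003
t 7.85 q [-2.35, -0.38, 1.38, 2.07, 0.96, 1.45, 2.23] p [0.4839, 0.1623, 0.2177] tilt 34.0 tipaz -46.1 jawaz -154.6 jawelev -12.1 az 18.5 F [0.3, 0.2, 0.1] g 0.003
grip_width: 0.002
t 8.35 q [-2.51, -0.38, 1.38, 1.98, 0.66, 1.66, 1.54] p [0.3665, 0.2112, 0.2341] tilt 27.3 tipaz -72.3 jawaz 166.0 jawelev -15.1 az 30.0 F [-0.0, -1.0, -0.4] g 0.002
grip_width: -0.0
t 8.85 q [-2.47, -0.38, 1.38, 1.9, 0.44, 1.65, 0.93] p [0.3287, 0.2492, 0.2493] tilt 18.1 tipaz -101.4 jawaz 123.7 jawelev -13.0 az 37.2 F [0.1, 0.3, -0.1] g -0.0
```

```bash
python3 -m crank '[[1,0.9,0.47,-0.11,-0.6],[1,0.9,0.47,-0.11,-0.6],[1,0.9,0.47,-0.11,-0.6],[1,0.9,0.47,-0.11,-0.6],[1,0.9,0.47,-0.11,-0.6],[1,0.9,0.47,-0.11,-0.6]]'|tail -1; python3 q.py
python3 un.py
```

```text
grip_width: -0.0
t 9.35 q [-2.32, -0.38, 1.38, 1.85, 0.34, 1.53, 0.38] p [0.3739, 0.2586, 0.2616] tilt 8.7 tipaz -138.8 jawaz 80.3 jawelev -6.8 az 34.7 F [-0.2, -0.2, 1.0] g -0.0
[ 0.99  -0.15  -0.35  -0.531] p [0.449, 0.223, 0.237] tilt 2.9 tipaz 115 jawaz 37 elev 0.6 q [-2.11, -0.38, 1.39, 1.89, 0.33, 1.32, -0.17]
[ 0.76  -0.62   0.48   0.232] p [0.503, 0.14, 0.303] tilt 1.8 tipaz 101 jawaz 78 elev 1.7 q [-1.98, -0.38, 1.39, 1.75, 0.34, 1.46, 0.73]
[ 0.27  -0.81   0.5    0.378] p [0.529, 0.042, 0.364] tilt 1.3 tipaz 101 jawaz 121 elev 1.2 q [-1.83, -0.38, 1.39, 1.61, 0.35, 1.59, 1.66]
[-0.05   0.18  -0.33   0.729] p [0.52, 0.063, 0.325] tilt 1.0 tipaz 109 jawaz 164 elev 0.6 q [-1.85, -0.38, 1.39, 1.7, 0.35, 1.52, 2.36]
```

```bash
python3 -m crank '[[1,1,-0.15,-0.3,-0.53],[1,1,-0.15,-0.3,-0.53],[1,1,-0.15,-0.3,-0.53],[1,1,-0.15,-0.3,-0.53],[1,1,-0.15,-0.3,-0.53],[1,1,-0.15,-0.3,-0.53]]'|tail -1; python3 q.py
sed -i 's/n=6,pop=60/n=8,pop=60/' a1.py; timeout 400 python3 a1.py
```

```text
grip_width: 0.002
t 9.85 q [-2.11, -0.38, 1.38, 1.88, 0.33, 1.34, -0.17] p [0.4485, 0.2198, 0.2433] tilt 3.0 tipaz 119.4 jawaz 36.9 jawelev 0.4 az 26.1 F [-0.2, -0.2, 0.0] g 0.002
[ 0.57  -1.    -0.29   0.313] 17.8 [0.486 0.098 0.223] jaw 92 el 1.0 T 0.2 [-1.86 -0.38  1.39  1.92  0.37  1.31  1.01]
[ 0.3  -0.99 -0.06  0.03] 10.5 [ 0.501 -0.02   0.225] jaw 97 el 0.8 T -1.0 [-1.63 -0.38  1.39  1.92  0.37  1.3   1.34]
[ 0.01  -0.79   0.09  -0.003] 8.0 [ 0.495 -0.113  0.238] jaw 96 el 0.7 T -1.4 [-1.45 -0.38  1.39  1.89  0.37  1.32  1.52]
[0. 0. 0. 0.] 8.0 [ 0.495 -0.113  0.238] jaw 96 el 0.7 T -1.4 [-1.45 -0.38  1.39  1.89  0.37  1.32  1.52]
[0. 0. 0. 0.] 8.0 [ 0.495 -0.113  0.238] jaw 96 el 0.7 T -1.4 [-1.45 -0.38  1.39  1.89  0.37  1.32  1.52]
[0. 0. 0. 0.] 8.0 [ 0.495 -0.113  0.238] jaw 96 el 0.7 T -1.4 [-1.45 -0.38  1.39  1.89  0.37  1.32  1.52]
[0. 0. 0. 0.] 8.0 [ 0.495 -0.113  0.238] jaw 96 el 0.7 T -1.4 [-1.45 -0.38  1.39  1.89  0.37  1.32  1.52]
[0. 0. 0. 0.] 8.0 [ 0.495 -0.113  0.238] jaw 96 el 0.7 T -1.4 [-1.45 -0.38  1.39  1.89  0.37  1.32  1.52]
[0. 0. 0. 0.] 8.0 [ 0.495 -0.113  0.238] jaw 96 el 0.7 T -1.4 [-1.45 -0.38  1.39  1.89  0.37  1.32  1.52]
[0. 0. 0. 0.] 8.0 [ 0.495 -0.113  0.238] jaw 96 el 0.7 T -1.4 [-1.45 -0.38  1.39  1.89  0.37  1.32  1.52]
```

```bash
cat > man.py <<'E'
from g import *
import fs
def man(pt,Rt,seed):
    lo,hi=LO.copy(),HI.copy(); fs.LO=np.full(7,-4.); fs.HI=np.full(7,4.7); out=[]
    for j3 in np.arange(0,1.4,.23):
        fs.LO[2]=fs.HI[2]=j3; q=seed.copy(); q[2]=j3
        for _ in range(40): q=ik(q,pt,Rt,2)
        v,M,_=fkj(q); out.append((round(j3,2),q.round(2).tolist(),round(float(np.linalg.norm(v-pt)),4)))
        seed=q
    fs.LO,fs.HI=lo,hi
    return out
for r,z in((.45,.25),(.45,.4),(.53,.25),(.61,.2),(.61,.1)):
    a=np.radians(-14); print(r,z)
    for o in man(np.array([r*np.cos(a),r*np.sin(a),z]),toolR(YAW+np.pi/2,0),np.array([.2,.1,0,1.8,0,1.2,1.9])): print('  ',o)
E
python3 man.py
```

```text
0.45 0.25
   (np.float64(0.0), [0.15, -0.07, -0.0, 1.93, -0.0, 1.28, 1.83], 0.0)
   (np.float64(0.23), [-0.1, -0.09, 0.23, 1.94, 0.02, 1.29, 1.81], 0.0)
   (np.float64(0.46), [-0.34, -0.11, 0.46, 1.95, 0.05, 1.29, 1.78], 0.0)
   (np.float64(0.69), [-0.6, -0.15, 0.69, 1.96, 0.09, 1.3, 1.74], 0.0)
   (np.float64(0.92), [-0.88, -0.22, 0.92, 1.97, 0.18, 1.31, 1.67], 0.0)
   (np.float64(1.15), [-1.31, -0.52, 1.15, 1.96, 0.47, 1.43, 1.39], 0.0042)
   (np.float64(1.38), [-1.28, -0.13, 1.38, 2.0, 0.17, 1.13, 1.61], 0.074)
0.45 0.4
   (np.float64(0.0), [0.15, -0.11, 0.0, 1.66, -0.0, 1.59, 1.83], 0.0)
   (np.float64(0.23), [-0.11, -0.13, 0.23, 1.67, 0.03, 1.6, 1.8], 0.0)
   (np.float64(0.46), [-0.38, -0.16, 0.46, 1.68, 0.07, 1.6, 1.76], 0.0)
   (np.float64(0.69), [-0.67, -0.21, 0.69, 1.69, 0.13, 1.61, 1.7], 0.0)
   (np.float64(0.92), [-1.04, -0.35, 0.92, 1.7, 0.27, 1.66, 1.56], 0.0)
   (np.float64(1.15), [-1.62, -0.77, 1.15, 1.7, 0.69, 1.76, 1.17], 0.083)
   (np.float64(1.38), [-4.0, 4.7, 1.38, 3.84, 1.25, 1.47, 3.29], 0.5642)
0.53 0.25
   (np.float64(0.0), [0.16, 0.09, -0.0, 1.76, -0.0, 1.29,
[... 770 characters left out ...]
, 0.39, 0.92, 1.68, -0.33, 1.24, 2.12], 0.0)
   (np.float64(1.15), [-0.7, 0.5, 1.15, 1.68, -0.48, 1.28, 2.24], 0.0)
   (np.float64(1.38), [-0.78, 0.68, 1.38, 1.68, -0.69, 1.37, 2.4], 0.0)
0.61 0.1
   (np.float64(0.0), [0.17, 0.37, 0.0, 1.74, -0.0, 1.02, 1.86], 0.0)
   (np.float64(0.23), [-0.02, 0.38, 0.23, 1.75, -0.1, 1.02, 1.93], 0.0)
   (np.float64(0.46), [-0.21, 0.4, 0.46, 1.76, -0.21, 1.03, 2.02], 0.0)
   (np.float64(0.69), [-0.38, 0.45, 0.69, 1.77, -0.33, 1.04, 2.11], 0.0)
   (np.float64(0.92), [-0.55, 0.53, 0.92, 1.78, -0.48, 1.08, 2.23], 0.0)
   (np.float64(1.15), [-0.68, 0.67, 1.15, 1.78, -0.68, 1.15, 2.38], 0.0)
   (np.float64(1.38), [-0.76, 0.89, 1.38, 1.78, -0.92, 1.3, 2.55], 0.0)
```

Run:
```python
from g import *
from h import sense
q=sense()['joint_positions']
for c,n in(((-.1,-1,0.1,.33),9),((-.2,-1,0,0),4),((0.3,-1,0,0),4),((1,-.8,0,0),5),((.4,0,0,0),3)):
    q=call(q,[c]*n); print(c,n,desc(q))
```

```text
(-0.1, -1, 0.1, 0.33) 9 p [0.438, 0.104, 0.257] tilt 2.8 tipaz 176 jawaz 96 elev 0.5 q [-1.7, -0.38, 1.17, 1.93, 0.32, 1.42, 1.06]
(-0.2, -1, 0, 0) 4 p [0.414, -0.016, 0.257] tilt 2.8 tipaz 176 jawaz 96 elev 0.5 q [-1.25, -0.38, 0.98, 1.99, 0.29, 1.42, 1.32]
(0.3, -1, 0, 0) 4 p [0.45, -0.136, 0.257] tilt 2.8 tipaz 176 jawaz 96 elev 0.5 q [-1.31, -0.38, 1.28, 1.89, 0.36, 1.43, 1.56]
(1, -0.8, 0, 0) 5 p [0.476, -0.19, 0.282] tilt 0.9 tipaz -139 jawaz 96 elev -0.5 q [-1.34, -0.38, 1.39, 1.79, 0.38, 1.45, 1.66]
(0.4, 0, 0, 0) 3 p [0.494, -0.18, 0.29] tilt 1.5 tipaz -50 jawaz 96 elev -1.3 q [-1.38, -0.38, 1.39, 1.77, 0.39, 1.43, 1.63]
```

Run:
```python
from g import *
from h import sense
q0=sense()['joint_positions']
for rin in(-.6,-.9):
  for z in(-.3,.3):
    q=q0
    for c,n in(((rin,-1,0,.33),9),((rin*.6,-.8,z,0),4),((0.8,-.5,0,0),4),((1,-.8,0,0),5),((.6,0,0,0),3)):
        q=call(q,[c]*n); print(c,n,desc(q))
    print()
```

```text
(-0.6, -1, 0, 0.33) 9 p [0.378, 0.104, 0.245] tilt 2.8 tipaz 168 jawaz 87 elev 0.5 q [-1.4, -0.38, 0.85, 2.05, 0.25, 1.39, 0.88]
(-0.36, -0.8, -0.3, 0) 4 p [0.339, 0.016, 0.211] tilt 2.9 tipaz 168 jawaz 87 elev 0.4 q [-0.88, -0.38, 0.59, 2.19, 0.19, 1.32, 1.13]
(0.8, -0.5, 0, 0) 4 p [0.435, -0.044, 0.211] tilt 2.9 tipaz 168 jawaz 87 elev 0.4 q [-0.87, -0.12, 0.84, 2.01, 0.08, 1.26, 1.45]
(1, -0.8, 0, 0) 5 p [0.555, -0.14, 0.211] tilt 2.9 tipaz 168 jawaz 87 elev 0.4 q [-0.57, 0.32, 0.89, 1.71, -0.26, 1.29, 1.91]
(0.6, 0, 0, 0) 3 p [0.627, -0.14, 0.211] tilt 2.9 tipaz 168 jawaz 87 elev 0.4 q [-0.46, 0.48, 0.84, 1.53, -0.36, 1.35, 1.94]

(-0.6, -1, 0, 0.33) 9 p [0.378, 0.104, 0.245] tilt 2.8 tipaz 168 jawaz 87 elev 0.5 q [-1.4, -0.38, 0.85, 2.05, 0.25, 1.39, 0.88]
(-0.36, -0.8, 0.3, 0) 4 p [0.348, 0.034, 0.271] tilt 2.9 tipaz 169 jawaz 87 elev 0.4 q [-0.88, -0.38, 0.53, 2.07, 0.16, 1.45, 1.1]
(0.8, -0.5, 0, 0) 4 p [0.444, -0.026, 0.271] tilt 2.9 tipaz 169 jawaz 87 elev 0.4 q [-0.86, -0.14, 0.77, 1.91, 0.08, 1.39, 1.4]
(1, -0.8, 0, 0) 5 p [0.564, -0.122, 0.271] tilt 2.9 tipaz 169 jawaz 8
[... 759 characters left out ...]
3 jawaz 79 elev 0.3 q [-0.39, 0.33, 0.62, 1.6, -0.21, 1.32, 1.65]

(-0.9, -1, 0, 0.33) 9 p [0.342, 0.104, 0.245] tilt 2.9 tipaz 162 jawaz 79 elev 0.4 q [-1.16, -0.38, 0.62, 2.11, 0.18, 1.38, 0.77]
(-0.54, -0.8, 0.3, 0) 4 p [0.314, 0.06, 0.261] tilt 3.0 tipaz 163 jawaz 79 elev 0.3 q [-0.66, -0.38, 0.28, 2.13, 0.07, 1.42, 0.97]
(0.8, -0.5, 0, 0) 4 p [0.41, 0.0, 0.261] tilt 3.0 tipaz 164 jawaz 79 elev 0.3 q [-0.62, -0.18, 0.47, 1.98, 0.06, 1.37, 1.22]
(1, -0.8, 0, 0) 5 p [0.53, -0.096, 0.261] tilt 3.0 tipaz 164 jawaz 79 elev 0.3 q [-0.46, 0.15, 0.63, 1.71, -0.1, 1.36, 1.57]
(0.6, 0, 0, 0) 3 p [0.602, -0.096, 0.261] tilt 3.0 tipaz 164 jawaz 79 elev 0.3 q [-0.4, 0.32, 0.62, 1.54, -0.2, 1.4, 1.62]
```

```bash
python3 -m crank '[[1,-0.6,-1,0,0.33],[1,-0.6,-1,0,0.33],[1,-0.6,-1,0,0.33],[1,-0.6,-1,0,0.33],[1,-0.6,-1,0,0.33],[1,-0.6,-1,0,0.33],[1,-0.6,-1,0,0.33],[1,-0.6,-1,0,0.33],[1,-0.6,-1,0,0.33]]'|tail -1; python3 q.py
python3 -m crank '[[1,-0.36,-0.8,-0.1,0.02],[1,-0.36,-0.8,-0.1,0.02],[1,-0.36,-0.8,-0.1,0.02],[1,-0.36,-0.8,-0.1,0.02]]'|tail -1; python3 q.py
python3 -m crank '[[1,0.8,-0.5,0,0.03],[1,0.8,-0.5,0,0.03],[1,0.8,-0.5,0,0.03],[1,0.8,-0.5,0,0.03]]'|tail -1; python3 q.py
```

```text
grip_width: -0.002
t 10.6 q [-1.38, -0.38, 0.84, 2.06, 0.25, 1.39, 0.88] p [0.3758, 0.0995, 0.2433] tilt 3.0 tipaz 167.2 jawaz 86.6 jawelev 0.5 az 14.8 F [-0.5, -0.1, 0.8] g -0.002
grip_width: -0.001
t 10.93 q [-0.86, -0.38, 0.55, 2.15, 0.17, 1.37, 1.18] p [0.3409, 0.0211, 0.234] tilt 2.9 tipaz 168.7 jawaz 90.0 jawelev 0.6 az 3.5 F [0.6, 0.4, 0.4] g -0.001
grip_width: 0.002
t 11.27 q [-0.9, -0.13, 0.85, 1.97, 0.09, 1.31, 1.57] p [0.4412, -0.042, 0.2344] tilt 2.8 tipaz 176.8 jawaz 95.0 jawelev 0.4 az -5.4 F [-0.5, 0.7, -0.1] g 0.002
```

```bash
python3 -m crank '[[1,1,-0.5,0,0.008],[1,1,-0.5,0,0.008],[1,1,-0.5,0,0.008],[1,1,-0.5,0,0.008],[1,1,-0.5,0,0.008]]'|tail -1; python3 q.py
python3 -m crank '[[1,0.2,-0.35,-0.1,0],[1,0.2,-0.35,-0.3,0],[1,0.2,-0.35,-0.7,0],[1,0.2,-0.35,-0.7,0],[1,0.2,-0.35,-0.7,0]]'|tail -1; python3 q.py; python3 -c "
from h import *
snap('side','b_s');snap('top','b_t')
a=cv2.imread('pics/b_s.png')[130:230,240:380];b=cv2.imread('pics/b_t.png')[130:230,280:420]
cv2.imwrite('pics/b.png',cv2.resize(np.hstack([a,b]),None,fx=2.8,fy=2.8,interpolation=cv2.INTER_CUBIC))"
```

```text
grip_width: 0.002
t 11.68 q [-0.72, 0.32, 1.0, 1.69, -0.26, 1.33, 2.03] p [0.5606, -0.0992, 0.2321] tilt 3.0 tipaz 178.3 jawaz 96.7 jawelev 0.4 az -10.0 F [-0.6, -0.4, -0.1] g 0.002
grip_width: -0.001
t 12.1 q [-0.55, 0.48, 0.93, 1.72, -0.39, 1.21, 2.18] p [0.5801, -0.1393, 0.1471] tilt 3.2 tipaz 173.9 jawaz 96.7 jawelev 0.7 az -13.5 F [0.3, 0.5, 0.1] g -0.001
```

Run:
```python
from h import *
print(onplane("side",286.2,171.6,.1),onplane("side",286.2+4.5,171.6,.1))
print(proj("side",[.579,-.139,.125]),proj("top",[.579,-.139,.125]), 'img finger side 285.7,167.5')
print(proj("side",[.5795,-.1445,.1]),proj("top",[.5795,-.1445,.1]))
```

```text
[ 0.57990654 -0.14261976  0.1       ] [ 0.56614807 -0.14459326  0.1       ]
[285.89957902 166.62410048] [334.79256815 160.68941717] img finger side 285.7,167.5
[286.44065941 171.18892457] [336.42193457 163.11733153]
```

```bash
python3 -m crank '[[1,0.04,-0.04,-0.1,0],[1,0.04,-0.04,-0.18,0],[1,0.04,-0.04,-0.2,0],[1,0.04,-0.04,-0.22,0],[1,0.04,-0.04,-0.24,0],[1,0.04,-0.04,-0.25,0],[1,0.04,-0.04,-0.25,0]]'; python3 q.py; python3 -c "
from h import *
snap('side','c_s');snap('top','c_t')
a=cv2.imread('pics/c_s.png')[130:230,240:380];b=cv2.imread('pics/c_t.png')[130:230,280:420]
cv2.imwrite('pics/c.png',cv2.resize(np.hstack([a,b]),None,fx=2.8,fy=2.8,interpolation=cv2.INTER_CUBIC))"
```

```text
time_s: 12.78
ee_pos: [0.5874, -0.1457, 0.1197]
eef_rot: [-0.024, -0.059, 0.998, 0.003]
wrist_force: [1.3, 0.4, 0.9]
grip_width: 0.002
t 12.78 q [-0.52, 0.52, 0.91, 1.73, -0.43, 1.16, 2.21] p [0.5874, -0.1457, 0.1197] tilt 2.8 tipaz 176.4 jawaz 96.8 jawelev 0.5 az -13.9 F [1.3, 0.4, 0.9] g 0.002
```

```bash
python3 -m crank '[[1,0,0,0.1,0],[1,-0.06,0,0.1,0],[1,-0.085,0,0.06,0],[1,-0.085,0,0.02,0],[1,-0.085,0,-0.01,0],[1,-0.085,0,-0.03,0],[1,-0.085,0,-0.05,0],[1,-0.085,0,-0.05,0]]'; python3 q.py; python3 -c "
from h import *
snap('side','d_s')
a=cv2.imread('pics/d_s.png')[130:230,250:350]
cv2.imwrite('pics/d.png',cv2.resize(a,None,fx=5,fy=5,interpolation=cv2.INTER_CUBIC))"
```

```text
time_s: 13.55
ee_pos: [0.5817, -0.1452, 0.1157]
eef_rot: [-0.019, -0.06, 0.998, 0.002]
wrist_force: [10.7, 2.3, 14.5]
grip_width: 0.0
t 13.55 q [-0.53, 0.51, 0.91, 1.75, -0.42, 1.14, 2.21] p [0.5817, -0.1452, 0.1157] tilt 2.2 tipaz 176.3 jawaz 96.9 jawelev 0.4 az -14.0 F [10.7, 2.3, 14.5] g 0.0
```

```bash
python3 -m crank '[[1,0.02,0,0.1,0],[1,0.02,0,0.22,0],[1,0.02,0,0.22,0]]'|tail -2; python3 q.py; python3 -c "
from h import *
snap('side','e_s');snap('top','e_t')
a=cv2.imread('pics/e_s.png')[140:220,270:350];b=cv2.imread('pics/e_t.png')[150:230,300:380]
cv2.imwrite('pics/e.png',cv2.resize(np.hstack([a,b]),None,fx=5,fy=5,interpolation=cv2.INTER_CUBIC))"
```

```text
wrist_force: [1.3, -0.2, 0.3]
grip_width: 0.004
t 13.85 q [-0.55, 0.48, 0.94, 1.73, -0.4, 1.19, 2.19] p [0.5795, -0.1466, 0.1419] tilt 2.7 tipaz 177.0 jawaz 96.7 jawelev 0.5 az -14.2 F [1.3, -0.2, 0.3] g 0.004
```

Run:
```python
from h import *
f=np.array([np.cos(np.radians(6.5)),np.sin(np.radians(6.5))]);l=np.array([-f[1],f[0]]);C=np.array([.509,-.1525])
for px in((123,133),(130,133),(118,137),(140,197)):
    p=onplane("side",270+px[0]/5,140+px[1]/5,.098)[:2]-C; print(px,(p@f-.0385).round(4),(p@l).round(4))
for th in(.3,.4,.5,.6,.7):
    for (a,h) in((1.5,40),(4.5,40),(32.5,38),(32.5,18)):
        fx=a*np.cos(th)+h*np.sin(th);hh=-a*np.sin(th)+h*np.cos(th)
        P=[*(C+f*(.0385+fx/1000)),.062+hh/1000]
        for w in((-.0255,.0255) if a<30 else (0.005,)):
            u=proj("side",[P[0]+l[0]*w,P[1]+l[1]*w,P[2]]); print(th,a,h,w,((u-[270,140])*5).round(0),end=' | ')
    print()
```

```text
(123, 133) 0.0086 -0.0231
(130, 133) 0.0042 -0.0233
(118, 137) 0.0115 -0.0195
(140, 197) -0.005 0.0324
0.3 1.5 40 -0.0255 [116. 128.] | 0.3 1.5 40 0.0255 [111. 186.] | 0.3 4.5 40 -0.0255 [111. 129.] | 0.3 4.5 40 0.0255 [106. 187.] | 0.3 32.5 38 0.005 [ 67. 174.] | 0.3 32.5 18 0.005 [ 78. 196.] | 
0.4 1.5 40 -0.0255 [110. 130.] | 0.4 1.5 40 0.0255 [105. 188.] | 0.4 4.5 40 -0.0255 [106. 131.] | 0.4 4.5 40 0.0255 [100. 189.] | 0.4 32.5 38 0.005 [ 63. 179.] | 0.4 32.5 18 0.005 [ 77. 200.] | 
0.5 1.5 40 -0.0255 [104. 132.] | 0.5 1.5 40 0.0255 [ 99. 190.] | 0.5 4.5 40 -0.0255 [100. 133.] | 0.5 4.5 40 0.0255 [ 95. 191.] | 0.5 32.5 38 0.005 [ 60. 184.] | 0.5 32.5 18 0.005 [ 77. 204.] | 
0.6 1.5 40 -0.0255 [ 99. 134.] | 0.6 1.5 40 0.0255 [ 94. 192.] | 0.6 4.5 40 -0.0255 [ 95. 136.] | 0.6 4.5 40 0.0255 [ 90. 194.] | 0.6 32.5 38 0.005 [ 58. 190.] | 0.6 32.5 18 0.005 [ 77. 208.] | 
0.7 1.5 40 -0.0255 [ 94. 137.] | 0.7 1.5 40 0.0255 [ 89. 195.] | 0.7 4.5 40 -0.0255 [ 91. 139.] | 0.7 4.5 40 0.0255 [ 85. 197.] | 0.7 32.5 38 0.005 [ 57. 195.] | 0.7 32.5 18 0.005 [ 79. 212.] |
```

```bash
python3 -m crank '[[1,-0.14,-0.016,0,0],[1,-0.14,-0.016,-0.08,0],[1,-0.14,-0.016,-0.15,0],[1,-0.14,-0.016,-0.15,0]]'|tail -2; python3 q.py; python3 -c "
from h import *
snap('side','f_s');snap('top','f_t')
a=cv2.imread('pics/f_s.png')[140:220,270:350];b=cv2.imread('pics/f_t.png')[150:230,300:380]
cv2.imwrite('pics/f.png',cv2.resize(np.hstack([a,b]),None,fx=5,fy=5,interpolation=cv2.INTER_CUBIC))"
```

```text
wrist_force: [2.7, 0.0, 5.0]
grip_width: 0.002
t 14.28 q [-0.55, 0.47, 0.93, 1.78, -0.4, 1.14, 2.2] p [0.5637, -0.1477, 0.1214] tilt 2.7 tipaz 176.6 jawaz 96.8 jawelev 0.5 az -14.7 F [2.7, 0.0, 5.0] g 0.002
```

```bash
python3 -m crank '[[1,0.03,0.003,-0.005,0],[1,0.06,0.006,-0.02,0],[1,0.085,0.009,-0.035,0],[1,0.112,0.013,-0.055,0],[1,0.14,0.016,-0.078,0],[1,0.165,0.019,-0.1,0],[1,0.165,0.019,-0.1,0]]'|tail -2; python3 q.py; python3 -c "
from h import *
snap('side','g_s')
a=cv2.imread('pics/g_s.png')[140:220,270:350]
cv2.imwrite('pics/g.png',cv2.resize(a,None,fx=5,fy=5,interpolation=cv2.INTER_CUBIC))"
```

```text
wrist_force: [-0.7, -0.0, -0.6]
grip_width: 0.002
t 14.97 q [-0.52, 0.52, 0.91, 1.75, -0.43, 1.14, 2.21] p [0.5818, -0.1453, 0.1085] tilt 2.9 tipaz 176.8 jawaz 96.8 jawelev 0.5 az -14.0 F [-0.7, -0.0, -0.6] g 0.002
```

```bash
python3 -m crank '[[1,0,0,0.1,0],[1,-0.05,-0.005,0.17,0],[1,-0.1,-0.011,0.15,0],[1,-0.1,-0.011,0.08,0],[1,-0.095,-0.01,0.06,0],[1,-0.075,-0.008,0.04,0],[1,-0.052,-0.006,0.018,0],[1,-0.033,-0.004,-0.008,0],[1,-0.015,-0.002,-0.036,0],[1,-0.015,-0.002,-0.036,0]]'|tail -2; python3 q.py; python3 -c "
from h import *
snap('side','i_s')
a=cv2.imread('pics/i_s.png')[140:220,270:350]
cv2.imwrite('pics/i.png',cv2.resize(a,None,fx=5,fy=5,interpolation=cv2.INTER_CUBIC))"
```

```text
wrist_force: [-0.7, -0.8, 0.1]
grip_width: 0.002
t 15.85 q [-0.52, 0.52, 0.9, 1.75, -0.43, 1.13, 2.22] p [0.5805, -0.1455, 0.1045] tilt 2.9 tipaz 176.9 jawaz 96.8 jawelev 0.5 az -14.1 F [-0.7, -0.8, 0.1] g 0.002
```

```bash
python3 -m crank '[[1,0,0,0.1,0],[1,-0.05,-0.005,0.17,0],[1,-0.1,-0.011,0.15,0],[1,-0.1,-0.011,0.1,0],[1,-0.09,-0.01,0.07,0],[1,-0.08,-0.009,0.045,0],[1,-0.07,-0.008,0.02,0],[1,-0.06,-0.007,-0.005,0],[1,-0.045,-0.005,-0.03,0],[1,-0.03,-0.004,-0.045,0],[1,-0.03,-0.004,-0.045,0]]'|tail -2; python3 q.py; python3 -c "
from h import *
snap('side','j_s')
a=cv2.imread('pics/j_s.png')[140:220,270:350]
cv2.imwrite('pics/j.png',cv2.resize(a,None,fx=5,fy=5,interpolation=cv2.INTER_CUBIC))"
```

```text
wrist_force: [-0.5, 0.3, -0.7]
grip_width: -0.001
t 16.82 q [-0.52, 0.52, 0.9, 1.77, -0.44, 1.12, 2.22] p [0.5767, -0.1462, 0.0994] tilt 2.9 tipaz 176.8 jawaz 96.8 jawelev 0.5 az -14.2 F [-0.5, 0.3, -0.7] g -0.001
```

```bash
python3 -m crank '[[1,0.03,0,0.1,0],[1,0.1,0,0.4,0],[1,0.1,0,0.6,0],[1,0.1,0,0.6,0]]'|tail -2; python3 -c "
from h import *
snap('side','k_s');snap('top','k_t')
a=cv2.imread('pics/k_s.png')[140:220,270:350];b=cv2.imread('pics/k_t.png')[150:230,300:380]
cv2.imwrite('pics/k.png',cv2.resize(np.hstack([a,b]),None,fx=5,fy=5,interpolation=cv2.INTER_CUBIC))
f=np.array([np.cos(np.radians(6.5)),np.sin(np.radians(6.5))]);l=np.array([-f[1],f[0]]);C=np.array([.5065,-.1528])
for th in(.5,.7,.9,1.2):
    for (a,h) in((1.5,40),(4.5,40),(32.5,38),(32.5,18)):
        fx=a*np.cos(th)+h*np.sin(th);hh=-a*np.sin(th)+h*np.cos(th)
        P=[*(C+f*(.0385+fx/1000)),.062+hh/1000]
        for w in((-.0255,.0255) if a<30 else (0.005,)):
            u=proj('side',[P[0]+l[0]*w,P[1]+l[1]*w,P[2]]); print(th,a,h,w,((u-[270,140])*5).round(0),end=' | ')
    print()
"
```

```text
wrist_force: [0.8, -0.3, 0.1]
grip_width: 0.0
0.5 1.5 40 -0.0255 [108. 132.] | 0.5 1.5 40 0.0255 [103. 190.] | 0.5 4.5 40 -0.0255 [104. 133.] | 0.5 4.5 40 0.0255 [ 99. 192.] | 0.5 32.5 38 0.005 [ 64. 184.] | 0.5 32.5 18 0.005 [ 81. 204.] | 
0.7 1.5 40 -0.0255 [ 98. 137.] | 0.7 1.5 40 0.0255 [ 93. 195.] | 0.7 4.5 40 -0.0255 [ 95. 139.] | 0.7 4.5 40 0.0255 [ 89. 197.] | 0.7 32.5 38 0.005 [ 61. 195.] | 0.7 32.5 18 0.005 [ 83. 212.] | 
0.9 1.5 40 -0.0255 [ 90. 144.] | 0.9 1.5 40 0.0255 [ 85. 202.] | 0.9 4.5 40 -0.0255 [ 88. 146.] | 0.9 4.5 40 0.0255 [ 82. 204.] | 0.9 32.5 38 0.005 [ 61. 206.] | 0.9 32.5 18 0.005 [ 86. 220.] | 
1.2 1.5 40 -0.0255 [ 82. 156.] | 1.2 1.5 40 0.0255 [ 77. 214.] | 1.2 4.5 40 -0.0255 [ 81. 159.] | 1.2 4.5 40 0.0255 [ 75. 217.] | 1.2 32.5 38 0.005 [ 66. 222.] | 1.2 32.5 18 0.005 [ 96. 231.] |
```

```bash
python3 -m crank '[[1,-0.085,0.01,-0.2,0],[1,-0.085,0.01,-0.42,0],[1,-0.085,0.01,-0.47,0],[1,-0.08,0.01,-0.5,0],[1,-0.075,0.01,-0.53,0],[1,-0.07,0.01,-0.56,0],[1,-0.065,0.01,-0.585,0],[1,-0.06,0.01,-0.605,0],[1,-0.06,0.01,-0.605,0]]'|tail -2; python3 q.py; python3 -c "
from h import *
snap('side','l_s')
a=cv2.imread('pics/l_s.png')[140:220,270:350]
cv2.imwrite('pics/l.png',cv2.resize(a,None,fx=5,fy=5,interpolation=cv2.INTER_CUBIC))"
```

```text
wrist_force: [-0.3, 0.2, 0.3]
grip_width: -0.004
t 18.05 q [-0.52, 0.53, 0.9, 1.76, -0.44, 1.13, 2.22] p [0.5816, -0.1451, 0.0994] tilt 2.8 tipaz 176.7 jawaz 96.8 jawelev 0.5 az -14.0 F [-0.3, 0.2, 0.3] g -0.004
```

Run:
```python
from h import *
f=np.array([np.cos(np.radians(6.5)),np.sin(np.radians(6.5))]);l=np.array([-f[1],f[0]]);C=np.array([.5065,-.1528])
def rep(n,u,v,z):
    p=onplane(n,u,v,z)[:2]-C; print(n,'f %.4f l %.4f'%(p@f-.0385,p@l))
for z in(.08,.088): 
    rep('side',288.4,168,z); rep('side',270+78/5,140+195/5,z); rep('top',300+140/5,150+80/5,z); rep('top',300+225/5,150+70/5,z)
print('carton top front corners'); rep('top',300+143/5,150+125/5,.114); rep('top',300+235/5,150+103/5,.114); rep('side',270+135/5,140+182/5,.114); rep('side',270+135/5,140+112/5,.114)
print('finger tip'); rep('side',270+83/5,140+188/5,.0774); print((proj('side',[.5806,-.145,.0774])-[270,140])*5)
```

```text
side f 0.0321 l -0.0347
side f 0.0375 l 0.0143
top f 0.0346 l 0.0240
top f 0.0357 l -0.0260
side f 0.0312 l -0.0265
side f 0.0366 l 0.0221
top f 0.0323 l 0.0244
top f 0.0334 l -0.0253
carton top front corners
top f -0.0017 l 0.0266
top f 0.0060 l -0.0265
side f -0.0001 l 0.0355
side f 0.0033 l -0.0256
finger tip
side f 0.0351 l 0.0055
[ 82.26036194 180.92653492]
```

```bash
python3 -m crank '[[1,0.008,0,-0.015,0],[1,0.012,0,-0.025,0],[1,0.012,0,-0.025,0]]'|tail -2; python3 q.py; python3 -m crank '[[1,0.012,0,-0.035,0],[1,0.012,0,-0.035,0]]'|tail -2;python3 q.py
```

```text
wrist_force: [0.8, -0.0, 4.5]
grip_width: 0.003
t 18.35 q [-0.51, 0.54, 0.9, 1.75, -0.45, 1.12, 2.22] p [0.5836, -0.1451, 0.0968] tilt 2.8 tipaz 176.6 jawaz 96.8 jawelev 0.5 az -14.0 F [0.8, -0.0, 4.5] g 0.003
wrist_force: [5.6, 1.3, 10.9]
grip_width: 0.001
t 18.52 q [-0.51, 0.54, 0.89, 1.75, -0.45, 1.12, 2.22] p [0.5875, -0.1447, 0.0939] tilt 2.5 tipaz 176.3 jawaz 96.8 jawelev 0.5 az -13.8 F [5.6, 1.3, 10.9] g 0.001
```

```bash
python3 -m crank '[[1,0,0,0.1,0],[1,0,0,0.4,0],[1,0,0,0.7,0],[1,0,0,0.9,0]]'|tail -2; python3 -c "
from h import *
snap('side','m_s');snap('top','m_t')
a=cv2.imread('pics/m_s.png')[140:220,270:350];b=cv2.imread('pics/m_t.png')[150:230,300:380]
cv2.imwrite('pics/m.png',cv2.resize(np.hstack([a,b]),None,fx=5,fy=5,interpolation=cv2.INTER_CUBIC))"; python3 q.py
```

```text
wrist_force: [1.0, 0.1, 0.7]
grip_width: 0.002
t 18.95 q [-0.57, 0.43, 0.97, 1.65, -0.35, 1.3, 2.15] p [0.5856, -0.1463, 0.2046] tilt 2.5 tipaz 176.7 jawaz 96.7 jawelev 0.4 az -14.0 F [0.0, -0.8, -0.4] g 0.003
```

```bash
python3 -c "
import cv2,numpy as np
a=cv2.imread('pics/m_s.png')[160:195,280:325]
a=cv2.convertScaleAbs(a,alpha=1.6,beta=0)
cv2.imwrite('pics/n.png',cv2.resize(a,None,fx=16,fy=16,interpolation=cv2.INTER_NEAREST))"
cat > a2.py <<'E'
from g import *
import sys
from h import sense
q0=sense()['joint_positions']
def st(q):
    v,M,_=fkj(q); y=M[:,1]; d=M[:,2]
    ja=np.degrees(np.arctan2(y[1],y[0])); el=np.degrees(np.arcsin(y[2]))
    ff=np.array([y[1],-y[0],0]); T=np.degrees(np.arctan2(-(d@ff)/np.linalg.norm(ff),-d[2])); return v,ja,el,T
if __name__=='__main__':
    Tt=float(sys.argv[1]); n=int(sys.argv[2]); q=q0
    tgt=np.array([.5,-.153,.24])
    def obj(q,tr):
        c=0
        for qq in tr:
            v=fkj(qq)[0]; c+=(max(0,.2-v[2])*400+max(0,v[2]-.6)*50+max(0,v[1]-.30)*200+max(0,-.42-v[1])*200+max(0,.27-np.hypot(v[0],v[1]))*100)*6/n
        v,ja,el,T=st(q); dj=abs((ja-96.5+180)%360-180)
        return c+1.5*abs(el)+abs(T-Tt)+.05*dj+float(sys.argv[3])*np.linalg.norm(v-tgt)
    for k in range(12):
        b=gopt(q,obj,n=n,pop=70,seed=k); q=b[2]; v,ja,el,T=st(q); print(b[1],round(b[0],1),v.round(3),'jaw %.0f el %.1f T %.1f'%(ja,el,T),q.round(2),flush=True)
        if b[0]<4: break
E
(timeout 500 python3 a2.py -25 6 5 >r1 & timeout 500 python3 a2.py -25 10 5 >r2 & timeout 500 python3 a2.py -25 10 20 >r3& timeout 500 python3 a2.py -15 8 5 >r4& wait); tail -n 13 r1 r2 r3 r4
python3 - <<'E'
from a2 import *
q=q0
print('far')
for c,n in(((1,-.2,.3,-.12),4),((1,-.2,.3,0),4),((1,-.25,0,0),4),((1,-.25,0,0),4),((1,-.25,0,0),4)):
    q=call(q,[c]*n); v,ja,el,T=st(q); print(v.round(3),'jaw %.0f el %.1f T %.1f'%(ja,el,T),q.round(2))
E
```

```text
==> r1 <==
this script no longer has the robot

==> r2 <==
this script no longer has the robot

==> r3 <==
this script no longer has the robot

==> r4 <==
[-0.64  -0.04   0.27  -0.003] 17.8 [ 0.508 -0.159  0.239] jaw 96 el 0.1 T 2.5 [-0.72  0.19  1.05  1.78 -0.16  1.31  2.05]
[-0.11   0.04  -0.03   0.002] 17.8 [ 0.494 -0.154  0.235] jaw 97 el 0.1 T 2.5 [-0.75  0.14  1.05  1.82 -0.11  1.3   2.02]
[0.07 0.05 0.06 0.  ] 17.8 [ 0.503 -0.148  0.243] jaw 97 el 0.1 T 2.5 [-0.75  0.16  1.04  1.8  -0.13  1.31  2.01]
[0. 0. 0. 0.] 17.8 [ 0.503 -0.148  0.243] jaw 97 el 0.1 T 2.5 [-0.75  0.16  1.04  1.8  -0.13  1.31  2.01]
[-0.    -0.05  -0.03  -0.002] 17.8 [ 0.503 -0.154  0.239] jaw 96 el 0.1 T 2.5 [-0.73  0.17  1.05  1.8  -0.14  1.31  2.03]
[0. 0. 0. 0.] 17.8 [ 0.503 -0.154  0.239] jaw 96 el 0.1 T 2.5 [-0.73  0.17  1.05  1.8  -0.14  1.31  2.03]
[0. 0. 0. 0.] 17.8 [ 0.503 -0.154  0.239] jaw 96 el 0.1 T 2.5 [-0.73  0.17  1.05  1.8  -0.14  1.31  2.03]
[0. 0. 0. 0.] 17.8 [ 0.503 -0.154  0.239] jaw 96 el 0.1 T 2.5 [-0.73  0.17  1.05  1.8  -0.14  1.31  2.03]
[0. 0. 0. 0.] 17.8 [ 0.503 -0.154  0.239]
[... 570 characters left out ...]
 1.71]
[ 0.885 -0.217  0.261] jaw 75 el 0.2 T 0.5 [ 0.09  1.14  0.88  0.25 -0.81  1.85  1.6 ]
[ 0.909 -0.223  0.233] jaw 75 el 0.2 T -1.8 [ 0.09  1.18  0.97  0.25 -0.91  1.78  1.61]
[ 0.933 -0.229  0.206] jaw 75 el 0.2 T -4.1 [ 0.09  1.22  1.01  0.25 -0.96  1.72  1.61]Exception ignored in: <_io.TextIOWrapper mode='rw' encoding='UTF-8'>
Traceback (most recent call last):
BrokenPipeError: [Errno 32] Broken pipe
Exception ignored in: <_io.TextIOWrapper mode='rw' encoding='UTF-8'>
Traceback (most recent call last):
BrokenPipeError: [Errno 32] Broken pipe
Exception ignored in: <_io.TextIOWrapper mode='rw' encoding='UTF-8'>
Traceback (most recent call last):
BrokenPipeError: [Errno 32] Broken pipe
```

```bash
python3 -c "
from h import *
np.save('q0.npy',sense()['joint_positions'])"
sed -i 's/^from h import sense/import os/; s/^q0=.*/q0=np.load("q0.npy")/' a2.py
cat > pour2.py <<'E'
from g import *
import sys
import plan
CMn=np.array([.5065,-.153]); NR=int(sys.argv[2])
q0=np.load('q0.npy'); _,M0,_=fkj(q0)
T0=np.radians(float(sys.argv[1])); Rt=toolR(YAW+np.pi/2,T0)
mid=np.array([*CMn,.235]); f=np.array([np.cos(YAW),np.sin(YAW)]); tcp=mid+np.array([*(-.005*f),.025])-.003*Rt[:,2]
q,e,r=solve(tcp,Rt,q0,60); print(desc(q),e,r); g=Grip(q,mid,YAW)
wt=float(sys.argv[3])
def obj(q,tr):
    c=0
    for i,qq in enumerate(tr):
        m,C,t,ro,tip,bot,az=cstate(g,qq); tgt=JAR-.012*C[:2,0]; d=np.linalg.norm(tip[:2]-tgt)
        w=np.clip((t-12)/6,0,1)
        c+=(w*(max(0,d-.02)*150+max(0,abs(ro)-8)*.5+max(0,tip[2]-.13)*30)+max(0,.068-bot)*600+(1-w)*max(0,.11-bot)*150+max(0,m[1]-.31)*100)*4/len(tr)
    c+=abs(38-t)*wt+60*d*np.clip(1.5-w,0,1)+.3*abs(ro)-3*min(qq[2],1.38)*(1-w)-3*min(q[6],2.6)*(1-w)+10*min(0,0)
    return c
for k in range(22):
    b=gopt(q,obj,n=NR,pop=60,iters=4,seed=k); q=b[2]; m,C,t,ro,tip,bot,az=cstate(g,q)
    print(b[1],round(b[0],1),m.round(3),'t %.1f r %.1f'%(t,ro),tip.round(3),'bot %.3f az %.0f'%(bot,az),q.round(2),flush=True)
    if t>37 and np.linalg.norm(tip[:2]-JAR)<.04: break
E
(timeout 570 python3 pour2.py 2.5 5 1 >p1 2>&1& timeout 570 python3 pour2.py 2.5 10 1 >p2 2>&1 & timeout 570 python3 pour2.py 2.5 8 2 >p3 2>&1 & timeout 570 python3 a2.py -25 10 20 >p4 2>&1& wait); cut -c1-200 p1; echo; cut -c1-200 p2; echo;cut -c1-200 p3;echo; cat p4
```

```text
p [0.502, -0.154, 0.263] tilt 2.5 tipaz -174 jawaz 97 elev 0.0 q [-0.75, 0.13, 1.05, 1.77, -0.1, 1.35, 2.01] 7.850462293418876e-17 6.376556040659437e-15
[-0.4    1.    -0.54   0.323] 38.9 [ 0.457 -0.03   0.17 ] t 0.0 r 0.0 [0.514 0.022 0.184] bot 0.115 az 42 [-0.93 -0.06  0.87  2.01  0.08  1.21  2.22]
[0.11  0.98  0.05  0.179] 29.3 [0.468 0.089 0.176] t 0.0 r 0.0 [0.489 0.163 0.19 ] bot 0.121 az 75 [-1.05 -0.01  0.76  1.96  0.04  1.21  2.56]
[ 0.85  -0.05   0.26   0.193] 26.5 [0.493 0.106 0.214] t 2.6 r -5.1 [0.493 0.184 0.224] bot 0.155 az 89 [-1.34 -0.08  0.94  1.93  0.19  1.23  2.65]
[ 0.21  -0.7    0.51   0.249] 22.0 [0.498 0.089 0.254] t 8.8 r -7.0 [0.475 0.164 0.255] bot 0.190 az 105 [-1.73 -0.38  1.09  1.92  0.57  1.39  2.65]
[ 0.68  -0.55  -0.3    0.054] 17.4 [0.527 0.11  0.185] t 11.6 r -8.5 [0.496 0.183 0.182] bot 0.119 az 112 [-1.97 -0.38  1.33  2.    0.69  1.23  2.65]
[0. 0. 0. 0.] 17.4 [0.527 0.11  0.185] t 11.6 r -8.5 [0.496 0.183 0.182] bot 0.119 az 112 [-1.97 -0.38  1.33  2.    0.69  1.23  2.65]
[-0.01   0.01   0.17  -0.014] 17.4 [0.526 0.111 0.205] t 11.6 r -8.5 [0.4
[... 7860 characters left out ...]
 2.5 [-0.75  0.15  1.05  1.8  -0.12  1.31  2.03]
[0. 0. 0. 0.] 27.8 [ 0.499 -0.153  0.241] jaw 97 el 0.1 T 2.5 [-0.75  0.15  1.05  1.8  -0.12  1.31  2.03]
[0. 0. 0. 0.] 27.8 [ 0.499 -0.153  0.241] jaw 97 el 0.1 T 2.5 [-0.75  0.15  1.05  1.8  -0.12  1.31  2.03]
[0. 0. 0. 0.] 27.8 [ 0.499 -0.153  0.241] jaw 97 el 0.1 T 2.5 [-0.75  0.15  1.05  1.8  -0.12  1.31  2.03]
[-0.01  -0.    -0.01  -0.003] 27.8 [ 0.498 -0.153  0.24 ] jaw 96 el 0.1 T 2.5 [-0.75  0.15  1.05  1.81 -0.12  1.31  2.02]
[0. 0. 0. 0.] 27.8 [ 0.498 -0.153  0.24 ] jaw 96 el 0.1 T 2.5 [-0.75  0.15  1.05  1.81 -0.12  1.31  2.02]
[0. 0. 0. 0.] 27.8 [ 0.498 -0.153  0.24 ] jaw 96 el 0.1 T 2.5 [-0.75  0.15  1.05  1.81 -0.12  1.31  2.02]
```

```bash
python3 -m crank '[[-1,-0.35,-0.03,0,0],[-1,-0.7,-0.06,0,0],[-1,-0.7,-0.06,0,0],[-1,-0.7,-0.06,0,0],[-1,-0.7,-0.06,-0.15,0],[-1,-0.7,-0.06,-0.3,0],[-1,-0.7,-0.06,-0.3,0]]'|tail -2; python3 q.py; python3 -c "
from h import *
snap('side','o_s');snap('top','o_t')
a=cv2.imread('pics/o_s.png')[120:220,250:350];b=cv2.imread('pics/o_t.png')[140:240,290:390]
cv2.imwrite('pics/o.png',cv2.resize(np.hstack([a,b]),None,fx=4,fy=4,interpolation=cv2.INTER_CUBIC))"
```

```text
wrist_force: [-1.3, -0.8, -0.2]
grip_width: 0.979
t 19.53 q [-0.68, 0.28, 1.04, 1.89, -0.24, 1.17, 2.13] p [0.4993, -0.1512, 0.1615] tilt 3.1 tipaz 177.0 jawaz 96.8 jawelev 0.5 az -16.9 F [-1.3, -0.8, -0.2] g 0.979
```

```bash
python3 -m crank '[[-1,0.018,-0.02,-0.25,0],[-1,0.018,-0.02,-0.5,0],[-1,0.018,-0.02,-0.64,0],[-1,0.018,-0.02,-0.64,0]]'|tail -3; python3 q.py
```

```text
eef_rot: [-0.027, -0.059, 0.998, 0.003]
wrist_force: [-1.5, 1.2, 0.7]
grip_width: 1.003
t 19.97 q [-0.59, 0.4, 0.96, 1.95, -0.37, 1.04, 2.23] p [0.5012, -0.1543, 0.0852] tilt 3.1 tipaz 177.4 jawaz 96.8 jawelev 0.5 az -17.1 F [-1.5, 1.2, 0.7] g 1.003
```

Clear descent, no contact. Close the gripper.

```bash
python3 -m crank '[[1,0,0,0,0],[1,0,0,0,0],[1,0,0,0,0],[1,0,0,0,0],[1,0,0,0,0]]'|tail -3; python3 q.py; python3 -m crank '[[1,0,0,0,0],[1,0,0,0.1,0],[1,0,0,0.3,0]]'|tail -3; python3 q.py;  python3 -c "
from h import *
snap('side','r_s')
a=cv2.imread('pics/r_s.png')[120:220,250:350]
cv2.imwrite('pics/r.png',cv2.resize(a,None,fx=5,fy=5,interpolation=cv2.INTER_CUBIC))"
```

```text
eef_rot: [-0.023, -0.059, 0.998, 0.003]
wrist_force: [-2.3, -0.1, 6.9]
grip_width: 0.676
t 20.38 q [-0.59, 0.4, 0.96, 1.95, -0.36, 1.04, 2.23] p [0.5036, -0.1549, 0.0893] tilt 2.7 tipaz 176.1 jawaz 96.8 jawelev 0.5 az -17.1 F [-2.3, -0.1, 6.9] g 0.676
eef_rot: [-0.026, -0.059, 0.998, 0.003]
wrist_force: [-0.1, 0.3, -3.1]
grip_width: 0.673
t 20.63 q [-0.63, 0.35, 1.0, 1.92, -0.31, 1.1, 2.19] p [0.501, -0.1542, 0.1231] tilt 3.0 tipaz 176.6 jawaz 96.7 jawelev 0.5 az -17.1 F [-0.1, 0.3, -3.1] g 0.673
```

```bash
python3 -c "
from h import *
s=sense();np.savez('gs.npz',q=s['joint_positions'],p=s['ee_pos']);print(s['ee_pos'])"
cat > pour3.py <<'E'
from g import *
import sys
CG=None
def mkgrip():
    z=np.load('gs.npz'); q=z['q']; v,M,_=fkj(q)
    f=np.array([np.cos(YAW),np.sin(YAW)]); mid=v+np.array([.005*f[0],.005*f[1],-.028]); return q,Grip(q,mid,YAW)
def mkobj(g,wt,n,Tt=39):
    def obj(q,tr):
        c=0
        for i,qq in enumerate(tr):
            m,C,t,ro,tip,bot,az=cstate(g,qq); tgt=JAR-.012*C[:2,0]; d=np.linalg.norm(tip[:2]-tgt)
            w=np.clip((t-12)/6,0,1)
            c+=(w*(max(0,d-.02)*150+max(0,abs(ro)-10)*.5+max(0,tip[2]-.13)*30)+max(0,.07-bot)*600+(1-w)*max(0,.11-bot)*60+max(0,m[1]-.31)*100)*4/len(tr)
        c+=abs(Tt-t)*wt+60*d*np.clip(1.5-w,0,1)+.3*abs(ro)-3*min(qq[2],1.38)*(1-w)-3*min(q[6],2.6)*(1-w)
        return c
    return obj
if __name__=='__main__':
    NR=int(sys.argv[1]); wt=float(sys.argv[2]); sd=int(sys.argv[3]); q,g=mkgrip(); 
    if len(sys.argv)>4: q=np.load(sys.argv[4])
    obj=mkobj(g,wt,NR)
    for k in range(12):
        b=gopt(q,obj,n=NR,pop=70,iters=4,seed=k+100*sd); q=b[2]; m,C,t,ro,tip,bot,az=cstate(g,q)
        print(b[1],round(b[0],1),m.round(3),'t %.1f r %.1f'%(t,ro),tip.round(3),'bot %.3f az %.0f'%(bot,az),q.round(2),flush=True)
        if t>38 and np.linalg.norm(tip[:2]-JAR)<.04: break
E
(timeout 570 python3 pour3.py 8 2 0 >p1 2>&1& timeout 570 python3 pour3.py 8 2 1 >p2 2>&1 & timeout 570 python3 pour3.py 10 2 2 >p3 2>&1 & timeout 570 python3 pour3.py 6 3 3 >p4 2>&1& wait); for i in 1 2 3 4; do cut -c1-180 p$i; echo; done
```

```text
[ 0.50365072 -0.15582198  0.12840349]
[-0.19   0.98   1.     0.488] 78.3 [ 0.483 -0.042  0.223] t 0.0 r 0.0 [0.517 0.028 0.236] bot 0.168 az 64 [-0.92 -0.05  0.89  1.88  0.07  1.31  2.63]
[-0.32  -0.18   0.38   0.411] 51.5 [0.438 0.012 0.246] t 11.6 r -0.7 [0.424 0.089 0.243] bot 0.184 az 100 [-1.51 -0.38  0.96  1.98  0.54  1.5   2.65]
[ 0.36   0.78  -0.    -0.098] 43.9 [0.481 0.105 0.246] t 11.6 r -0.7 [0.492 0.183 0.243] bot 0.184 az 82 [-1.52  0.09  1.14  1.79  0.13  1.43  2.6 ]
[0.19  0.    0.67  0.089] 43.4 [0.504 0.105 0.326] t 11.6 r -0.7 [0.493 0.183 0.324] bot 0.264 az 98 [-2.09 -0.33  1.39  1.66  0.54  1.67  2.57]
[ 0.13   0.02  -0.01   0.044] 42.8 [0.515 0.113 0.324] t 11.9 r -1.0 [0.494 0.188 0.321] bot 0.261 az 105 [-2.13 -0.38  1.38  1.67  0.6   1.66  2.65]
[-0.02  -0.04  -0.07  -0.014] 42.7 [0.513 0.108 0.315] t 11.9 r -1.0 [0.495 0.184 0.312] bot 0.253 az 103 [-2.12 -0.37  1.39  1.68  0.59  1.65  2.61]
[ 0.06  -0.02  -0.09   0.016] 42.6 [0.517 0.108 0.304] t 12.0 r -1.1 [0.496 0.183 0.301] bot 0.241 az 105 [-2.12 -0.38  1.39  1.7   0.6   1.62  2.65]
[0. 0. 0. 0.] 42.6
[... 3627 characters left out ...]
095  0.248] t 8.7 r 0.9 [ 0.403 -0.017  0.249] bot 0.187 az 81 [-1.07 -0.38  0.83  2.    0.45  1.52  2.65]
[0.74  0.85  0.41  0.154] 74.5 [0.465 0.053 0.284] t 12.1 r -0.3 [0.447 0.129 0.281] bot 0.222 az 103 [-1.75 -0.38  1.1   1.85  0.57  1.59  2.65]
[ 0.93   0.12  -0.75   0.524] 50.3 [0.535 0.115 0.157] t 25.0 r -7.0 [0.488 0.175 0.136] bot 0.087 az 127 [-2.14 -0.38  1.39  2.11  0.95  1.21  2.65]
[0.54  0.11  0.37  0.285] 17.1 [0.58  0.168 0.132] t 37.5 r -12.8 [0.518 0.2   0.095] bot 0.060 az 150 [-2.04 -0.38  1.33  2.32  1.41  0.84  2.65]
[-0.23  -0.28   0.38  -0.002] 11.7 [0.549 0.146 0.158] t 39.0 r -13.6 [0.489 0.179 0.119] bot 0.085 az 148 [-1.74 -0.38  0.98  2.39  1.34  0.88  2.65]
```

```bash
python3 -m crank '[[1,-0.1,0.95,0.84,0.5],[1,-0.1,0.95,0.84,0.5],[1,-0.1,0.95,0.84,0.5],[1,-0.1,0.95,0.84,0.5],[1,-0.1,0.95,0.84,0.5],[1,-0.1,0.95,0.84,0.5],[1,-0.1,0.95,0.84,0.5],[1,-0.1,0.95,0.84,0.5]]'|tail -3; python3 q.py; python3 -m crank '[[1,-0.28,-0.14,0.3,0.38],[1,-0.28,-0.14,0.3,0.38],[1,-0.28,-0.14,0.3,0.38],[1,-0.28,-0.14,0.3,0.38],[1,-0.28,-0.14,0.3,0.38],[1,-0.28,-0.14,0.3,0.38],[1,-0.28,-0.14,0.3,0.38],[1,-0.28,-0.14,0.3,0.38]]'|tail -2; python3 q.py
cat > cs.py <<'E'
from pour3 import *
from h import sense
_,g=mkgrip(); q=sense()['joint_positions']; np.save('qn.npy',q); m,C,t,ro,tip,bot,az=cstate(g,q)
print(m.round(3),'t %.1f r %.1f'%(t,ro),tip.round(3),'bot %.3f az %.0f'%(bot,az),q.round(2))
E
python3 cs.py
```

```text
eef_rot: [-0.023, -0.498, 0.867, -0.009]
wrist_force: [0.3, 0.4, -2.7]
grip_width: 0.671
t 21.35 q [-0.81, 0.03, 0.8, 1.89, 0.01, 1.26, 2.6] p [0.4904, -0.0395, 0.2252] tilt 2.8 tipaz -129.2 jawaz 149.8 jawelev 0.4 az -4.6 F [0.3, 0.4, -2.7] g 0.671
wrist_force: [-0.6, -0.3, -4.3]
grip_width: 0.669
t 22.02 q [-1.52, -0.38, 1.08, 2.0, 0.52, 1.41, 2.65] p [0.4527, -0.0017, 0.2451] tilt 10.8 tipaz -77.6 jawaz -173.9 jawelev -1.2 az -0.2 F [-0.6, -0.3, -4.3] g 0.669
[0.453 0.    0.217] t 8.2 r -1.4 [0.444 0.078 0.219] bot 0.156 az 96 [-1.52 -0.38  1.08  2.    0.52  1.41  2.65]
```

Tracks the plan. Replan from here.

```bash
(timeout 400 python3 pour3.py 8 2 1 qn.npy >p1 2>&1& timeout 400 python3 pour3.py 8 2 5 qn.npy >p2 2>&1 & timeout 400 python3 pour3.py 7 2 2 qn.npy >p3 2>&1 & timeout 400 python3 pour3.py 9 2 3 qn.npy >p4 2>&1& wait); for i in 1 2 3 4; do cut -c1-180 p$i|head -7; echo; done
```

```text
[0.97  0.3   0.3   0.085] 46.1 [0.514 0.109 0.228] t 10.7 r -3.1 [0.489 0.183 0.227] bot 0.165 az 108 [-2.06 -0.38  1.39  1.87  0.61  1.42  2.65]
[ 0.22  -0.31  -0.24   0.325] 39.6 [0.505 0.135 0.132] t 27.1 r -8.7 [0.45  0.185 0.108] bot 0.061 az 136 [-2.   -0.38  1.2   2.25  1.02  1.1   2.65]
[ 0.4   -0.06   0.43   0.012] 24.1 [0.539 0.148 0.16 ] t 29.4 r -10.1 [0.485 0.198 0.133] bot 0.088 az 135 [-2.08 -0.38  1.26  2.19  1.07  1.12  2.65]
[ 0.09  -0.05   0.45   0.285] 21.5 [0.562 0.2   0.147] t 41.1 r -14.2 [0.499 0.221 0.105] bot 0.074 az 158 [-1.83 -0.35  1.1   2.4   1.5   0.71  2.65]

[0.68  0.66  0.19  0.086] 46.2 [0.512 0.111 0.229] t 10.7 r -3.0 [0.487 0.186 0.227] bot 0.166 az 108 [-2.06 -0.38  1.39  1.87  0.61  1.43  2.65]
[ 0.65  -0.41   0.     0.613] 21.3 [0.551 0.131 0.151] t 32.0 r -11.1 [0.495 0.178 0.121] bot 0.078 az 137 [-2.   -0.38  1.24  2.24  1.15  1.05  2.65]
[ 0.06  -0.09   0.18   0.046] 17.9 [0.549 0.14  0.144] t 34.4 r -12.3 [0.49 0.18 0.11] bot 0.071 az 143 [-1.91 -0.38  1.16  2.32  1.24  0.96  2.65]
[ 0.11  -0.21   0.6    0.039] 15.7 [0.548 0.153 0.154] t
[... 1457 characters left out ...]
 0.12   0.015] 43.4 [0.521 0.112 0.231] t 12.0 r -4.0 [0.495 0.186 0.228] bot 0.167 az 109 [-2.08 -0.38  1.39  1.86  0.64  1.42  2.65]
[0. 0. 0. 0.] 43.4 [0.521 0.112 0.231] t 12.0 r -4.0 [0.495 0.186 0.228] bot 0.167 az 109 [-2.08 -0.38  1.39  1.86  0.64  1.42  2.65]
[0. 0. 0. 0.] 43.4 [0.521 0.112 0.231] t 12.0 r -4.0 [0.495 0.186 0.228] bot 0.167 az 109 [-2.08 -0.38  1.39  1.86  0.64  1.42  2.65]
[ 0.19  -0.13  -0.29   0.665] 16.8 [0.534 0.136 0.139] t 35.4 r -10.9 [0.474 0.174 0.105] bot 0.067 az 145 [-1.88 -0.38  1.1   2.35  1.25  0.97  2.65]
[0.16  0.07  0.39  0.038] 10.7 [0.545 0.165 0.154] t 38.0 r -12.2 [0.484 0.197 0.116] bot 0.081 az 149 [-1.88 -0.38  1.07  2.35  1.31  0.94  2.65]
```

```bash
python3 -m crank '[[1,0.68,0.66,0.19,0.086],[1,0.68,0.66,0.19,0.086],[1,0.68,0.66,0.19,0.086],[1,0.68,0.66,0.19,0.086],[1,0.68,0.66,0.19,0.086],[1,0.68,0.66,0.19,0.086],[1,0.68,0.66,0.19,0.086],[1,0.68,0.66,0.19,0.086]]'|tail -2; python3 cs.py
python3 - <<'E'
from pour3 import *
_,g=mkgrip(); q0=np.load('qn.npy')
for c,n in(((.65,-.41,0,.613),8),((.19,-.13,-.29,.665),9)):
    tr=[]; call(q0,[c]*n,tr)
    for x in tr:
        m,C,t,ro,tip,bot,az=cstate(g,x); print(m.round(3),'t %.1f r %.1f'%(t,ro),tip.round(3),'d %.3f'%np.linalg.norm(tip[:2]-JAR),'bot %.3f'%bot)
    print()
E
python3 -c "
from h import *
snap('side','s_s');snap('top','s_t')
a=cv2.imread('pics/s_s.png')[160:330,220:390];b=cv2.imread('pics/s_t.png')[110:280,150:320]
cv2.imwrite('pics/s.png',cv2.resize(np.hstack([a,b]),None,fx=2.3,fy=2.3,interpolation=cv2.INTER_CUBIC))"
```

```text
wrist_force: [0.0, -0.7, -3.9]
grip_width: 0.67
[0.513 0.108 0.229] t 10.5 r -2.9 [0.488 0.183 0.228] bot 0.167 az 108 [-2.05 -0.38  1.39  1.86  0.61  1.43  2.65]
[0.522 0.118 0.216] t 13.2 r -4.8 [0.492 0.19  0.212] d 0.007 bot 0.151
[0.529 0.123 0.205] t 16.0 r -6.4 [0.495 0.193 0.197] d 0.004 bot 0.138
[0.534 0.125 0.196] t 18.8 r -7.8 [0.496 0.193 0.183] d 0.005 bot 0.127
[0.538 0.127 0.187] t 21.5 r -9.0 [0.496 0.191 0.171] d 0.007 bot 0.117
[0.541 0.128 0.178] t 24.3 r -9.8 [0.495 0.188 0.158] d 0.009 bot 0.108
[0.545 0.128 0.169] t 26.9 r -10.5 [0.495 0.185 0.146] d 0.013 bot 0.098
[0.548 0.129 0.16 ] t 29.5 r -10.9 [0.495 0.181 0.134] d 0.016 bot 0.088
[0.55  0.129 0.151] t 31.9 r -11.0 [0.495 0.176 0.121] d 0.021 bot 0.079

[0.511 0.116 0.189] t 12.6 r -4.6 [0.48  0.188 0.185] d 0.016 bot 0.125
[0.515 0.121 0.179] t 15.3 r -6.0 [0.479 0.191 0.171] d 0.015 bot 0.112
[0.516 0.123 0.174] t 18.3 r -7.3 [0.476 0.189 0.163] d 0.019 bot 0.106
[0.518 0.124 0.17 ] t 21.2 r -8.3 [0.473 0.187 0.154] d 0.022 bot 0.100
[0.519 0.126 0.165] t 24.0 r -9.0 [0.471 0.185 0.145] d 0.025 bot 0.094
[0.52  0.127 0.159] t 26.8 r -9.5 [0.468 0.182 0.136] d 0.029 bot 0.088
[0.52  0.13  0.153] t 29.4 r -9.7 [0.466 0.18  0.126] d 0.032 bot 0.081
[0.521 0.132 0.145] t 31.9 r -9.8 [0.464 0.177 0.116] d 0.035 bot 0.074
[0.522 0.134 0.138] t 34.2 r -9.6 [0.463 0.174 0.105] d 0.038 bot 0.066
```

```bash
cat > two.py <<'E'
from pour3 import *
import sys
n1,n2,n3,sd=map(int,sys.argv[1:5])
_,g=mkgrip(); q0=np.load('qn.npy'); rng=np.random.default_rng(sd)
def run(U):
    tr=[];q=q0
    for u,n in zip(U.reshape(-1,4),(n1,n2,n3)): q=call(q,[tuple(u)]*n,tr)
    return tr
def cost(U):
    c=0
    for qq in run(U):
        m,C,t,ro,tip,bot,az=cstate(g,qq); tgt=JAR-.012*C[:2,0]; d=np.linalg.norm(tip[:2]-tgt); w=np.clip((t-14)/5,0,1)
        c+=w*(max(0,d-.015)*100+max(0,tip[2]-.125)*60+max(0,abs(ro)-10)*.3)+max(0,.07-bot)*500
    return c+2*max(0,38-t)+2*max(0,t-41)+100*d
mu=np.array([.1,0,-.5,0, .3,-.1,0,.45, .1,-.1,.3,.1]); s=np.tile([.3,.3,.3,.12],3); best=(1e9,None)
for it in range(14):
    U=np.clip(mu+s*rng.standard_normal((70,12)),-1,1); 
    if best[1] is not None: U[0]=best[1]
    c=np.array([cost(u) for u in U]); k=np.argsort(c)[:12]
    if c[k[0]]<best[0]: best=(c[k[0]],U[k[0]])
    mu=U[k].mean(0); s=np.maximum(U[k].std(0),.02)
U=best[1].round(2); print(best[0].round(1),cost(U).round(1),U.reshape(-1,4).tolist())
for x in run(U):
    m,C,t,ro,tip,bot,az=cstate(g,x); print(m.round(3),'t %.1f r %.1f'%(t,ro),tip.round(3),'d %.3f'%np.linalg.norm(tip[:2]-JAR),'bot %.3f'%bot)
E
(timeout 500 python3 two.py 4 8 6 0 >p1 2>&1& timeout 500 python3 two.py 4 8 6 1 >p2 2>&1& timeout 500 python3 two.py 3 10 6 2 >p3 2>&1& timeout 500 python3 two.py 5 9 5 3 >p4 2>&1& wait); for i in 1 2 3 4; do cat p$i; echo; done
```

```text
16.0 16.1 [[0.26, 0.25, -0.49, -0.07], [0.48, -0.27, -0.11, 0.5], [0.36, -0.05, 0.62, 0.48]]
[0.503 0.114 0.208] t 10.0 r -4.5 [0.488 0.191 0.208] d 0.008 bot 0.145
[0.495 0.116 0.199] t 9.6 r -5.0 [0.486 0.194 0.2  ] d 0.007 bot 0.136
[0.493 0.116 0.197] t 9.6 r -4.9 [0.484 0.194 0.197] d 0.009 bot 0.133
[0.492 0.116 0.196] t 9.6 r -4.9 [0.484 0.195 0.196] d 0.010 bot 0.133
[0.516 0.093 0.193] t 9.5 r -5.6 [0.497 0.169 0.194] d 0.028 bot 0.130
[0.528 0.094 0.184] t 10.6 r -7.0 [0.502 0.168 0.183] d 0.030 bot 0.119
[0.531 0.109 0.172] t 12.9 r -8.3 [0.499 0.18  0.167] d 0.018 bot 0.106
[0.532 0.114 0.165] t 15.6 r -9.4 [0.495 0.183 0.156] d 0.015 bot 0.097
[0.533 0.116 0.16 ] t 18.4 r -10.4 [0.492 0.181 0.148] d 0.016 bot 0.091
[0.533 0.118 0.154] t 21.0 r -11.1 [0.488 0.18  0.139] d 0.018 bot 0.084
[0.533 0.121 0.148] t 23.5 r -11.6 [0.484 0.179 0.129] d 0.020 bot 0.077
[0.532 0.124 0.141] t 25.6 r -11.8 [0.48  0.179 0.119] d 0.022 bot 0.069
[0.541 0.145 0.149] t 28.2 r -13.2 [0.485 0.195 0.124] d 0.008 bot 0.077
[0.548 0.156 0.152] t 30.9 r -14.4 [0.49  0.201 0.123] d 0.005 bot 0.0
[... 3929 characters left out ...]
-11.0 [0.497 0.183 0.155] d 0.014 bot 0.098
[0.539 0.12  0.162] t 21.5 r -11.7 [0.494 0.182 0.146] d 0.015 bot 0.092
[0.539 0.122 0.156] t 24.1 r -12.3 [0.491 0.18  0.137] d 0.017 bot 0.085
[0.54  0.125 0.15 ] t 26.6 r -12.5 [0.488 0.179 0.127] d 0.019 bot 0.078
[0.539 0.127 0.142] t 28.8 r -12.6 [0.485 0.177 0.116] d 0.021 bot 0.070
[0.544 0.143 0.149] t 31.5 r -14.0 [0.487 0.188 0.12 ] d 0.011 bot 0.076
[0.549 0.147 0.148] t 34.1 r -15.1 [0.49  0.187 0.115] d 0.011 bot 0.075
[0.553 0.148 0.145] t 36.5 r -15.9 [0.492 0.182 0.109] d 0.015 bot 0.071
[0.569 0.158 0.144] t 38.6 r -16.3 [0.507 0.187 0.105] d 0.017 bot 0.071
[0.571 0.159 0.143] t 38.7 r -16.3 [0.509 0.188 0.105] d 0.018 bot 0.070
```

```bash
python3 -m crank '[[1,0.26,0.25,-0.49,-0.07],[1,0.26,0.25,-0.49,-0.07],[1,0.26,0.25,-0.49,-0.07],[1,0.26,0.25,-0.49,-0.07]]'|tail -2; python3 cs.py; python3 -m crank '[[1,0.48,-0.27,-0.11,0.5],[1,0.48,-0.27,-0.11,0.5],[1,0.48,-0.27,-0.11,0.5],[1,0.48,-0.27,-0.11,0.5]]'|tail -2; python3 cs.py
```

```text
wrist_force: [-0.0, -0.1, -3.5]
grip_width: 0.671
[0.491 0.117 0.196] t 9.7 r -4.8 [0.482 0.195 0.196] bot 0.133 az 96 [-2.06 -0.38  1.38  1.94  0.61  1.38  2.39]
wrist_force: [-0.4, 0.5, -4.4]
grip_width: 0.671
[0.534 0.118 0.166] t 15.5 r -9.6 [0.496 0.186 0.158] bot 0.099 az 117 [-2.03 -0.38  1.36  2.05  0.78  1.18  2.65]
```

```bash
sed -i 's/^mu=np.array.*; s=/mu=np.array([.0,-.1,0,.3, .2,0,.3,.3, .1,-.1,.3,.1]); s=/' two.py; (timeout 500 python3 two.py 4 5 4 0 >p1 2>&1& timeout 500 python3 two.py 4 5 4 1 >p2 2>&1& timeout 500 python3 two.py 5 5 3 2 >p3 2>&1& timeout 500 python3 two.py 3 5 5 3 >p4 2>&1& wait); for i in 1 2 3 4; do cat p$i; echo; done
```

```text
28.4 28.4 [[0.17, -0.34, 0.18, 0.33], [0.21, -0.14, 0.46, 0.65], [-0.37, -0.36, 0.49, 0.25]]
[0.533 0.116 0.161] t 18.5 r -11.2 [0.491 0.182 0.149] d 0.016 bot 0.091
[0.535 0.117 0.156] t 21.3 r -12.5 [0.489 0.179 0.14 ] d 0.019 bot 0.085
[0.536 0.119 0.149] t 23.8 r -13.4 [0.487 0.177 0.13 ] d 0.021 bot 0.078
[0.537 0.122 0.142] t 26.1 r -14.0 [0.485 0.176 0.12 ] d 0.023 bot 0.070
[0.544 0.137 0.148] t 28.8 r -15.4 [0.488 0.186 0.122] d 0.012 bot 0.075
[0.549 0.141 0.148] t 31.6 r -16.5 [0.491 0.185 0.118] d 0.012 bot 0.075
[0.554 0.142 0.145] t 34.3 r -17.4 [0.494 0.18  0.112] d 0.017 bot 0.072
[0.567 0.148 0.145] t 36.7 r -17.9 [0.506 0.18  0.108] d 0.021 bot 0.071
[0.573 0.151 0.145] t 37.5 r -18.0 [0.512 0.182 0.108] d 0.024 bot 0.072
[0.575 0.153 0.146] t 37.7 r -18.0 [0.513 0.184 0.108] d 0.024 bot 0.072
[0.576 0.155 0.146] t 37.9 r -18.1 [0.514 0.185 0.108] d 0.024 bot 0.073
[0.577 0.157 0.146] t 38.0 r -18.1 [0.515 0.186 0.108] d 0.024 bot 0.073
[0.578 0.158 0.147] t 38.2 r -18.2 [0.516 0.187 0.108] d 0.025 bot 0.073

28.0 28.0 [[0.22, -0.39, 0.2, 0.48], [0.19, -0.1, 0.48, 0
[... 2365 characters left out ...]
-14.6 [0.485 0.19  0.132] d 0.010 bot 0.082
[0.541 0.145 0.156] t 28.5 r -15.7 [0.485 0.194 0.13 ] d 0.008 bot 0.083
[0.544 0.15  0.154] t 31.1 r -16.6 [0.486 0.194 0.124] d 0.008 bot 0.080
[0.548 0.152 0.149] t 33.6 r -17.3 [0.488 0.191 0.116] d 0.008 bot 0.075
[0.556 0.155 0.144] t 35.9 r -17.6 [0.494 0.189 0.109] d 0.008 bot 0.071
[0.57  0.172 0.15 ] t 37.9 r -18.3 [0.507 0.201 0.112] d 0.015 bot 0.077
[0.571 0.173 0.15 ] t 38.1 r -18.4 [0.509 0.201 0.112] d 0.016 bot 0.076
[0.573 0.175 0.15 ] t 38.2 r -18.4 [0.51  0.202 0.111] d 0.018 bot 0.076
[0.574 0.176 0.149] t 38.3 r -18.4 [0.511 0.203 0.111] d 0.019 bot 0.076
[0.576 0.177 0.149] t 38.5 r -18.5 [0.512 0.204 0.11 ] d 0.021 bot 0.075
```

```bash
sed -i 's/tgt=JAR-.012\*C\[:2,0\]/tgt=JAR+np.array([0,.016])/; s/max(0,abs(ro)-10)\*.3/max(0,abs(ro)-9)*.8/; s/d-.015)\*100/d-.01)*120/' two.py; (timeout 500 python3 two.py 4 5 4 0 >p1 2>&1& timeout 500 python3 two.py 4 4 5 1 >p2 2>&1& timeout 500 python3 two.py 5 5 3 2 >p3 2>&1& timeout 500 python3 two.py 3 5 5 3 >p4 2>&1& wait); for i in 1 2 3 4; do cat p$i; echo; done
```

```text
75.9 76.5 [[0.31, -0.35, 0.18, 0.05], [0.13, 0.0, 0.41, 0.62], [-0.06, -0.42, 0.52, 0.21]]
[0.541 0.12  0.159] t 18.5 r -11.3 [0.499 0.185 0.146] d 0.013 bot 0.089
[0.539 0.124 0.152] t 18.9 r -11.5 [0.496 0.188 0.139] d 0.009 bot 0.082
[0.538 0.127 0.149] t 18.7 r -11.4 [0.494 0.191 0.137] d 0.006 bot 0.080
[0.537 0.128 0.148] t 18.6 r -11.3 [0.493 0.192 0.136] d 0.005 bot 0.078
[0.534 0.153 0.166] t 21.0 r -12.7 [0.486 0.213 0.151] d 0.018 bot 0.096
[0.536 0.159 0.168] t 23.8 r -14.1 [0.484 0.215 0.148] d 0.020 bot 0.096
[0.539 0.161 0.163] t 26.7 r -15.2 [0.484 0.212 0.14 ] d 0.018 bot 0.091
[0.541 0.162 0.158] t 29.4 r -16.0 [0.484 0.209 0.131] d 0.015 bot 0.085
[0.544 0.164 0.153] t 32.0 r -16.5 [0.484 0.205 0.122] d 0.012 bot 0.079
[0.537 0.162 0.151] t 34.1 r -17.5 [0.476 0.199 0.118] d 0.017 bot 0.077
[0.548 0.174 0.152] t 36.2 r -18.0 [0.486 0.206 0.117] d 0.011 bot 0.079
[0.565 0.186 0.15 ] t 37.8 r -18.4 [0.501 0.213 0.112] d 0.018 bot 0.076
[0.566 0.187 0.149] t 37.9 r -18.4 [0.503 0.214 0.111] d 0.019 bot 0.076

86.3 86.5 [[-0.06, -0.13, 0.14, 0.46], [0.49, -0.05, 0.51, 
[... 2365 characters left out ...]
-13.0 [0.479 0.216 0.145] d 0.024 bot 0.091
[0.537 0.164 0.16 ] t 24.9 r -14.3 [0.483 0.217 0.139] d 0.023 bot 0.088
[0.541 0.167 0.155] t 27.7 r -15.4 [0.485 0.215 0.13 ] d 0.020 bot 0.082
[0.545 0.168 0.149] t 30.3 r -16.1 [0.486 0.212 0.121] d 0.016 bot 0.076
[0.548 0.169 0.143] t 32.7 r -16.6 [0.487 0.207 0.112] d 0.012 bot 0.070
[0.549 0.174 0.146] t 35.3 r -17.9 [0.487 0.207 0.111] d 0.012 bot 0.073
[0.564 0.186 0.147] t 37.3 r -18.6 [0.501 0.214 0.11 ] d 0.019 bot 0.074
[0.566 0.188 0.147] t 37.4 r -18.7 [0.502 0.215 0.109] d 0.020 bot 0.073
[0.567 0.189 0.146] t 37.6 r -18.7 [0.504 0.216 0.109] d 0.021 bot 0.073
[0.569 0.191 0.146] t 37.7 r -18.7 [0.505 0.216 0.108] d 0.023 bot 0.072
```

Plan p3 is good; run its first five rows and look.

```bash
python3 -m crank '[[1,0.1,0.02,0.14,0.37],[1,0.1,0.02,0.14,0.37],[1,0.1,0.02,0.14,0.37],[1,0.1,0.02,0.14,0.37],[1,0.1,0.02,0.14,0.37]]'|tail -2; python3 cs.py; python3 -c "
from h import *
snap('side','u_s')
a=cv2.imread('pics/u_s.png')[200:330,230:360]
cv2.imwrite('pics/u.png',cv2.resize(a,None,fx=4.5,fy=4.5,interpolation=cv2.INTER_CUBIC))"
```

```text
wrist_force: [0.5, -0.8, -3.0]
grip_width: 0.674
[0.529 0.159 0.141] t 27.2 r -14.2 [0.471 0.207 0.117] bot 0.069 az 137 [-1.92 -0.38  1.14  2.27  1.08  0.98  2.65]
```

Run:
```python
from h import *
J=np.array([.4935,.199])
for n,u,v in(('ball',365,285),('ball2',345,257),('tiptab',315,305)):
    for z in(.06,.09,.12):
        p=onplane('side',230+u/4.5,200+v/4.5,z); print(n,z,p.round(3),np.linalg.norm(p[:2]-J).round(3))
```

```text
ball 0.06 [0.457 0.156 0.06 ] 0.056
ball 0.09 [0.454 0.177 0.09 ] 0.045
ball 0.12 [0.451 0.197 0.12 ] 0.043
ball2 0.06 [0.473 0.138 0.06 ] 0.065
ball2 0.09 [0.469 0.159 0.09 ] 0.047
ball2 0.12 [0.465 0.18  0.12 ] 0.034
tiptab 0.06 [0.485 0.175 0.06 ] 0.026
tiptab 0.09 [0.481 0.195 0.09 ] 0.013
tiptab 0.12 [0.477 0.215 0.12 ] 0.023
```

```bash
sed -i 's/tgt=JAR+np.array(\[0,.016\])/tgt=JAR+np.array([.03,.01])/; s/max(0,abs(ro)-9)\*.8/max(0,abs(ro)-12)*.5/' two.py; sed -i 's/^mu=np.array.*; s=/mu=np.array([.35,.0,.1,.1, .1,0,.3,.2, .1,-.1,.3,.1]); s=/' two.py; (timeout 500 python3 two.py 3 4 4 0 >p1 2>&1& timeout 500 python3 two.py 4 4 4 1 >p2 2>&1& timeout 500 python3 two.py 2 5 4 2 >p3 2>&1& timeout 500 python3 two.py 3 5 5 3 >p4 2>&1& wait); for i in 1 2 3 4; do cat p$i; echo; done
```

```text
29.8 31.9 [[0.35, -0.08, 0.1, -0.05], [0.14, -0.05, 0.21, 0.23], [0.11, -0.18, 0.66, 0.19]]
[0.559 0.15  0.151] t 27.2 r -14.2 [0.507 0.204 0.127] d 0.016 bot 0.078
[0.57  0.147 0.154] t 27.2 r -14.3 [0.521 0.203 0.13 ] d 0.028 bot 0.082
[0.57  0.147 0.154] t 27.2 r -14.2 [0.521 0.203 0.13 ] d 0.028 bot 0.082
[0.579 0.155 0.163] t 28.7 r -15.2 [0.525 0.206 0.137] d 0.033 bot 0.091
[0.577 0.161 0.154] t 30.7 r -16.3 [0.52  0.207 0.126] d 0.029 bot 0.081
[0.578 0.164 0.147] t 32.7 r -17.2 [0.519 0.205 0.116] d 0.027 bot 0.074
[0.58  0.167 0.141] t 34.5 r -17.9 [0.518 0.202 0.107] d 0.026 bot 0.067
[0.582 0.173 0.148] t 37.0 r -19.3 [0.519 0.203 0.111] d 0.027 bot 0.074
[0.582 0.174 0.148] t 37.5 r -19.5 [0.519 0.202 0.111] d 0.027 bot 0.075
[0.583 0.175 0.147] t 38.0 r -19.7 [0.52  0.201 0.109] d 0.027 bot 0.073
[0.585 0.176 0.147] t 38.3 r -19.8 [0.521 0.201 0.109] d 0.029 bot 0.074

31.6 32.5 [[0.31, -0.02, 0.05, -0.04], [0.25, -0.19, 0.39, 0.18], [0.02, -0.01, 0.33, 0.17]]
[0.554 0.156 0.146] t 27.2 r -14.2 [0.501 0.209 0.122] d 0.014 bot 0.074
[0.565 0.155 0.148] t 27.2 r -14.2 [0.
[... 1999 characters left out ...]
-14.4 [0.523 0.202 0.139] d 0.030 bot 0.090
[0.576 0.145 0.169] t 27.2 r -14.4 [0.526 0.201 0.145] d 0.034 bot 0.097
[0.576 0.158 0.162] t 28.6 r -15.3 [0.522 0.208 0.136] d 0.031 bot 0.089
[0.574 0.165 0.152] t 30.5 r -16.3 [0.517 0.21  0.124] d 0.027 bot 0.079
[0.574 0.169 0.144] t 32.2 r -17.1 [0.514 0.209 0.113] d 0.024 bot 0.070
[0.575 0.176 0.149] t 34.8 r -18.6 [0.513 0.21  0.115] d 0.024 bot 0.075
[0.578 0.177 0.149] t 37.1 r -19.6 [0.515 0.206 0.112] d 0.024 bot 0.076
[0.578 0.177 0.149] t 37.5 r -19.7 [0.515 0.205 0.111] d 0.024 bot 0.075
[0.58  0.178 0.147] t 37.8 r -19.8 [0.517 0.205 0.109] d 0.025 bot 0.073
[0.583 0.179 0.146] t 38.1 r -19.9 [0.519 0.205 0.108] d 0.027 bot 0.073
```

```bash
python3 -m crank '[[1,0.4,-0.02,0.06,-0.02],[1,0.4,-0.02,0.06,-0.02]]' && python3 cs.py
```

```text
time_s: 24.08
ee_pos: [0.5666, 0.1482, 0.1752]
eef_rot: [-0.023, 0.889, -0.355, 0.289]
wrist_force: [52.3, -52.6, -55.0]
grip_width: 0.67
[0.578 0.154 0.151] t 27.3 r -14.3 [0.524 0.206 0.127] bot 0.078 az 133 [-2.11 -0.38  1.39  2.16  1.1   1.    2.65]
```

Run:
```python
from cell import *
import cv2,numpy as np
s=sense();print(s['time_s'],s['wrist_force'],s['torque'],s['grip_width'],np.round(s['joint_vel'],2))
a=snapshot('side');b=snapshot('top')
s=sense();print(s['time_s'],s['wrist_force'])
cv2.imwrite('pics/v1.png',a[:,:,::-1]);cv2.imwrite('pics/v2.png',b[:,:,::-1])
```

```text
24.0833 [ 52.34883098 -52.56151302 -55.01176289] [-2.02003635  0.53454914 -1.46421552] 0.6700324943403766 [-0.61 -0.25  0.11 -0.33  0.35  0.53 -0.  ]
24.1833 [ 0.72275305 -0.94163823 -2.18227492]
```

View pics/v1.png

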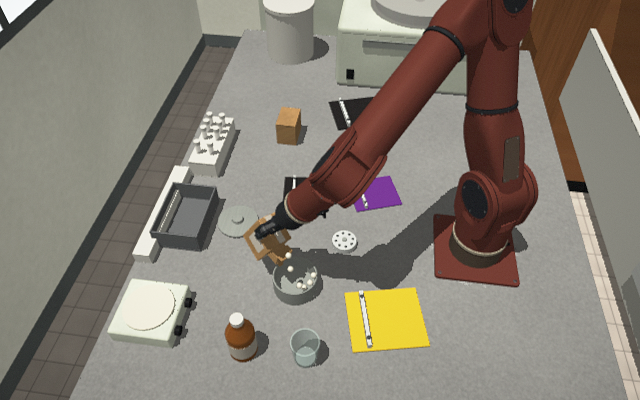

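View pics/v2.png

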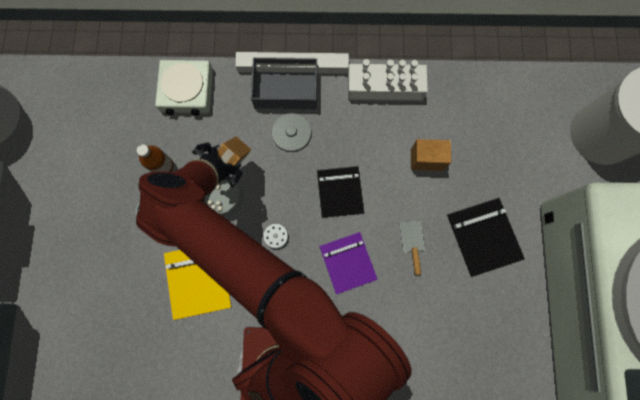

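Run:
```python
import cv2
a=cv2.imread('pics/v1.png');cv2.imwrite('pics/v3.png',cv2.resize(a[200:320,220:360],None,fx=5,fy=5,interpolation=cv2.INTER_CUBIC))
```

```text
(no output)
```

View pics/v3.png

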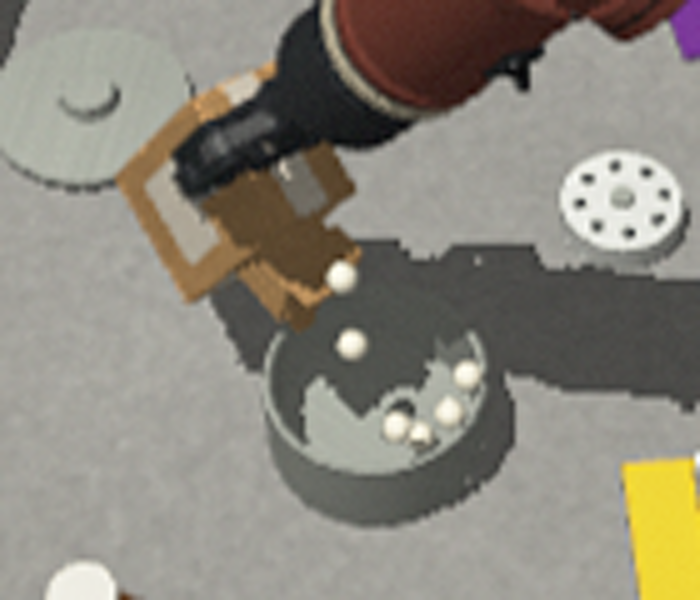

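```bash
python3 cs.py; cat two.py plan.py cs.py pour3.py un.py
```

```text
[0.578 0.16  0.153] t 27.2 r -14.7 [0.524 0.212 0.129] bot 0.081 az 133 [-2.12 -0.38  1.38  2.16  1.1   1.    2.65]
from pour3 import *
import sys
n1,n2,n3,sd=map(int,sys.argv[1:5])
_,g=mkgrip(); q0=np.load('qn.npy'); rng=np.random.default_rng(sd)
def run(U):
    tr=[];q=q0
    for u,n in zip(U.reshape(-1,4),(n1,n2,n3)): q=call(q,[tuple(u)]*n,tr)
    return tr
def cost(U):
    c=0
    for qq in run(U):
        m,C,t,ro,tip,bot,az=cstate(g,qq); tgt=JAR+np.array([.03,.01]); d=np.linalg.norm(tip[:2]-tgt); w=np.clip((t-14)/5,0,1)
        c+=w*(max(0,d-.01)*120+max(0,tip[2]-.125)*60+max(0,abs(ro)-12)*.5)+max(0,.07-bot)*500
    return c+2*max(0,38-t)+2*max(0,t-41)+100*d
mu=np.array([.35,.0,.1,.1, .1,0,.3,.2, .1,-.1,.3,.1]); s=np.tile([.3,.3,.3,.12],3); best=(1e9,None)
for it in range(14):
    U=np.clip(mu+s*rng.standard_normal((70,12)),-1,1); 
    if best[1] is not None: U[0]=best[1]
    c=np.array([cost(u) for u in U]); k=np.argsort(c)[:12]
    if c[k[0]]<best[0]: best=(c[k[0]],U[k[0]])
    mu=U[k].mean(0); s=np.maximum(U[k].std(0),.02)
U=best[1].round(2); print(best[0].round(1),cost(U).r
[... 2716 characters left out ...]
t(q,obj,n=NR,pop=70,iters=4,seed=k+100*sd); q=b[2]; m,C,t,ro,tip,bot,az=cstate(g,q)
        print(b[1],round(b[0],1),m.round(3),'t %.1f r %.1f'%(t,ro),tip.round(3),'bot %.3f az %.0f'%(bot,az),q.round(2),flush=True)
        if t>38 and np.linalg.norm(tip[:2]-JAR)<.04: break
from g import *
from h import sense
import sys
q=sense()['joint_positions']
def obj(q,tr):
    t,v=tilt_of(q); c=t
    r=np.hypot(v[0],v[1])
    for qq in tr:
        v=fkj(qq)[0]; c+=max(0,.14-v[2])*200+max(0,v[2]-.5)*50+max(0,v[1]-.35)*200+max(0,.3-np.hypot(v[0],v[1]))*100
    c+=0.5*max(0,-q[2]*0)
    return c
for k in range(14):
    b=gopt(q,obj,n=6); q=b[2]; print(b[1],desc(q),flush=True)
    if tilt_of(q)[0]<1: break
```

Four balls are in the jar (near px 460,372–395,425 of the crop), one is in the air over it (350,343), and one is at the spout's left corner (340,276). I'll hold still and look again.

```bash
python3 -m crank '[[1,0,0,0,0],[1,0,0,0,0],[1,0,0,0,0],[1,0,0,0,0]]'
python3 - <<'E'
from cell import *
import cv2
a=snapshot('side')[:,:,::-1];cv2.imwrite('pics/w1.png',cv2.resize(a[190:340,210:380],None,fx=4.5,fy=4,interpolation=cv2.INTER_CUBIC))
E
```

```text
time_s: 24.52
ee_pos: [0.5641, 0.149, 0.1728]
eef_rot: [-0.022, 0.89, -0.354, 0.288]
wrist_force: [-0.9, 0.0, -3.5]
grip_width: 0.677
```

View pics/w1.png

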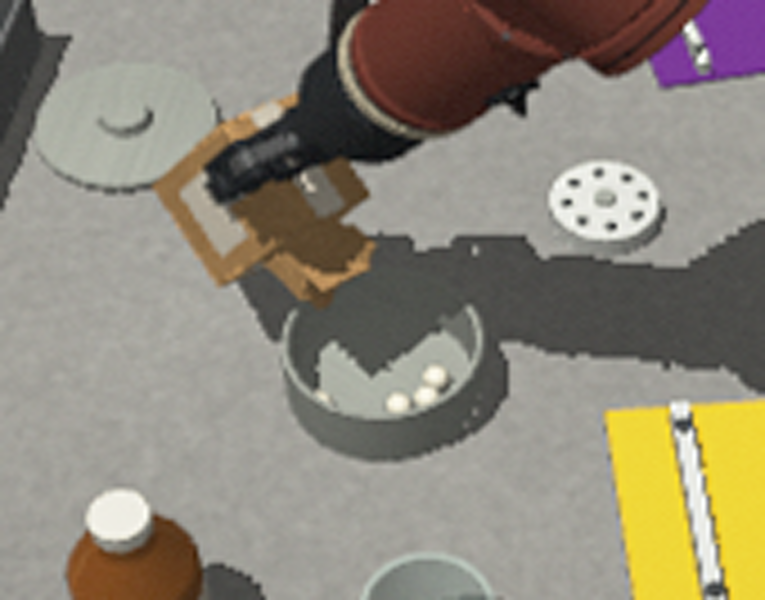

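Four balls are visible in the jar, the near wall may hide others, and none are on the bench or at the spout. With the two seen leaving, that makes six. Next I'll plan the untilt.

```bash
python3 cs.py && cat g.py
cat > ut.py <<'E'
from pour3 import *
import sys
_,g=mkgrip(); q=np.load(sys.argv[3] if len(sys.argv)>3 else 'qn.npy'); n=int(sys.argv[1]); sd=int(sys.argv[2])
OB=[(.493,.197,.10,.075),(.589,.407,.10,.175),(.448,.409,.10,.10)]
def pen(qq):
    m,C,t,ro,tip,bot,az=cstate(g,qq); v=fkj(qq)[0]; c=0
    c+=max(0,.045-bot)*400
    for x,y,r,h in OB:
        d=np.hypot(m[0]-x,m[1]-y); 
        if d<r+.06 and bot<h: c+=(h-bot)*300*min(1,(r+.06-d)/.03)
    c+=max(0,m[1]-.30)*200+max(0,.26-np.hypot(*v[:2]))*200+max(0,v[2]-.5)*50
    return c
def obj(q,tr):
    m,C,t,ro,tip,bot,az=cstate(g,q); c=np.degrees(np.arccos(np.clip(C[2,2],-1,1)))
    return c+sum(pen(x) for x in tr)*4/len(tr)
for k in range(12):
    b=gopt(q,obj,n=n,seed=k+100*sd); q=b[2]; m,C,t,ro,tip,bot,az=cstate(g,q)
    print(b[1],round(b[0],1),m.round(3),'t %.1f r %.1f'%(t,ro),'bot %.3f az %.0f'%(bot,az),q.round(2),flush=True)
    if np.degrees(np.arccos(C[2,2]))<1: break
E
export OMP_NUM_THREADS=1
for a in "5 1" "6 2" "8 3" "6 4"; do timeout 500 python3 ut.py $a > ut_${a// /_}.txt 2>&1 & done; wait; tail -n 14 ut_*.txt
```

```text
[0.575 0.155 0.148] t 27.2 r -14.2 [0.521 0.207 0.124] bot 0.076 az 133 [-2.11 -0.38  1.38  2.17  1.1   1.    2.65]
from plan import *
def gopt(q,obj,n=4,pop=50,iters=4,mu=None,sd=None,seed=0,tm=.5):
    rng=np.random.default_rng(seed); mu=np.zeros(4) if mu is None else np.array(mu,float); sd=np.array([.7,.7,.6,.2]) if sd is None else np.array(sd)
    best=(1e9,None,None)
    for it in range(iters):
        U=np.clip(mu+sd*rng.standard_normal((pop,4)),-1,1); U[0]=np.clip(mu,-1,1)
        U[:,:3]=U[:,:3].round(2); U[:,3]=U[:,3].round(3)
        c=[]
        for u in U:
            tr=[]; qq=call(q,[tuple(u)]*n,tr); v=obj(qq,tr); c.append(v)
            if v<best[0]: best=(v,u.copy(),qq)
        k=np.argsort(c)[:8]; mu=U[k].mean(0); sd=np.maximum(U[k].std(0),.01)
    return best
def tilt_of(q):
    v,M,_=fkj(q); return np.degrees(np.arccos(-M[2,2])),v
==> ut_5_1.txt <==
[-0.47   0.83  -0.05  -0.411] 29.5 [0.476 0.208 0.179] t 22.1 r -18.5 bot 0.106 az 101 [-2.43 -0.38  1.39  2.07  0.93  1.39  2.02]
[-0.5    0.91  -0.2   -0.408] 24.6 [0.376 0.241 0.194] t 14.1 r -19.7 bot 0.125 az 70 [-
[... 2743 characters left out ...]
0.0 bot 0.106 az 84 [-2.34 -0.38  1.39  2.06  0.87  1.42  1.83]
[ 0.31   0.9    0.22  -0.317] 22.0 [0.404 0.173 0.252] t 10.1 r -19.4 bot 0.184 az 37 [-2.39 -0.38  1.39  1.85  0.59  1.72  1.14]
[ 0.37   0.82  -0.33  -0.574] 10.5 [0.38  0.226 0.238] t 1.7 r -10.3 bot 0.178 az -17 [-2.29 -0.38  1.39  1.84  0.35  1.58  0.29]
[ 0.97   0.44  -0.74  -0.576] 2.0 [0.429 0.246 0.182] t 2.0 r -0.3 bot 0.125 az -74 [-2.14 -0.38  1.39  1.95  0.31  1.24 -0.57]
[ 0.32 -0.28  0.2   0.31] 1.1 [0.448 0.206 0.215] t 0.9 r 0.6 bot 0.159 az -18 [-2.09 -0.38  1.39  1.88  0.32  1.37  0.47]
[ 0.08  -0.13  -0.28   0.212] 0.6 [0.443 0.187 0.188] t 0.0 r 0.6 bot 0.133 az 20 [-2.06 -0.38  1.39  1.94  0.35  1.33  1.14]
```

```bash
python3 -m crank '[[1,-0.73,0.88,-0.23,-0.332],[1,-0.73,0.88,-0.23,-0.332],[1,-0.73,0.88,-0.23,-0.332],[1,-0.73,0.88,-0.23,-0.332],[1,-0.73,0.88,-0.23,-0.332],[1,-0.73,0.88,-0.23,-0.332]]' && python3 cs.py
```

```text
time_s: 25.07
ee_pos: [0.4295, 0.2065, 0.1888]
eef_rot: [0.021, 0.728, -0.632, 0.265]
wrist_force: [0.5, -0.4, -3.1]
grip_width: 0.673
[0.438 0.199 0.163] t 21.8 r -18.0 [0.428 0.275 0.146] bot 0.091 az 95 [-2.46 -0.38  1.38  2.11  0.89  1.43  1.88]
```

Matches the model. Continuing.

```bash
python3 -m crank '[[1,-0.25,0.91,-0.23,-0.304],[1,-0.25,0.91,-0.23,-0.304],[1,-0.25,0.91,-0.23,-0.304],[1,-0.25,0.91,-0.23,-0.304],[1,-0.25,0.91,-0.23,-0.304],[1,-0.25,0.91,-0.23,-0.304]]' && python3 -m crank '[[1,0.22,0.7,-0.37,-0.472],[1,0.22,0.7,-0.37,-0.472],[1,0.22,0.7,-0.37,-0.472],[1,0.22,0.7,-0.37,-0.472],[1,0.22,0.7,-0.37,-0.472],[1,0.22,0.7,-0.37,-0.472]]' && python3 cs.py
```

```text
time_s: 25.57
ee_pos: [0.334, 0.2372, 0.2164]
eef_rot: [-0.047, -0.484, 0.847, -0.215]
wrist_force: [0.5, 0.2, -2.4]
grip_width: 0.673
time_s: 26.07
ee_pos: [0.2875, 0.2781, 0.2175]
eef_rot: [-0.043, -0.164, 0.974, -0.147]
wrist_force: [0.2, 0.4, -2.7]
grip_width: 0.669
[0.29  0.269 0.19 ] t 4.8 r -16.0 [0.363 0.297 0.196] bot 0.126 az 19 [-2.57 -0.38  1.38  1.97  0.43  1.58  0.57]
```

```bash
python3 -m crank '[[1,0.56,1,-0.07,-0.163],[1,0.56,1,-0.07,-0.163],[1,0.56,1,-0.07,-0.163],[1,0.56,1,-0.07,-0.163],[1,0.56,1,-0.07,-0.163],[1,0.56,1,-0.07,-0.163]]' && python3 cs.py
```

```text
time_s: 26.57
ee_pos: [0.2678, 0.3122, 0.2554]
eef_rot: [-0.066, 0.086, 0.987, -0.117]
wrist_force: [-0.0, -0.6, -2.5]
grip_width: 0.672
[0.267 0.303 0.228] t 3.5 r -14.1 [0.344 0.293 0.236] bot 0.165 az -10 [-2.57 -0.38  1.38  1.88  0.3   1.61  0.11]
```

```bash
export OMP_NUM_THREADS=1
for a in "5 1" "6 2" "8 3" "6 4"; do timeout 500 python3 ut.py $a > ut_${a// /_}.txt 2>&1 & done; wait; tail -n 14 ut_*.txt
```

```text
==> ut_5_1.txt <==
[ 1.     0.02  -0.34  -0.391] 8.3 [0.344 0.279 0.206] t 2.4 r -8.0 bot 0.146 az -46 [-2.32 -0.38  1.39  1.91  0.26  1.44 -0.25]
[ 0.41   0.37  -0.48   0.374] 2.8 [0.365 0.298 0.169] t -1.5 r -2.4 bot 0.112 az -10 [-2.37 -0.38  1.39  1.98  0.38  1.3   0.28]
[ 0.41  -0.03  -0.05  -0.147] 2.2 [0.393 0.278 0.175] t -1.9 r -1.0 bot 0.118 az -37 [-2.29 -0.38  1.39  1.97  0.37  1.28 -0.1 ]
[ 0.33  -0.05  -0.08  -0.136] 1.8 [0.414 0.26  0.175] t -1.8 r 0.1 bot 0.118 az -61 [-2.23 -0.38  1.39  1.97  0.38  1.26 -0.47]
[-0.01   0.27  -0.18  -0.159] 1.5 [0.397 0.283 0.161] t -1.3 r 0.8 bot 0.105 az -90 [-2.28 -0.38  1.39  2.    0.39  1.21 -1.04]
[ 0.23  -0.27  -0.23  -0.189] 1.3 [0.412 0.245 0.14 ] t -0.7 r 1.1 bot 0.084 az -124 [-2.19 -0.38  1.39  2.05  0.42  1.16 -1.57]
[ 0.24   0.32   0.35  -0.149] 1.0 [0.424 0.276 0.189] t 0.3 r 1.0 bot 0.133 az -151 [-2.27 -0.38  1.39  1.94  0.43  1.26 -2.07]
[-0.24  -0.76   1.     0.283] 1.0 [0.399 0.186 0.305] t 0.2 r 1.0 bot 0.250 az -124 [-1.62 -0.38  0.83  1.87  0.29  1.48 -1.43]

==> ut_6_2.txt <==
[ 0.98  0.2  -0.76 -0.46] 7.3 [0.3
[... 1343 characters left out ...]
.29 -0.38  1.39  1.89  0.37  1.31 -0.9 ]
[-0.63  -0.72   1.     0.246] 1.1 [0.347 0.206 0.33 ] t -0.9 r 0.7 bot 0.274 az -53 [-1.52 -0.38  0.66  1.87  0.2   1.56 -0.24]
[-0.84  -0.11  -0.43   0.286] 0.8 [0.256 0.198 0.281] t -0.7 r 0.2 bot 0.225 az -30 [-0.75 -0.38 -0.01  2.05 -0.04  1.48  0.28]

==> ut_8_3.txt <==
[ 1.     0.01  -0.47  -0.753] 5.7 [0.367 0.297 0.18 ] t 4.0 r -4.1 bot 0.120 az -68 [-2.26 -0.38  1.39  1.96  0.25  1.27 -0.57]
[ 0.99  -0.27  -0.25   0.286] 2.8 [0.409 0.224 0.189] t 1.9 r -2.1 bot 0.132 az -16 [-2.16 -0.38  1.39  1.94  0.32  1.36  0.41]
[ 0.65   0.4    0.55  -0.012] 0.5 [0.444 0.249 0.268] t 0.3 r -0.4 bot 0.212 az -18 [-2.22 -0.38  1.39  1.76  0.32  1.48  0.37]
```

```bash
python3 -m crank '[[1,1,0.01,-0.47,-0.753],[1,1,0.01,-0.47,-0.753],[1,1,0.01,-0.47,-0.753],[1,1,0.01,-0.47,-0.753],[1,1,0.01,-0.47,-0.753],[1,1,0.01,-0.47,-0.753],[1,1,0.01,-0.47,-0.753],[1,1,0.01,-0.47,-0.753]]' && python3 cs.py
```

```text
time_s: 27.23
ee_pos: [0.3381, 0.3059, 0.222]
eef_rot: [-0.027, 0.54, 0.84, -0.048]
wrist_force: [2.2, 0.4, -2.9]
grip_width: 0.671
[0.337 0.301 0.195] t -3.2 r -6.2 [0.371 0.232 0.213] bot 0.135 az -65 [-2.4  -0.38  1.38  1.93  0.32  1.4  -0.69]
```

```bash
python3 -m crank '[[1,0.99,-0.27,-0.25,0.286],[1,0.99,-0.27,-0.25,0.286],[1,0.99,-0.27,-0.25,0.286],[1,0.99,-0.27,-0.25,0.286],[1,0.99,-0.27,-0.25,0.286],[1,0.99,-0.27,-0.25,0.286],[1,0.99,-0.27,-0.25,0.286],[1,0.99,-0.27,-0.25,0.286]]' && python3 cs.py
```

```text
time_s: 27.9
ee_pos: [0.4119, 0.2421, 0.2151]
eef_rot: [0.012, 0.118, 0.992, -0.043]
wrist_force: [-0.1, 0.2, -2.8]
grip_width: 0.67
[0.418 0.241 0.189] t -4.8 r -4.8 [0.493 0.225 0.208] bot 0.128 az -13 [-2.26 -0.38  1.38  1.94  0.45  1.36  0.32]
```

```bash
python3 -m crank '[[1,0.65,0.4,0.55,-0.012],[1,0.65,0.4,0.55,-0.012],[1,0.65,0.4,0.55,-0.012],[1,0.65,0.4,0.55,-0.012],[1,0.65,0.4,0.55,-0.012],[1,0.65,0.4,0.55,-0.012],[1,0.65,0.4,0.55,-0.012],[1,0.65,0.4,0.55,-0.012]]' && python3 cs.py
```

```text
time_s: 28.57
ee_pos: [0.4455, 0.2617, 0.2939]
eef_rot: [0.024, 0.14, 0.989, -0.03]
wrist_force: [1.0, 0.0, -3.4]
grip_width: 0.672
[0.453 0.261 0.267] t -6.2 r -3.1 [0.526 0.241 0.289] bot 0.207 az -16 [-2.3  -0.38  1.38  1.77  0.45  1.49  0.3 ]
```

```bash
export OMP_NUM_THREADS=1
for a in "5 1" "6 2" "8 3" "6 4"; do timeout 500 python3 ut.py $a > ut_${a// /_}.txt 2>&1 & done; wait; tail -n 14 ut_*.txt
```

```text
==> ut_5_1.txt <==
[ 0.19   0.03   0.01  -0.225] 6.6 [0.456 0.25  0.273] t -6.5 r -0.9 bot 0.214 az -51 [-2.29 -0.38  1.39  1.75  0.43  1.5  -0.28]
[ 0.16  0.51 -0.22 -0.22] 5.1 [0.439 0.287 0.258] t -4.3 r 2.7 bot 0.199 az -86 [-2.34 -0.38  1.39  1.79  0.43  1.43 -0.95]
[ 0.21  0.05 -0.9  -0.19] 4.2 [0.419 0.264 0.174] t -2.0 r 3.7 bot 0.116 az -120 [-2.28 -0.38  1.39  1.97  0.46  1.25 -1.57]
[ 0.22   0.31   0.18  -0.096] 3.8 [0.423 0.286 0.206] t -0.5 r 3.8 bot 0.149 az -137 [-2.33 -0.38  1.39  1.9   0.46  1.32 -1.89]
[ 0.57   0.6   -0.84  -0.179] 2.9 [0.401 0.288 0.167] t 1.6 r 2.5 bot 0.110 az -169 [-2.33 -0.38  1.39  1.99  0.48  1.24 -2.5 ]
[ 0.39  -0.2    0.6   -0.163] 2.8 [0.442 0.262 0.241] t 1.9 r 2.1 bot 0.184 az 163 [-2.07 -0.06  1.39  1.83  0.14  1.31 -2.58]
[-0.97   0.3    0.57  -0.013] 2.7 [0.413 0.277 0.264] t 1.2 r 2.4 bot 0.207 az 162 [-1.54 -0.04  0.8   1.8   0.11  1.37 -2.65]
[-0.91  -0.24   0.02  -0.009] 2.3 [0.387 0.261 0.265] t 0.4 r 2.3 bot 0.208 az 161 [-0.97 -0.06  0.22  1.83  0.08  1.38 -2.65]
[-0.66   1.    -0.01  -0.067] 1.7 [0.385 0.264 0.266] t -0.9 r 1.
[... 2486 characters left out ...]
.85 -0.07 -0.01  2.01  0.05  1.2  -2.65]
[-0.03   0.07   1.    -0.042] 0.9 [0.33  0.286 0.249] t -0.6 r 0.7 bot 0.193 az 162 [-0.1  -0.1  -0.68  1.88 -0.02  1.33 -2.65]

==> ut_8_3.txt <==
[ 0.04   0.45  -0.49  -0.318] 5.1 [0.418 0.285 0.223] t -5.0 r 0.8 bot 0.165 az -71 [-2.34 -0.38  1.39  1.86  0.42  1.38 -0.71]
[ 0.74   0.3    0.44  -0.305] 2.6 [0.449 0.286 0.289] t -1.5 r 2.2 bot 0.232 az -125 [-2.33 -0.38  1.39  1.72  0.41  1.48 -1.59]
[ 0.4    0.07  -0.29  -0.294] 1.2 [0.455 0.274 0.267] t 0.8 r 0.8 bot 0.211 az -177 [-2.29 -0.38  1.39  1.77  0.43  1.43 -2.49]
[-0.43  -0.25  -0.43  -0.167] 1.0 [0.411 0.246 0.215] t 0.3 r 0.9 bot 0.159 az 159 [-1.36 -0.06  0.68  1.92  0.09  1.26 -2.65]
```

Run:
```python
from cell import *
import cv2
a=snapshot('side')[:,:,::-1];cv2.imwrite('pics/x1.png',cv2.resize(a[170:370,180:430],None,fx=3,fy=3,interpolation=cv2.INTER_CUBIC))
a=snapshot('top')[:,:,::-1];cv2.imwrite('pics/x2.png',cv2.resize(a[100:320,120:360],None,fx=3,fy=2.7,interpolation=cv2.INTER_CUBIC))
```

```text
(no output)
```

View pics/x1.png

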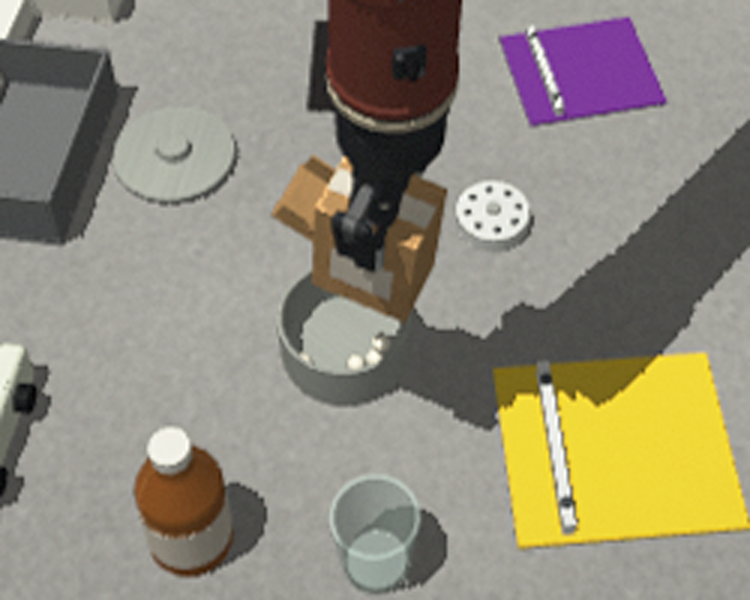

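View pics/x2.png

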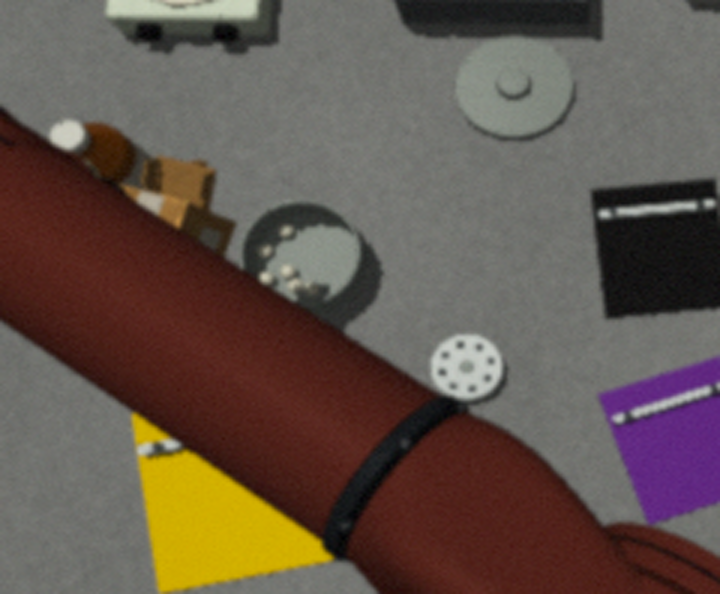

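The top view shows about six balls in the jar (crop px 288,231; 266,250; 265,278; 288,270; 292,285; 315,288). The carton is held upright to about 7°. Continuing to straighten it.

```bash
python3 -m crank '[[1,0.04,0.45,-0.49,-0.318],[1,0.04,0.45,-0.49,-0.318],[1,0.04,0.45,-0.49,-0.318],[1,0.04,0.45,-0.49,-0.318],[1,0.04,0.45,-0.49,-0.318],[1,0.04,0.45,-0.49,-0.318],[1,0.04,0.45,-0.49,-0.318],[1,0.04,0.45,-0.49,-0.318]]' && python3 cs.py && python3 -m crank '[[1,0.74,0.3,0.44,-0.305],[1,0.74,0.3,0.44,-0.305],[1,0.74,0.3,0.44,-0.305],[1,0.74,0.3,0.44,-0.305],[1,0.74,0.3,0.44,-0.305],[1,0.74,0.3,0.44,-0.305],[1,0.74,0.3,0.44,-0.305],[1,0.74,0.3,0.44,-0.305]]' && python3 cs.py
```

```text
time_s: 29.33
ee_pos: [0.4141, 0.2891, 0.2513]
eef_rot: [0.02, 0.582, 0.813, -0.005]
wrist_force: [-0.2, -0.5, -2.1]
grip_width: 0.671
[0.418 0.285 0.225] t -5.1 r 0.9 [0.442 0.214 0.245] bot 0.166 az -71 [-2.34 -0.38  1.38  1.86  0.42  1.39 -0.72]
time_s: 30.0
ee_pos: [0.4482, 0.2883, 0.318]
eef_rot: [0.013, 0.888, 0.46, 0.016]
wrist_force: [-0.2, -0.1, -3.6]
grip_width: 0.668
[0.447 0.286 0.291] t -1.6 r 2.3 [0.402 0.223 0.306] bot 0.234 az -125 [-2.33 -0.38  1.38  1.71  0.41  1.49 -1.6 ]
```

```bash
export OMP_NUM_THREADS=1
for a in "5 1" "10 2" "8 3" "12 4"; do timeout 500 python3 ut.py $a > ut_${a// /_}.txt 2>&1 & done; wait; for a in 5_1 10_2 8_3 12_4; do echo $a; head -4 ut_$a.txt; done
```

```text
5_1
[ 0.42  0.   -0.13 -0.19] 1.9 [0.463 0.268 0.284] t 0.5 r 1.8 bot 0.227 az -159 [-2.29 -0.38  1.39  1.73  0.43  1.46 -2.16]
[-0.01   0.13   0.57  -0.261] 1.5 [0.451 0.279 0.353] t 1.1 r 1.0 bot 0.296 az 166 [-2.23 -0.22  1.39  1.6   0.28  1.57 -2.65]
[-0.67   0.11  -1.    -0.034] 1.4 [0.418 0.289 0.283] t 0.5 r 1.3 bot 0.227 az 161 [-1.6  -0.03  0.87  1.75  0.08  1.4  -2.65]
[-0.28  -0.31  -0.42  -0.013] 1.2 [0.397 0.253 0.239] t -0.1 r 1.2 bot 0.184 az 159 [-1.01 -0.05  0.3   1.87  0.07  1.32 -2.65]
10_2
[ 0.74   0.22  -0.62  -0.352] 0.2 [0.453 0.261 0.247] t 0.2 r 0.1 bot 0.192 az 172 [-2.25 -0.38  1.39  1.81  0.42  1.4  -2.65]
8_3
[ 0.17   0.11  -0.8   -0.305] 0.9 [0.428 0.278 0.211] t 0.5 r 0.8 bot 0.156 az -180 [-2.29 -0.38  1.39  1.89  0.44  1.33 -2.59]
12_4
[ 0.8    0.12   0.32  -0.377] 0.3 [0.474 0.251 0.34 ] t -0.1 r 0.3 bot 0.284 az 168 [-2.25 -0.36  1.39  1.61  0.39  1.58 -2.65]
```

10_2 gives 0.2°.

```bash
python3 -m crank '[[1,0.74,0.22,-0.62,-0.352],[1,0.74,0.22,-0.62,-0.352],[1,0.74,0.22,-0.62,-0.352],[1,0.74,0.22,-0.62,-0.352],[1,0.74,0.22,-0.62,-0.352],[1,0.74,0.22,-0.62,-0.352],[1,0.74,0.22,-0.62,-0.352],[1,0.74,0.22,-0.62,-0.352],[1,0.74,0.22,-0.62,-0.352],[1,0.74,0.22,-0.62,-0.352]]' && python3 cs.py
cat > fe.py <<'E'
from pour3 import *
import sys
_,g=mkgrip(); q=np.load('qn.npy')
for a in sys.argv[1:]:
    n,*u=map(float,a.split(',')); tr=[]; q=call(q,[tuple(u)]*int(n),tr)
    for i,x in enumerate(tr):
        if i%3==2 or i==len(tr)-1:
            m,C,t,ro,tip,bot,az=cstate(g,x); print(m.round(3),'t %.1f r %.1f'%(t,ro),'bot %.3f az %.1f'%(bot,az),x.round(2))
    print()
E
python3 fe.py 9,-0.6,-1,0.3,0.33 6,0.3,-1,0,0.33
```

```text
time_s: 30.83
ee_pos: [0.4541, 0.259, 0.2746]
eef_rot: [0.005, 0.997, -0.067, 0.023]
wrist_force: [-0.3, 0.2, -3.1]
grip_width: 0.673
[0.45  0.262 0.248] t 0.3 r 0.3 [0.373 0.273 0.261] bot 0.192 az 172 [-2.25 -0.38  1.38  1.81  0.42  1.4  -2.65]
[0.418 0.207 0.264] t 0.2 r 0.3 bot 0.209 az -176.4 [-1.87 -0.38  1.06  1.89  0.37  1.42 -2.4 ]
[0.39  0.159 0.278] t 0.1 r 0.4 bot 0.223 az -166.0 [-1.49 -0.38  0.77  1.95  0.29  1.44 -2.11]
[0.379 0.139 0.284] t 0.1 r 0.3 bot 0.228 az -145.9 [-1.3  -0.38  0.64  1.97  0.24  1.44 -1.69]

[0.409 0.044 0.284] t 0.1 r 0.4 bot 0.228 az -128.9 [-1.11 -0.38  0.7   1.95  0.23  1.44 -1.14]
[0.418 0.017 0.284] t 0.1 r 0.3 bot 0.228 az -107.4 [-1.11 -0.38  0.77  1.94  0.23  1.45 -0.7 ]
```

```bash
python3 fe.py 9,-0.6,-1,0.3,0.33 5,-0.4,-0.9,0,0.2 12,0.8,-0.9,0,0.47 8,0.8,-0.5,0,0.3; echo ======; python3 fe.py 10,-0.9,-1,0.3,0.33 6,0.3,-0.9,0,0.2 12,0.9,-0.9,0,0.47
```

```text
[0.418 0.207 0.264] t 0.2 r 0.3 bot 0.209 az -176.4 [-1.87 -0.38  1.06  1.89  0.37  1.42 -2.4 ]
[0.39  0.159 0.278] t 0.1 r 0.4 bot 0.223 az -166.0 [-1.49 -0.38  0.77  1.95  0.29  1.44 -2.11]
[0.379 0.139 0.284] t 0.1 r 0.3 bot 0.228 az -145.9 [-1.3  -0.38  0.64  1.97  0.24  1.44 -1.69]

[0.36  0.092 0.283] t -0.0 r 0.3 bot 0.228 az -136.9 [-0.92 -0.38  0.42  2.01  0.15  1.44 -1.36]
[0.349 0.063 0.283] t -0.1 r 0.3 bot 0.228 az -131.4 [-0.66 -0.38  0.27  2.03  0.09  1.44 -1.14]

[ 0.419 -0.015  0.283] t -0.1 r 0.3 bot 0.228 az -113.5 [-0.68 -0.26  0.52  1.92  0.09  1.41 -0.59]
[ 0.448 -0.046  0.283] t -0.1 r 0.3 bot 0.228 az -93.5 [-0.71 -0.19  0.65  1.86  0.07  1.42 -0.14]
[ 0.45  -0.045  0.283] t -0.1 r 0.3 bot 0.228 az -72.0 [-0.76 -0.18  0.7   1.85  0.07  1.43  0.24]
[ 0.451 -0.044  0.283] t -0.1 r 0.3 bot 0.228 az -50.5 [-0.81 -0.18  0.75  1.84  0.08  1.45  0.61]

[ 0.53  -0.092  0.283] t -0.2 r 0.3 bot 0.228 az -34.5 [-0.7   0.1   0.87  1.67 -0.11  1.45  1.16]
[ 0.549 -0.101  0.283] t -0.2 r 0.3 bot 0.228 az -13.1 [-0.62  0.17  0.84  1.61 -0.14  1.46  1.57]
[ 0.549 -0.1    0.28
[... 358 characters left out ...]
8  1.44 -1.86]
[0.343 0.14  0.284] t 0.0 r 0.4 bot 0.228 az -148.5 [-1.06 -0.38  0.4   2.01  0.16  1.44 -1.71]

[0.375 0.047 0.284] t -0.0 r 0.4 bot 0.228 az -131.8 [-0.86 -0.38  0.48  2.    0.16  1.44 -1.16]
[0.382 0.03  0.284] t 0.0 r 0.4 bot 0.228 az -112.5 [-0.87 -0.38  0.53  1.99  0.16  1.45 -0.78]

[ 0.453 -0.041  0.284] t 0.0 r 0.4 bot 0.228 az -95.4 [-0.93 -0.24  0.82  1.86  0.13  1.42 -0.23]
[ 0.493 -0.078  0.284] t -0.0 r 0.5 bot 0.228 az -77.2 [-0.96 -0.09  1.01  1.77  0.02  1.42  0.27]
[ 0.494 -0.077  0.284] t -0.1 r 0.4 bot 0.228 az -55.7 [-0.99 -0.07  1.06  1.76  0.01  1.43  0.66]
[ 0.496 -0.076  0.284] t -0.0 r 0.4 bot 0.228 az -34.3 [-1.01 -0.04  1.09  1.75  0.    1.45  1.05]
```

```bash
python3 -m crank '[[1,-0.6,-1,0.3,0.33],[1,-0.6,-1,0.3,0.33],[1,-0.6,-1,0.3,0.33],[1,-0.6,-1,0.3,0.33],[1,-0.6,-1,0.3,0.33],[1,-0.6,-1,0.3,0.33],[1,-0.6,-1,0.3,0.33],[1,-0.6,-1,0.3,0.33],[1,-0.6,-1,0.3,0.33]]' && python3 cs.py && python3 -m crank '[[1,-0.4,-0.9,0,0.2],[1,-0.4,-0.9,0,0.2],[1,-0.4,-0.9,0,0.2],[1,-0.4,-0.9,0,0.2],[1,-0.4,-0.9,0,0.2]]' && python3 cs.py
```

```text
time_s: 31.58
ee_pos: [0.3832, 0.1367, 0.3105]
eef_rot: [-0.007, 0.957, 0.288, 0.023]
wrist_force: [-0.2, -0.8, -3.5]
grip_width: 0.671
[0.38  0.135 0.282] t 0.1 r 0.0 [0.315 0.093 0.295] bot 0.227 az -147 [-1.3  -0.38  0.65  1.97  0.23  1.44 -1.69]
time_s: 32.0
ee_pos: [0.3521, 0.0644, 0.313]
eef_rot: [-0.011, 0.918, 0.395, 0.024]
wrist_force: [0.3, -0.4, -1.9]
grip_width: 0.672
[0.35  0.061 0.284] t 0.3 r -0.1 [0.297 0.005 0.297] bot 0.229 az -134 [-0.65 -0.38  0.27  2.03  0.08  1.44 -1.16]
```

```bash
python3 -m crank '[[1,0.8,-0.9,0,0.47],[1,0.8,-0.9,0,0.47],[1,0.8,-0.9,0,0.47],[1,0.8,-0.9,0,0.47],[1,0.8,-0.9,0,0.47],[1,0.8,-0.9,0,0.47],[1,0.8,-0.9,0,0.47],[1,0.8,-0.9,0,0.47],[1,0.8,-0.9,0,0.47],[1,0.8,-0.9,0,0.47],[1,0.8,-0.9,0,0.47],[1,0.8,-0.9,0,0.47]]' && python3 cs.py
```

```text
time_s: 33.0
ee_pos: [0.4485, -0.0429, 0.3131]
eef_rot: [-0.025, 0.44, 0.897, 0.011]
wrist_force: [-0.2, 0.6, -2.9]
grip_width: 0.673
[ 0.452 -0.047  0.284] t 0.3 r -0.4 [ 0.499 -0.109  0.297] bot 0.229 az -52 [-0.82 -0.16  0.77  1.83  0.07  1.46  0.59]
```

```bash
python3 -m crank '[[1,0.45,-0.92,-0.3,0.327],[1,0.45,-0.92,-0.3,0.327],[1,0.45,-0.92,-0.3,0.327],[1,0.45,-0.92,-0.3,0.327],[1,0.45,-0.92,-1,0.327],[1,0.45,-0.92,-1,0.327],[1,0.45,-0.92,-1,0.327],[1,0.45,-0.92,-1,0.327],[1,0.45,-0.92,-1,0.327],[1,0.45,-0.92,-1,0.327],[1,0.45,-0.92,-1,0.327],[1,0.45,-0.92,-1,0.327]]' && sed -i 's/az %.0f/az %.1f/;' cs.py && python3 cs.py
python3 - <<'E'
from cell import *
import cv2
s=sense(); 
a=snapshot('side')[:,:,::-1];cv2.imwrite('pics/y1.png',cv2.resize(a[130:270,230:430],None,fx=4,fy=4,interpolation=cv2.INTER_CUBIC))
a=snapshot('top')[:,:,::-1];cv2.imwrite('pics/y2.png',cv2.resize(a[120:260,180:400],None,fx=3.6,fy=3.6,interpolation=cv2.INTER_CUBIC))
E
```

```text
time_s: 34.0
ee_pos: [0.5026, -0.1532, 0.1932]
eef_rot: [-0.028, -0.053, 0.998, -0.002]
wrist_force: [0.3, 0.0, -2.8]
grip_width: 0.674
[ 0.507 -0.158  0.166] t 0.5 r -0.4 [ 0.584 -0.15   0.179] bot 0.111 az 6.0 [-0.59  0.21  0.9   1.84 -0.15  1.22  2.04]
```

View pics/y1.png

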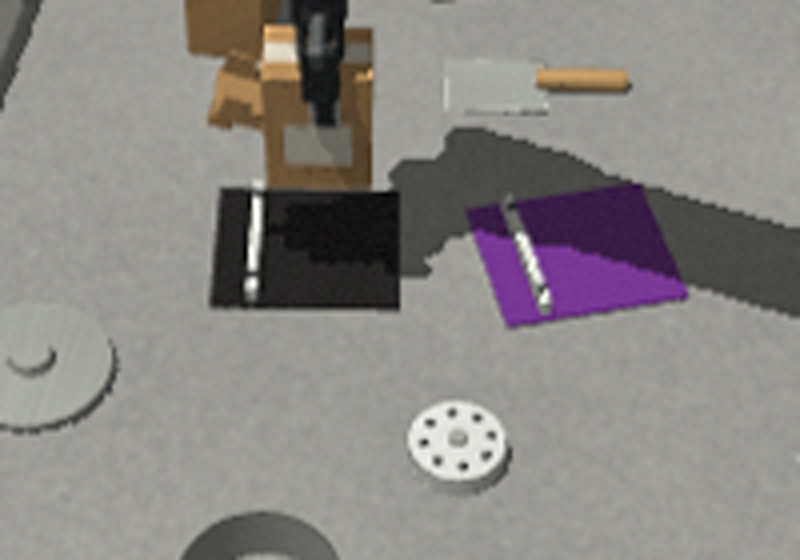

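View pics/y2.png

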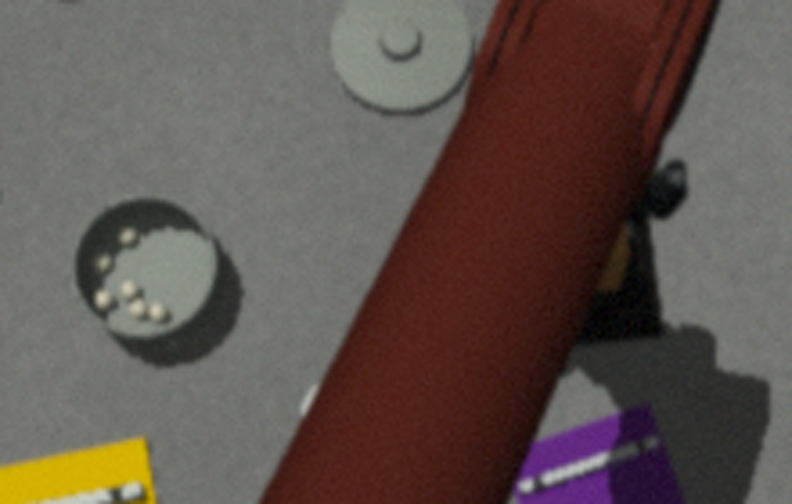

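```bash
cat h.py | head -40
python3 - <<'E'
from pour3 import *
from h import *
_,g=mkgrip(); q=sense()['joint_positions']; m,C=g.pose(q)
for c in [(.04,.029,-.055),(-.04,.029,-.055),(.04,.029,.055),(-.04,.029,.055),(.0774,.0255,.0133)]:
    X=m+C@np.array(c); p=np.ravel(proj('side',X)); print(c,p.round(1),((p-[230,130])*4).round(0))
E
```

```text
from cell import *
import numpy as np, cv2
def cam(n):
    p=camera_params(n); K=np.array(p["intrinsics"],float); R=cv2.Rodrigues(np.array(p["rvec"],float))[0]; t=np.array(p["tvec"],float).ravel(); return K,R,t
def ray(n,u,v):
    K,R,t=cam(n); d=R.T@np.linalg.inv(K)@np.array([u,v,1.]); return -R.T@t,d
def onplane(n,u,v,z):
    c,d=ray(n,u,v); return c+d*(z-c[2])/d[2]
def proj(n,P):
    K,R,t=cam(n); q=K@(R@np.asarray(P,float)+t); return q[:2]/q[2]
def tri(a,ua,b,ub):
    c1,d1=ray(a,*ua); c2,d2=ray(b,*ub)
    A=np.stack([d1,-d2],1); s=np.linalg.lstsq(A,c2-c1,rcond=None)[0]
    p,q=c1+d1*s[0],c2+d2*s[1]; return (p+q)/2,np.linalg.norm(p-q)
def snap(n,f):
    im=np.asarray(snapshot(n)); cv2.imwrite("pics/%s.png"%f,im[:,:,::-1]); return im
(0.04, 0.029, -0.055) [296.7 174. ] [267. 176.]
(-0.04, 0.029, -0.055) [323.  174.6] [372. 178.]
(0.04, 0.029, 0.055) [295.2 147.2] [261.  69.]
(-0.04, 0.029, 0.055) [323.  147.7] [372.  71.]
(0.0774, 0.0255, 0.0133) [283.2 156.7] [213. 107.]
```

Run:
```python
from pour3 import *
from h import *
q0,g=mkgrip(); print(q0,fkj(q0)[0], dict(np.load('gs.npz')))
for _ in range(1):
    s=sense(); q=s['joint_positions']; print(fkj(q)[0],s['ee_pos'],s['eef_rot'],g.off,s['time_s'])
for X in [(.507,-.1535,.166),(.507,-.1535,.158),(.507,-.158,.158)]:
    m=np.array(X); C=cartonR(YAW)
    for c in [(.04,.029,-.055),(-.04,.029,-.055),(.04,.029,.055),(-.04,.029,.055)]:
        print(((np.ravel(proj('side',m+C@np.array(c)))-[230,130])*4).round(0),end=' ')
    print()
```

```text
[-0.63581937  0.3391582   1.0076839   1.91392597 -0.30461234  1.10685519
  2.18507877] [ 0.50342437 -0.16403491  0.13100699] {'q': array([-0.63581937,  0.3391582 ,  1.0076839 ,  1.91392597, -0.30461234,
        1.10685519,  2.18507877]), 'p': array([ 0.50365072, -0.15582198,  0.12840349])}
[ 0.50259967 -0.15862869  0.19475459] [ 0.50270061 -0.15325851  0.19346209] [-0.02752787 -0.05328171  0.99819815 -0.00193099] [-6.31168145e-03 -8.41163745e-05  2.77336547e-02] 34.1
[266. 182.] [371. 184.] [261.  73.] [373.  76.] 
[266. 189.] [371. 191.] [262.  82.] [373.  84.] 
[267. 185.] [372. 187.] [263.  78.] [374.  80.]
```

The picture shows six balls clearly in the jar (crop px 128,237; 104,262; 103,298; 128,288; 137,307; 158,311). The carton is upright over the stand, with its underside at about z = 0.105. I'll lower it now and feel for contact.

```bash
python3 -m crank '[[1,0,0,-0.15,0],[1,0,0,-0.3,0],[1,0,0,-0.45,0],[1,0,0,-0.6,0],[1,0,0,-0.72,0],[1,0,0,-0.76,0],[1,0,0,-0.76,0],[1,0,0,-0.76,0]]' && python3 -m crank '[[1,0,0,-0.02,0],[1,0,0,-0.02,0],[1,0,0,-0.02,0]]'
```

```text
time_s: 34.77
ee_pos: [0.503, -0.1536, 0.103]
eef_rot: [-0.027, -0.054, 0.998, -0.002]
wrist_force: [0.2, -0.3, -2.7]
grip_width: 0.673
time_s: 35.02
ee_pos: [0.5032, -0.1533, 0.1006]
eef_rot: [-0.027, -0.054, 0.998, -0.002]
wrist_force: [0.1, 0.4, -3.3]
grip_width: 0.671
```

```bash
for i in 1 2; do python3 -m crank '[[1,0,0,-0.02,0],[1,0,0,-0.02,0],[1,0,0,-0.02,0]]'; done
python3 - <<'E'
from cell import *
import cv2
a=snapshot('side')[:,:,::-1];cv2.imwrite('pics/z1.png',cv2.resize(a[150:230,270:350],None,fx=7,fy=7,interpolation=cv2.INTER_CUBIC))
E
```

```text
time_s: 35.27
ee_pos: [0.5028, -0.1533, 0.0977]
eef_rot: [-0.027, -0.054, 0.998, -0.002]
wrist_force: [-0.4, -0.1, -3.8]
grip_width: 0.675
time_s: 35.52
ee_pos: [0.5027, -0.1533, 0.0952]
eef_rot: [-0.027, -0.054, 0.998, -0.002]
wrist_force: [-0.3, -0.9, -2.5]
grip_width: 0.669
```

View pics/z1.png

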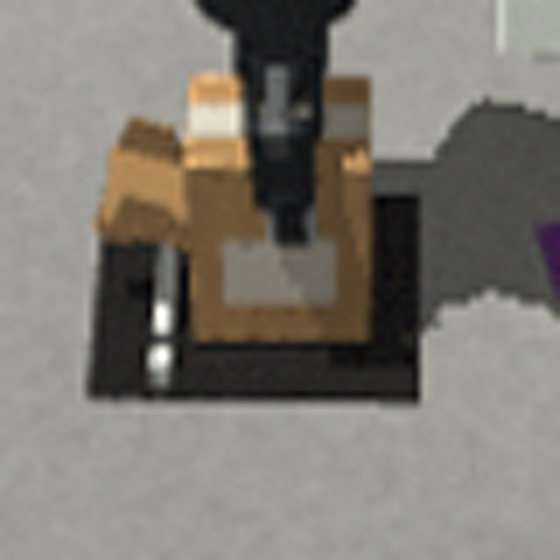

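The carton is almost down, behind the bar (bar at px 160, carton's front at 190). I'll keep lowering.

```bash
for i in 1 2 ; do python3 -m crank '[[1,0,0,-0.02,0],[1,0,0,-0.02,0],[1,0,0,-0.02,0]]'; done
```

```text
time_s: 35.82
ee_pos: [0.5027, -0.1533, 0.0927]
eef_rot: [-0.027, -0.054, 0.998, -0.002]
wrist_force: [-0.2, 0.8, -3.2]
grip_width: 0.673
time_s: 36.07
ee_pos: [0.5027, -0.1533, 0.0903]
eef_rot: [-0.027, -0.054, 0.998, -0.002]
wrist_force: [0.4, -0.1, -2.6]
grip_width: 0.666
```

```bash
for i in 1 2 ; do python3 -m crank '[[1,0,0,-0.015,0],[1,0,0,-0.015,0],[1,0,0,-0.015,0]]' | grep -v rot; done
```

```text
time_s: 36.32
ee_pos: [0.5029, -0.1535, 0.0893]
wrist_force: [-4.5, 1.6, 6.9]
grip_width: 0.672
time_s: 36.57
ee_pos: [0.5029, -0.1535, 0.0891]
wrist_force: [-13.2, 5.2, 32.4]
grip_width: 0.671
```

```bash
python3 -m crank '[[1,0,0,0.016,0],[1,0,0,0.016,0],[1,0,0,0.016,0]]'; python3 cs.py
```

```text
time_s: 36.82
ee_pos: [0.5031, -0.1535, 0.0892]
eef_rot: [-0.027, -0.054, 0.998, -0.002]
wrist_force: [-2.9, 1.5, 6.6]
grip_width: 0.672
[ 0.508 -0.161  0.064] t 0.5 r -0.5 [ 0.585 -0.153  0.076] bot 0.008 az 6.1 [-0.51  0.36  0.84  1.94 -0.28  1.03  2.14]
```

Light contact. Releasing.

```bash
python3 -m crank '[[0.3,0,0,0,0],[0,0,0,0,0],[-0.3,0,0,0,0],[-1,0,0,0,0],[-1,0,0,0,0],[-1,0,0,0,0],[-1,0,0,0,0],[-1,0,0,0,0]]'
python3 - <<'E'
from cell import *
import cv2
a=snapshot('side')[:,:,::-1];cv2.imwrite('pics/za.png',cv2.resize(a[150:230,270:350],None,fx=7,fy=7,interpolation=cv2.INTER_CUBIC))
E
```

```text
time_s: 37.48
ee_pos: [0.5028, -0.1533, 0.0887]
eef_rot: [-0.027, -0.054, 0.998, -0.002]
wrist_force: [-0.5, 0.2, -0.9]
grip_width: 0.999
```

View pics/za.png

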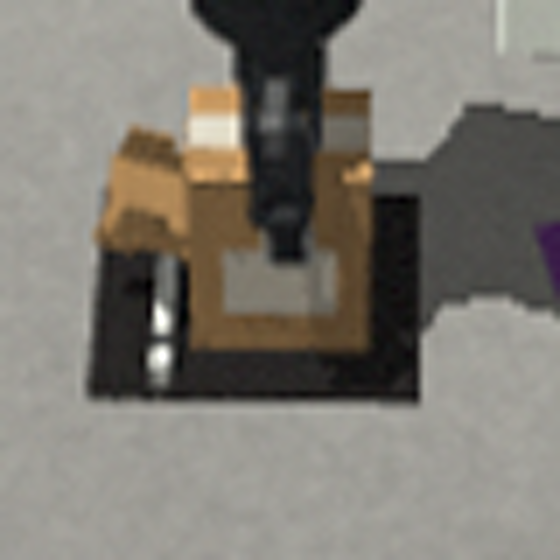

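```bash
python3 -m crank '[[-1,0,0,0.08,0],[-1,0,0,0.2,0],[-1,0,0,0.4,0],[-1,0,0,0.6,0],[-1,0,0,0.8,0],[-1,0,0,1,0],[-1,0,0,1,0],[-1,0,0,1,0]]' && python3 -m crank '[[-1,-0.1,0,0.2,0],[-1,-0.2,0,0.4,0],[-1,-0.3,0,0.6,0],[-1,-0.4,-0.1,0.8,0],[-1,-0.6,-0.3,0.9,0],[-1,-0.6,-0.5,0.9,0],[-1,-0.6,-0.7,0.9,0],[-1,-0.6,-0.9,0.9,0],[-1,-0.6,-0.9,0.9,0],[-1,-0.6,-0.9,0.9,0]]'
python3 - <<'E'
from cell import *
import cv2
a=snapshot('side')[:,:,::-1];cv2.imwrite('pics/zb.png',a);cv2.imwrite('pics/zc.png',cv2.resize(a[130:300,210:380],None,fx=3.5,fy=3.5,interpolation=cv2.INTER_CUBIC))
a=snapshot('top')[:,:,::-1];cv2.imwrite('pics/zd.png',a)
E
```

```text
time_s: 38.2
ee_pos: [0.5036, -0.1536, 0.2105]
eef_rot: [-0.026, -0.054, 0.998, -0.002]
wrist_force: [1.1, -0.1, -0.6]
grip_width: 1.002
time_s: 39.03
ee_pos: [0.43, -0.2623, 0.3162]
eef_rot: [-0.028, -0.053, 0.998, -0.002]
wrist_force: [-0.1, 1.3, 0.2]
grip_width: 0.999
```

View pics/zb.png

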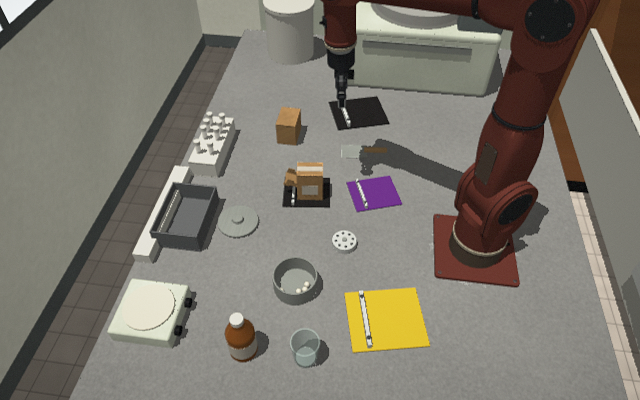

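View pics/zc.png

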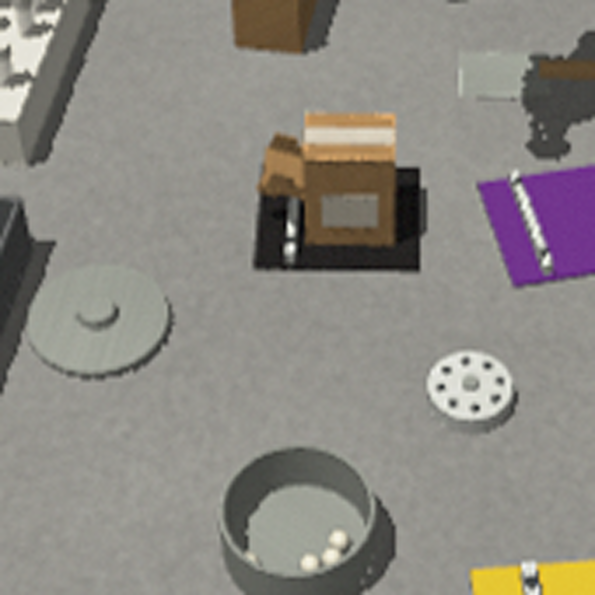

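View pics/zd.png

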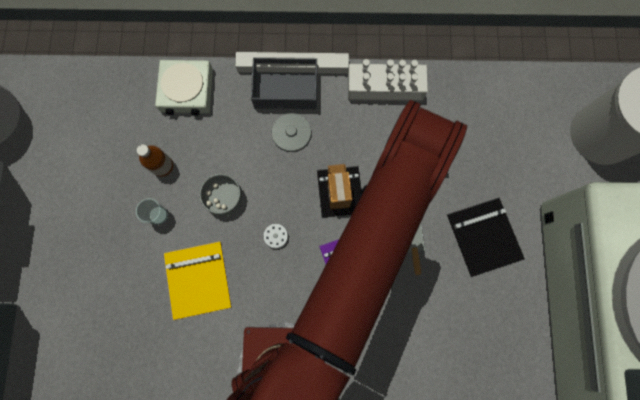

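The carton stands upright on the small black stand behind the bar (full-frame side px 308,182), with the spout out over the bar. The jar holds the balls (top px 218,198), and the bystanders look in place. One numeric check, then I'll hand in.

Run:
```python
from h import *
im=cv2.imread('pics/zd.png'); hsv=cv2.cvtColor(im,cv2.COLOR_BGR2HSV)
b=cv2.inRange(hsv,(8,80,70),(25,255,255))[150:220,315:365]
n,l,s,c=cv2.connectedComponentsWithStats(b); i=1+s[1:,4].argmax(); print('carton px',s[i],c[i]+[315,150])
for z,P in ((.114,(.507,-.1535,.114)),): print(proj('top',P))
for a in(-.04,.04):
  for w in(-.029,.029): print(proj('top',(.507+a,-.1535+w,.114)).round(0),end=' ')
w=cv2.inRange(hsv,(0,0,130),(179,90,255))[175:222,198:245]; n,l,s,c=cv2.connectedComponentsWithStats(w); print('\nwhite in jar',s[1:,4],(c[1:]+[198,175]).round(0).tolist())
print('jar mouth proj',proj('top',(.493,.197,.06)))
j=cv2.imread('pics/zd.png')[172:224,195:247]; cv2.imwrite('pics/ze.png',cv2.resize(j,None,fx=8,fy=8,interpolation=cv2.INTER_CUBIC))
```

```text
carton px [ 13  14  24  39 603] [338.48756219 182.3814262 ]
[339.61726697 186.53432278]
[350. 201.] [329. 200.] [350. 173.] [329. 173.] 
white in jar [  7 562   4] [[215.0, 185.0], [224.0, 197.0], [208.0, 192.0]]
jar mouth proj [219.16235896 193.83433579]
```

View pics/ze.png

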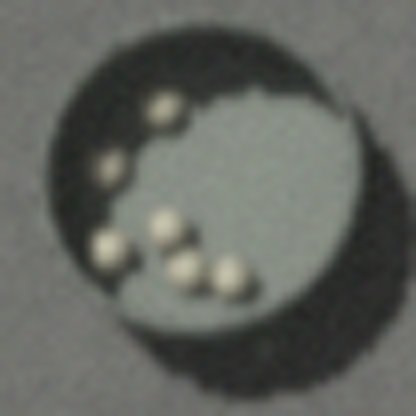

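```bash
python3 -m crank '[[-1,0,0,0,0],[-1,0,0,0,0],[-1,0,0,0,0],[-1,0,0,0,0]]' && python3 -c "
from cell import *
print(hand_in())"
```

```text
time_s: 39.47
ee_pos: [0.4309, -0.2609, 0.3168]
eef_rot: [-0.027, -0.055, 0.998, -0.002]
wrist_force: [0.0, 0.6, 0.1]
grip_width: 0.999
the job is handed in; nothing more can be done
None
```

I pulled the spout fully out while the carton stood on its stand, poured all six balls into the jar, and stood the carton back upright behind the stop bar. The job was handed in at 39.5 s of the 64 s allowed, with the gripper open and clear of everything.

**Last checks that passed:**
- The top view shows six balls in the jar and none on the bench.
- The jar's mouth is about 1 px from where it was first measured.
- The carton stands upright on the small black stand, a few millimetres clear of the bar, with the spout still out.
- The bystanders look unmoved, by eye only.

**Not fully clean:**
- During one fast move while pouring, the wrist force briefly reached about 92 N. That is under the 120 N limit.
- On setting down, the carton was pressed onto the stand with about 32 N for a moment before I eased off.
- The carton was tipped only about 27° with a 14° sideways roll, not the 35–40° suggested. The balls all came out anyway.
- My joint-based position of the carton disagreed by about 5–8 mm with the reported tool position. I placed the carton by the reported position and the pictures.

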